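# Pack vitamin bottles into child-safe canisters on a rotary table

## Task

Pack every small amber bottle on the bench: stand it in an open white canister at the front of the rotary table, put a green lid on, and press it down while twisting clockwise until it locks and the bar lies in line with the canister's two blue marks; use the yellow knob to click the table round to the next open canister. One bottle and one lid to a canister; finish with every packed canister turned away from the front, under the guard, and the table resting in a click. Lids left over stay lying on the bench, and the tins, the jar and the tape roll are not to be knocked over or pushed away.

Things in the scene. Friction and masses are not known exactly. Their poses are not given: they have to be found in the camera images.
- deck (a joint): angle of the rotary table's deck, rad, growing clockwise from above, limits +-6.4. Five places 1.2566 rad apart, 80 mm from the axis; open canister i is at the front at i x 1.2566, two closed fixed ones at 3 x and 4 x (or -2 x, -1 x). A detent pulls it to the nearest multiple of 1.2566 (peak 0.3 N m); let go between clicks it sways into the nearer one for about a second
- knob (a point): centre of the yellow grip bar on the deck's axis, turning with the deck: 56 mm long (its x axis), 16 mm wide, 20 mm high (10 mm above and below this point), on a black disc 52 mm across, 6 mm thick. The guard's top is 18 mm below this point
- front (a point): fixed point on the axis of the front place (nearest the robot, the only one not under the guard), 94 mm above the bench, level with the canister mouths. x axis points to the knob's axis, 80 mm away. The guard, a clear plate 4 mm thick with green edges, its top 48 mm above this point, keeps 65 mm clear of this axis but covers the other places
- packer: fixed base of the rotary table, grey plate 280 x 280 x 18 mm; origin under the deck's axis on the bench, x axis from the front place to the deck's axis. Deck 244 mm across, top at 34 mm. The guard (top at 142 mm) reaches 131 mm to each side of the axis, 125 mm behind it and, at the sides, 45 mm in front of it
- mouth0 (a point): centre of the rim of open white canister 0, fixed on the deck, 94 mm above the bench; x axis outward from the deck's axis. Opening 44 mm wide, 57 mm deep; body 74 mm across up to 20 mm below the rim, neck 52 mm above that. Blue ledges on the neck at +x and -x: 60 degrees wide, 5.5 to 9.5 mm below the rim, to 31 mm from the axis; a lip 2 mm lower at the counter-clockwise end, a stop at the clockwise end
- mouth1 (a point): centre of the rim of open white canister 1, fixed on the deck, 94 mm above the bench; x axis outward from the deck's axis. Like canister 0
- mouth2 (a point): centre of the rim of open white canister 2, fixed on the deck, 94 mm above the bench; x axis outward from the deck's axis. Like canister 0
- lid0_mid (a point): centre of loose green lid 0, half-way up, on top of its disc. 74 mm across, 44 mm high, 60 g: disc with skirt 22 mm high below this point, grip bar above it 60 mm long (lid's x axis), 16 mm wide, 22 mm high. Inside the skirt's lower edge, at +x and -x, two lugs 34 degrees wide, 4 mm high, 27.5 mm from the axis, and a sprung liner (2 N + 0.7 N/mm) that rests on the rim. The same after a half turn
- lid1_mid (a point): centre of loose green lid 1, half-way up, on top of its disc. Like lid 0. To close: set it on with the bar 50 to 80 degrees (best 65) counter-clockwise from above of the canister's x axis: lugs pass beside the ledges and this point rests 12 mm above the rim. Press 6 to 7 mm further down (about 6.5 N) and, still pressing, twist clockwise to the stop, bar along the canister's x axis
- lid2_mid (a point): centre of loose green lid 2, half-way up, on top of its disc. Like lid 0. Closing, continued from lid 1: let go at the stop, and the lugs spring up behind the ledges' lips; locked, this point is 8.5 mm above the rim and the bar lies along the canister's x axis (in line with two blue marks on the canister's shoulder)
- bottle0_mid (a point): centre (half-way up) of small amber bottle 0 with white cap, 34 mm across, 50 mm high, 50 g, standing on the bench; may be absent
- bottle1_mid (a point): centre (half-way up) of small amber bottle 1 with white cap, 34 mm across, 50 mm high, 50 g, standing on the bench; may be absent
- bottle2_mid (a point): centre (half-way up) of small amber bottle 2 with white cap, 34 mm across, 50 mm high, 50 g, standing on the bench; may be absent
- flat_tin: bystander: low red tin, 60 mm across, 34 mm high; origin under its centre
- tape_roll: bystander: yellow tape roll lying flat, 62 mm across, 24 mm high; origin under its centre
- milk_tin: bystander: white tin, 74 mm across, 80 mm high; origin under its centre
- pickle_jar: bystander: green glass jar with a yellow lid, 64 mm across, 80 mm high; origin under its centre
Not all that is in view belongs to the job. Leave any pink look-alike of the part that bears lid0_mid alone. What is shaped like the part that bears bottle2_mid but pink is not meant.

How it is judged:
By the outcome, as a careful person would: the job done as asked, in the order asked, and still so for the second after the job is handed in, with the robot touching nothing.
Of bottle0, bottle1, bottle2 only 2 to 3 are there at a start; the rules pass over those that are not, and their reading is None.
At some moment in a run one of lid0, lid1, lid2 may be knocked a few centimetres aside while the robot is not near it.
It also fails if it takes over 210 s, if anything falls off the work surface, if the arm or the gripper's body presses on something with over 40 N, if the wrist force passes 120 N, or if a joint passes its speed limit or range.

## Robot

A 6-joint arm with a two-finger parallel gripper is mounted at the origin on the work surface. World frame = base frame: x ahead of the robot, y to its left, z up, the work surface at z = 0. Lengths are in m, angles in rad, forces in N, time in s.
With the tool pointing down it reaches from about 0.375 to 0.9 m from the base axis. Payload 3.1 kg.
Tool frame: the origin (TCP) lies on the centre line of the jaws, within the pads' length; the fingertips stand 22 mm ahead of it and the grasp point (between the pads) lies 3 mm ahead of it (r.tcp_to_tips is the distance from the TCP to the fingertips, in m); z points along the fingers, y is the direction in which the jaws open and shut (so a half turn about z gives the same grasp; the last joint's range is limited). The gripper opens to 87 mm and grips with 3 to 60 N. Pads are 19 mm wide; open, the fingers measure 117 mm over their backs; the gripper's body (75 mm by 190 mm) begins 51 mm behind the grasp point.
Start: joints at [0.951, 0.527, 1.433, -0, 1.181, -0.178], TCP at [0.267, 0.565, 0.245] pointing down, gripper open.
Joint ranges: [-3.08, 3.08], [-0.75, 2.2], [0.22, 2.44], [-1.43, 4.57], [0, 2.65], [-2.85, 2.85]. Speed limits (rad/s): [2.79, 2.79, 3.14, 3.14, 3.14, 3.14].

## Interface

Orientations are given as a unit quaternion [w, x, y, z].
In Python, from bench import r gives the robot as it stands.
- The arm moves only by the tool jog_arm, never from a script. Its argument "moves" is a list of rows, each a list of 7 numbers: the shift along the tool's x, y, z in cm, then the turn, a rotation vector about the tool's x, y, z in degrees, then the opening in per cent of the stroke, from 0 (shut) to 100 (fully open). A call has 1 to 10 rows; each row shifts and turns the commanded pose from where the row before left it, along the tool's axes as they then stand; what a row does not reach is not made up. A row lasts 1/10 s, in which the tool goes at most 50 mm and 8.59 degrees, less where a joint would pass 70% of its speed; a pose out of reach is approached as far as the arm can. A call with a gripper value outside its range is refused whole. The fingers move at their own pace and stop on an object; "squeeze" is the grip in N (left out, the last holds). Time passes only in rows, so rows that do not move let the fingers close. It gives the time, the measured TCP pose, the force and the opening at its end, in the units of the state.
- r.read_state(): the state, without advancing time (a new reading comes with each control period).
- r.snapshot(name): name is "side" or "top" or "wrist"; returns the picture (420x560x3 uint8, red, green, blue); there is no depth.
- r.camera_model(name): a dict with "vertical_fov" (degrees; the focal length in pixels is half the picture's height over the tangent of half this angle, whatever the lens; pixels are square), "cx", "cy" (the principal point, pixels), "eye" and "attitude" of the camera in the world. Camera axes: x right, y up, looking along -z (the intrinsics and any distortion apply to the point x, -y, -z); pixel columns grow to the right and rows downward; lengths in m; the calibration is good to about 2 mm. A picture is of the moment at which its call begins: read the wrist's pose just before it. camera_model takes no time and is no camera call; for the wrist camera it gives the pose at the moment of the call.
- r.sign_off(): hands the job in, once; it reports no verdict.
Trained networks look in the newest picture that a camera, given by its name, has taken for a name from the list of things; names that differ only in an ending like _2 or _b are one class to them, and where a whole thing is asked for, a point or a joint stands for the part that bears it (a point fixed in the world has none). Each returns a list of dicts, best first, with "confidence" (0 to 1); they miss things now and then, are a little off and sometimes report something else, mostly with a low value. They report only what shows in the picture. A call takes as long as a camera call. They do not tell look-alikes from the thing itself.
- r.boxes_of(camera, target): "extent" ([centre column, centre row, width, height] in pixels, round what is visible of it).
The state is a dict: "time": time; "joint_pos": joint angles; "joint_vel": joint speeds; "tau": joint torques, N m; "eef_pos": TCP position; "orientation": TCP orientation; "wrist_force": force on the tool from outside, world axes, zero at the start; "wrist_torque": the same for the moment, N m; "width": finger opening in m.
Only numpy, scipy, OpenCV 4.12 (cv2) and the standard library are available. Lean on these libraries where they do the work, as an engineer would, in place of code of your own. Each camera call takes 0.05 s, during which the arm holds its last target.

## Working session

There is one attempt and no reset: what is moved stays moved. The work goes in short steps, Python scripts to look and compute and a tool call to move; the robot and the scene stay as the last step left them, time stands still between calls to the robot, and variables do not carry over. Pictures are saved under pics/ and viewed, and the job is handed in when it is done.

Besides the shell and the picture viewer there is one more tool, called after "Call:" as name(argument=value, ...) on one line, values as JSON. jog_arm: Moves the arm, as the interface text tells. Its arguments: {"type":"object","properties":{"moves":{"type":"array","items":{"type":"array","items":{"type":"number"}}},"squeeze":{"type":"number"}},"required":["moves"]}

```bash
ls -la; mkdir -p pics
python3 - <<'E'
from bench import r
import cv2
s=r.read_state(); print(s)
for n in ["side","top","wrist"]:
    print(n,r.camera_model(n))
    im=r.snapshot(n); cv2.imwrite(f"pics/{n}0.png",im[:,:,::-1])
E
```

```text
total 12
drwxr-xr-x  3 agent agent 4096 Dec  6 04:22 .
drwxr-xr-x 23 root  root  4096 Dec  6 04:21 ..
drwxr-xr-x  2 agent agent 4096 Dec  6 04:22 pics
{'time': 0.0, 'joint_pos': array([ 9.50515155e-01,  5.28464231e-01,  1.43391051e+00,  1.82120279e-05,
        1.18138068e+00, -1.78491790e-01]), 'joint_vel': array([ 0.00081503, -0.00056257, -0.00084205, -0.00049805,  0.00146626,
       -0.00126467]), 'tau': array([ 3.17404727e-05, -4.40038204e+01, -1.76596159e+01,  6.33099256e-02,
        5.81274997e-02, -1.24259600e-04]), 'eef_pos': array([0.2667828 , 0.56444227, 0.24357016]), 'orientation': array([-4.28256564e-04,  2.19105916e-01,  9.75700481e-01, -9.93002412e-04]), 'wrist_force': array([ 0.40148164,  0.30829679, -0.03751137]), 'wrist_torque': array([ 0.02777865, -0.01241886,  0.01771261]), 'width': 0.08695620903197841}
side {'vertical_fov': 45.453793204386635, 'cx': 282.3281078630117, 'cy': 207.18994067119033, 'eye': array([-0.10582992, -0.71301974,  0.97675868]), 'attitude': array([ 0.85281601,  0.38302676, -0.13841039, -0.32686071])}
top {'vertical_fov': 49.0680178950812, 'cx': 280.1366579688783, 'cy': 210.19858295275392, 'eye': array([0.34163219, 0.00295738, 1.35289059]), 'attitude': array([-0.69803749, -0.05527273,  0.04889365,  0.71224855])}
wrist {'vertical_fov': 71.69699244260056, 'cx': 279.4887360079013, 'cy': 209.07099347280217, 'eye': array([0.20232907, 0.59600585, 0.38464942]), 'attitude': array([ 0.83723325, -0.11299347, -0.07077229,  0.53034351])}
```

View pics/top0.png

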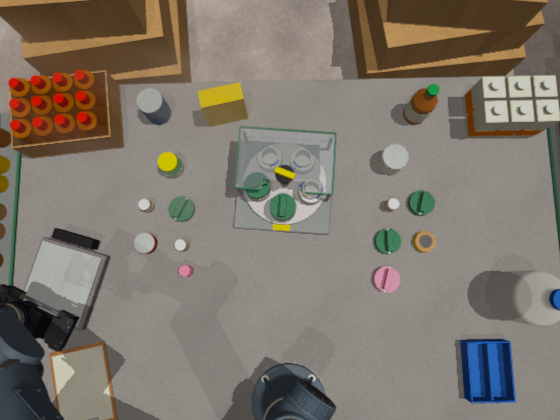

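View pics/side0.png

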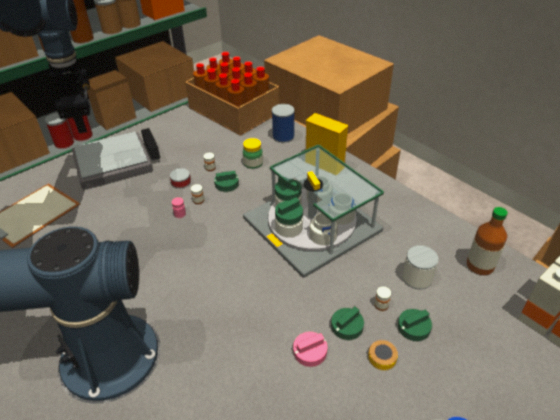

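View pics/wrist0.png

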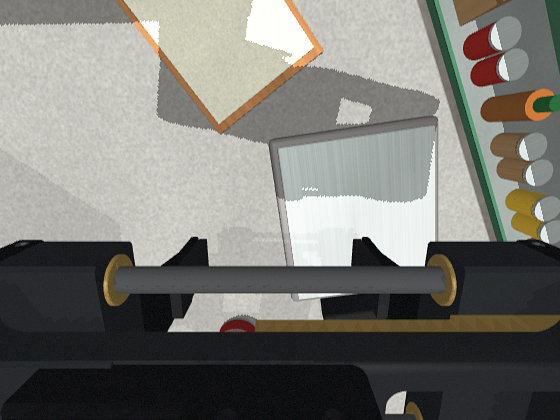

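```bash
cat > h.py <<'E'
from bench import r
import numpy as np, cv2
from scipy.spatial.transform import Rotation as Rn
def rot(q): return Rn.from_quat([q[1],q[2],q[3],q[0]]).as_matrix()
def ray(m,u,v,H=420):
    f=H/2/np.tan(np.radians(m['vertical_fov'])/2)
    d=np.array([(u-m['cx'])/f,-(v-m['cy'])/f,-1.0]); d=rot(m['attitude'])@d
    return np.array(m['eye']),d
def onz(m,u,v,z):
    e,d=ray(m,u,v); return e+d*(z-e[2])/d[2]
def proj(m,p):
    f=210/np.tan(np.radians(m['vertical_fov'])/2)
    c=rot(m['attitude']).T@(np.array(p)-m['eye'])
    return np.array([m['cx']+f*c[0]/-c[2], m['cy']-f*c[1]/-c[2]])
def save(n,name):
    im=r.snapshot(n); cv2.imwrite(f"pics/{name}.png",np.ascontiguousarray(im[:,:,::-1])); return im
def st():
    s=r.read_state(); R=rot(s['orientation'])
    yaw=np.degrees(np.arctan2(R[1,1],R[0,1]))
    print("t %.2f tcp %s tilt %s yawY %.2f F %s w %.1fmm q6 %.2f"%(s['time'],np.round(s['eef_pos']*1000,1),np.round(R[:,2],3),yaw,np.round(s['wrist_force'],1),s['width']*1000,s['joint_pos'][5]))
    return s,R,yaw
def plan(target,yawY=None):
    """target tcp m; yawY: world angle (deg) of jaw axis (mod 180)"""
    s,R,yaw=st()
    d=np.array(target)-s['eef_pos']; t=R.T@d*100
    print("shift cm tool:",np.round(t,2))
    if yawY is not None:
        dd=(yawY-yaw+90)%180-90
        print("turn rz deg:",round(-dd,1),"(alt",round(-dd+(180 if dd>0 else -180),1),")")
    # tilt correction
    tz=R.T@np.array([0,0,-1.0]); ax=np.cross([0,0,1],tz); print("tilt fix deg:",np.round(np.degrees(ax),2))
E
python3 - <<'E'
from h import *
for c in ["top","side"]:
    m=r.camera_model(c); r.snapshot(c)
    for t,z in [("lid0_mid",.022),("bottle0_mid",.025),("packer",.018),("knob",.16),("mouth0",.094),("flat_tin",.017),("tape_roll",.012),("milk_tin",.04),("pickle_jar",.04)]:
        for b in r.boxes_of(c,t):
            if b['confidence']<.2: continue
            e=b['extent']; print(c,t,round(b['confidence'],2),np.round(e,1),np.round(onz(m,e[0],e[1],z)*1000,1))
E
```

```text
top lid0_mid 0.62 [388.8 279.9  25.9  29.3] [ 331.9 -293.    22. ]
top lid0_mid 0.57 [391.4 242.9  28.3  24.8] [ 437.3 -306.2   22. ]
top bottle0_mid 0.62 [147.1 205.6  17.2  17.9] [560.8 402.7  25. ]
top packer 0.93 [284.8 180.6 101.9 106.1] [628.3  -2.4  18. ]
top knob 0.61 [283.  194.9  80.   55.1] [559.5   3.7 160. ]
top mouth0 0.98 [284.6 192.6  75.8  58.2] [577.9  -0.9  94. ]
top flat_tin 0.66 [143.9 246.5  29.3  19.6] [441.7 411.6  17. ]
top tape_roll 0.56 [426.4 242.6  21.2  19.7] [ 436.8 -410.    12. ]
top tape_roll 0.34 [285.9 193.   76.3  57.8] [592.1  -4.9  12. ]
top milk_tin 0.78 [393.1 158.6  34.8  35.1] [ 682.4 -320.5   40. ]
top pickle_jar 0.86 [173.1 166.7  27.7  24.5] [672.3 324.4  40. ]
top pickle_jar 0.38 [283.8 194.5  79.   59.6] [582.5   1.4  40. ]
side lid0_mid 0.79 [348.1 324.8  36.3  32.9] [ 435.3 -305.9   22. ]
side lid0_mid 0.56 [309.9 349.6  31.8  37.5] [ 327.3 -294.    22. ]
side lid0_mid 0.51 [311.1 211.6  86.7  77.5] [636.7  22.4  22. ]
side bottle0_mid 0.56 [209.4 162.9  15.1  17.7] [556. 401.  25.]
side packer 0.95 [312.6 211.7 140.1 135. ] [642.6  22.3  18. ]
side knob 0.76 [316.4 209.8  90.1  85.3] [543.3 -87.9 160. ]
side mouth0 0.98 [313.1 209.6  86.6  80.8] [589.9 -31.   94. ]
side flat_tin 0.77 [180.9 178.6  21.1  20. ] [450.2 404.2  17. ]
side flat_tin 0.45 [416.1 326.4  36.3  36. ] [ 548.4 -409.4   17. ]
side flat_tin 0.43 [420.8 270.   36.1  42.6] [ 692.3 -314.5   17. ]
side tape_roll 0.93 [383.1 355.1  31.5  29.6] [ 439.7 -405.3   12. ]
side tape_roll 0.38 [312.3 211.1  88.   76.3] [648.4  29.3  12. ]
side pickle_jar 0.89 [253.2 154.4  17.4  30. ] [674.2 325.7  40. ]
```

Run:
```python
from h import *
s,R,y=st(); m=r.camera_model("wrist")
print(R.T@(m['eye']-s['eef_pos']), R.T@(rot(m['attitude'])))
print(R)
for u,v in [(280,210),(0,0),(560,0),(280,230),(280,0)]: print(u,v,onz(m,u,v,0))
print(s['joint_pos'])
```

```text
t 1.15 tcp [267.2 565.  244.5] tilt [-0. -0. -1.] yawY 64.69 F [ 0.3 -1.1 -0. ] w 86.9mm q6 -0.18
[ 0.07183627  0.00062632 -0.1409814 ] [[ 1.30473198e-04  9.64357020e-01  2.64604463e-01]
 [ 9.99999815e-01  3.13253627e-05 -6.07253582e-04]
 [-5.93898085e-04  2.64604493e-01 -9.64356837e-01]]
[[-9.03979105e-01  4.27576633e-01 -1.41915388e-05]
 [ 4.27576633e-01  9.03979105e-01 -1.20494466e-05]
 [ 7.67679277e-06 -1.69604183e-05 -1.00000000e+00]]
280 210 [0.29973769 0.55133069 0.        ]
0 0 [-0.06399474  0.36759027  0.        ]
560 0 [0.21084478 0.94917259 0.        ]
280 230 [0.326073   0.53889345 0.        ]
280 0 [0.07335888 0.65824146 0.        ]
[ 9.50503171e-01  5.27536410e-01  1.43270177e+00  4.91147530e-06
  1.18137253e+00 -1.78484726e-01]
```

Run:
```python
from h import *
plan([.6,.36,.26],90)
```

```text
t 1.15 tcp [267.2 565.  244.5] tilt [-0. -0. -1.] yawY 64.69 F [ 0.3 -1.1 -0. ] w 86.9mm q6 -0.18
shift cm tool: [-38.85  -4.3   -1.55]
turn rz deg: -25.3 (alt 154.7 )
tilt fix deg: [-0. -0.  0.]
```

Call:
jog_arm(moves=[[-4.3,-0.5,-0.2,0,0,0,100],[-4.3,-0.5,-0.2,0,0,0,100],[-4.3,-0.5,-0.2,0,0,0,100],[-4.3,-0.5,-0.2,0,0,0,100],[-4.3,-0.5,-0.2,0,0,0,100],[-4.3,-0.5,-0.2,0,0,0,100],[-4.3,-0.5,-0.2,0,0,0,100],[-4.3,-0.5,-0.1,0,0,0,100],[-4.3,-0.3,0,0,0,0,100]])

```text
time: 2.05
eef_pos: [0.6001, 0.3594, 0.2598]
orientation: [0.0, 0.219, 0.976, 0.0]
wrist_force: [1.2, 1.5, 0.0]
width: 0.0868
```

Call:
jog_arm(moves=[[0,0,0,0,0,-8.5,100],[0,0,0,0,0,-8.5,100],[0,0,0,0,0,-8.3,100],[0,0,0,0,0,0,100]])

```text
time: 2.45
eef_pos: [0.5988, 0.3604, 0.2593]
orientation: [-0.0, 0.0, 1.0, -0.0]
wrist_force: [-0.8, 0.1, 0.1]
width: 0.0871
```

Run:
```python
from h import *
st(); save("wrist","w1"); m=r.camera_model("wrist"); st()
for t,z in [("lid0_mid",.022),("bottle0_mid",.025),("flat_tin",.017),("pickle_jar",.04)]:
    for b in r.boxes_of("wrist",t):
        if b['confidence']<.2: continue
        e=b['extent']; print(t,round(b['confidence'],2),np.round(e,1),np.round(onz(m,e[0],e[1],z)*1000,1))
```

```text
t 2.45 tcp [598.8 360.4 259.3] tilt [-0. -0. -1.] yawY 89.95 F [-0.8  0.1  0.1] w 87.1mm q6 -1.19
t 2.50 tcp [598.6 360.5 259.4] tilt [-0. -0. -1.] yawY 89.81 F [-0.7  0.3  0.6] w 86.9mm q6 -1.18
bottle0_mid 0.82 [317.5 158.1  28.   27.3] [562.7 409.8  25. ]
flat_tin 0.58 [317.   63.1  57.   56.9] [450.4 406.7  17. ]
pickle_jar 0.87 [259.2 241.4  49.4  48.9] [670.3 334.   40. ]
```

View pics/w1.png

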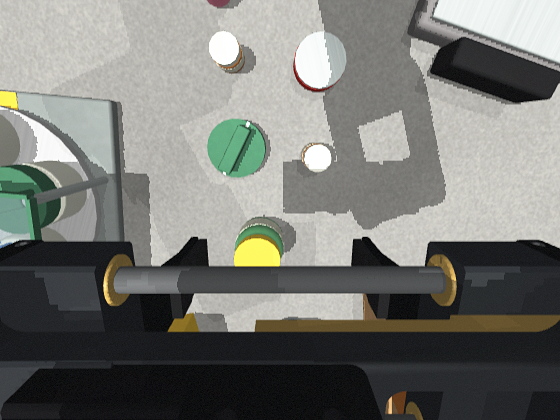

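Call:
jog_arm(moves=[[-0.5,-4.5,-0.5,0,0,0,100],[-0.5,-4.5,-0.5,0,0,0,100],[-1,-4.5,-0.5,0,0,0,100],[-1,-4.5,-0.5,0,0,0,100],[-1,-4.5,-0.5,0,0,0,100],[-1,-4.5,-0.5,0,0,0,100],[-1,-4.5,-0.5,0,0,0,100],[-1,-4.5,-0.5,0,0,0,100],[0,0,0,0,0,0,100]])

```text
time: 3.6
eef_pos: [0.6705, -0.006, 0.3005]
orientation: [0.002, 0.004, 1.0, -0.002]
wrist_force: [0.7, 0.9, 0.6]
width: 0.0872
```

Run:
```python
from h import *
st(); m=r.camera_model("wrist");im=save("wrist","w2"); st()
print(m)
cv2.imwrite("pics/w2b.png",cv2.resize(np.ascontiguousarray(im[0:260,100:460,::-1]),None,fx=2.2,fy=2.2,interpolation=cv2.INTER_CUBIC))
save("top","t2")
```

```text
t 3.60 tcp [670.5  -6.  300.5] tilt [ 0.004 -0.004 -1.   ] yawY 89.54 F [0.7 0.9 0.6] w 87.2mm q6 -1.74
t 3.65 tcp [669.4  -2.7 299.9] tilt [ 0.001 -0.001 -1.   ] yawY 89.65 F [-0.4  0.3 -0.1] w 87.0mm q6 -1.74
{'vertical_fov': 71.69699244260056, 'cx': 279.4887360079013, 'cy': 209.07099347280217, 'eye': array([ 0.59837191, -0.00451664,  0.44116166]), 'attitude': array([ 0.70322312, -0.09713152, -0.09432871,  0.69795759])}
```

View pics/w2b.png

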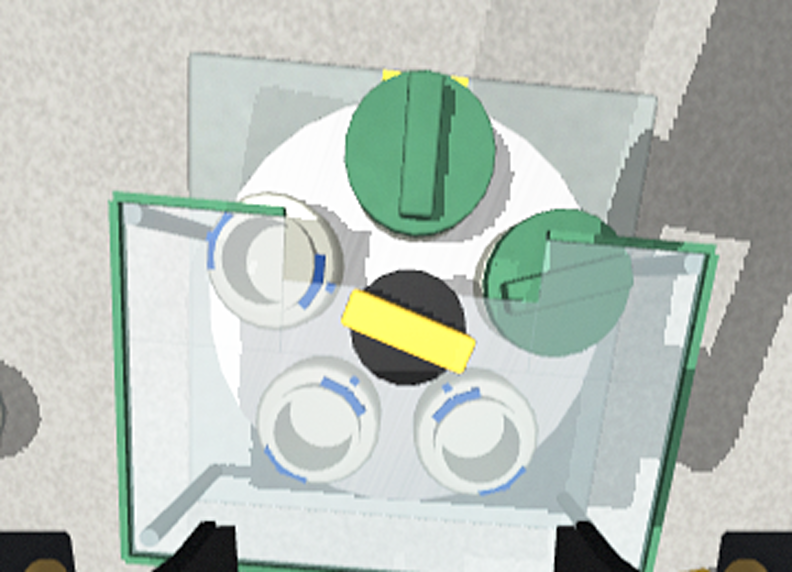

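View pics/w2.png

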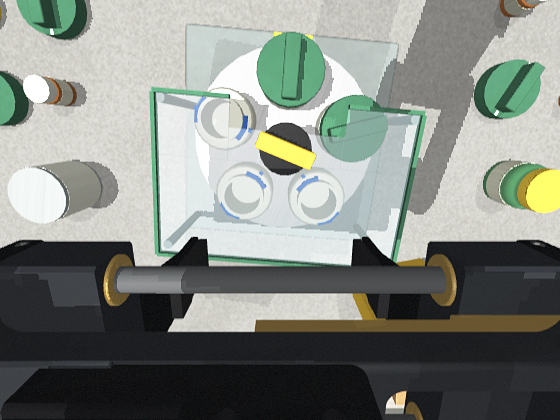

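```bash
cat >> h.py <<'E'
def mk(eye,att): return dict(vertical_fov=71.69699244260056,cx=279.4887360079013,cy=209.07099347280217,eye=np.array(eye),attitude=np.array(att))
E
python3 - <<'E'
from h import *
m=mk([ 0.59837191, -0.00451664,  0.44116166],[ 0.70322312, -0.09713152, -0.09432871,  0.69795759])
c=lambda u,v:(u/2.2+100,v/2.2)
for nm,u,v,z in [("plateFL",190,53,.018),("plateFR",656,97,.018),("gFL",113,195,.142),("gFR",716,246,.142),("gRL",128,560,.142),("gRR",645,572,.142),("knobdisc",409,327,.150),("k1",354,289,.17),("k2",475,339,.17),("k3",465,374,.17),("k4",342,321,.17)]:
    print(nm,np.round(onz(m,*c(u,v),z)*1000,1))
t=r.camera_model("top")
E
python3 -c "
import cv2
i=cv2.imread('pics/t2.png');cv2.imwrite('pics/t2b.png',cv2.resize(i[110:250,215:355],None,fx=4,fy=4,interpolation=cv2.INTER_CUBIC))"
```

```text
plateFL [ 468.7 -124.4   18. ]
plateFR [494.1 149.8  18. ]
gFL [ 560.9 -128.   142. ]
gFR [584.2 137.2 142. ]
gRL [ 733.5 -142.2  142. ]
gRR [741.9 121.  142. ]
knobdisc [617.8   0.8 150. ]
k1 [601.  -22.1 170. ]
k2 [621.6  28.  170. ]
k3 [636.2  24.1 170. ]
k4 [613.8 -27.4 170. ]
```

View pics/t2b.png

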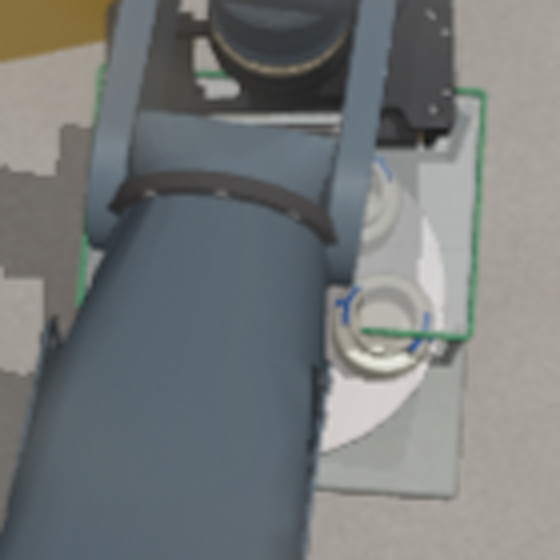

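Call:
jog_arm(moves=[[2.6,0.2,3.5,0,0,0,100],[2.5,0.1,3.5,0,0,0,100],[0,0,0,0,0,8.5,100],[0,0,0,0,0,8.5,100],[0,0,0,0,0,8.5,100],[0,0,0,0,0,8.5,100],[0,0,0,0,0,8.5,100],[0,0,0,0,0,8.5,100],[0,0,0,0,0,8.5,100],[0,0,0,0,0,8.5,100]])

```text
time: 4.7
eef_pos: [0.6169, 0.0059, 0.2295]
orientation: [-0.0, 0.561, 0.828, 0.0]
wrist_force: [0.1, 0.1, -0.8]
width: 0.0871
```

Call:
jog_arm(moves=[[0,0,0,0,0,8.5,80],[0,0,0,0,0,8.5,60],[0,0,0,0,0,8.5,60],[0,0,0,0,0,8.5,60],[0,0,0,0,0,8.5,60],[0,0,0,0,0,2.0,60],[0,0,0,0,0,0,60]], squeeze=60)

```text
time: 5.4
eef_pos: [0.617, 0.0056, 0.2295]
orientation: [-0.0, 0.831, 0.556, -0.0]
wrist_force: [-0.4, -0.1, 0.6]
width: 0.0525
```

Run:
```python
from h import *
plan([.618,.0006,.174],-23)
save("wrist","w3")
```

```text
t 5.40 tcp [617.    5.6 229.5] tilt [-0.001  0.    -1.   ] yawY -22.40 F [-0.4 -0.1  0.6] w 52.5mm q6 0.22
shift cm tool: [-0.43  0.28  5.55]
turn rz deg: 0.6 (alt -179.4 )
tilt fix deg: [-0.04 -0.01  0.  ]
```

View pics/w3.png

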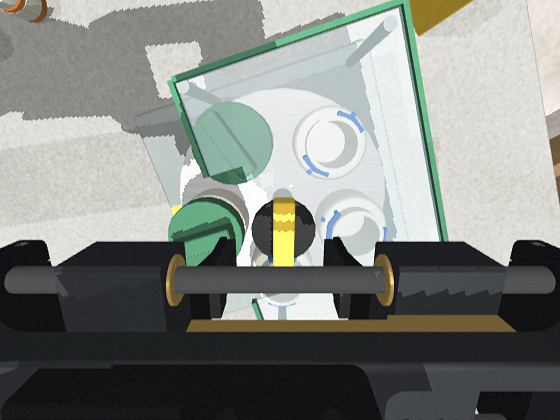

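Call:
jog_arm(moves=[[-0.4,0.3,1.8,0,0,0,60],[0,0,1.8,0,0,0,60],[0,0,1.9,0,0,0.6,60],[0,0,0,0,0,0,60],[0,0,0,0,0,0,0],[0,0,0,0,0,0,0],[0,0,0,0,0,0,0],[0,0,0,0,0,0,0],[0,0,0,0,0,0,0]], squeeze=60)

```text
time: 6.35
eef_pos: [0.6189, -0.0013, 0.1751]
orientation: [0.0, 0.834, 0.551, 0.0]
wrist_force: [-0.1, 0.6, 0.2]
width: 0.0202
```

Call:
jog_arm(moves=[[0,0,0,0,0,0,0],[0,0,0,0,0,0,0],[0,0,0,0,0,0,0],[0,0,0,0,0,4,0]], squeeze=60)

```text
time: 6.75
eef_pos: [0.6176, -0.0007, 0.1748]
orientation: [-0.001, 0.853, 0.521, -0.001]
wrist_force: [-4.6, 1.2, 5.0]
width: 0.0158
```

Call:
jog_arm(moves=[[0,0,0,0,0,7,0],[0,0,0,0,0,7,0],[0,0,0,0,0,7,0],[0,0,0,0,0,7,0],[0,0,0,0,0,7,0],[0,0,0,0,0,7,0],[0,0,0,0,0,7,0],[0,0,0,0,0,7,0],[0,0,0,0,0,7,0],[0,0,0,0,0,5,0]])

```text
time: 7.75
eef_pos: [0.6176, -0.0007, 0.1749]
orientation: [-0.0, 0.999, -0.047, -0.001]
wrist_force: [-4.2, 1.2, 6.0]
width: 0.0155
```

Run:
```python
from h import *
st();save("wrist","w4"); print(r.read_state()['wrist_torque'])
```

```text
t 7.75 tcp [617.6  -0.7 174.9] tilt [-0.003  0.001 -1.   ] yawY -95.34 F [-4.2  1.2  6. ] w 15.5mm q6 1.48
[ 0.30136446  0.89495815 -0.41216618]
```

View pics/w4.png

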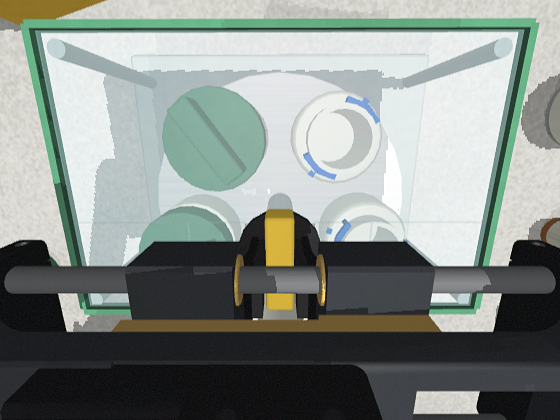

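Call:
jog_arm(moves=[[0,0,0,0,0,0,60],[0,0,0,0,0,0,60],[0,0,0,0,0,0,60],[0,0,-2,0,0,0,60],[0,0,-4,0,0,0,60],[0,0,-2,0,0,-8.5,60],[0,0,0,0,0,-8.5,60],[0,0,0,0,0,-8.5,60],[0,0,0,0,0,-8.5,60],[0,0,0,0,0,-8.5,60]])

```text
time: 8.8
eef_pos: [0.6192, -0.0015, 0.2545]
orientation: [0.0, 0.946, 0.323, 0.0]
wrist_force: [0.6, -0.5, 0.5]
width: 0.0522
```

Run:
```python
from h import *
st();i=save("side","s5")
a=cv2.resize(i[140:220,160:270,::-1],None,fx=7,fy=7,interpolation=cv2.INTER_CUBIC); cv2.imwrite("pics/s5a.png",a)
```

```text
t 8.80 tcp [619.2  -1.5 254.5] tilt [ 0.001 -0.    -1.   ] yawY -52.26 F [ 0.6 -0.5  0.5] w 52.2mm q6 0.73
```

View pics/s5a.png

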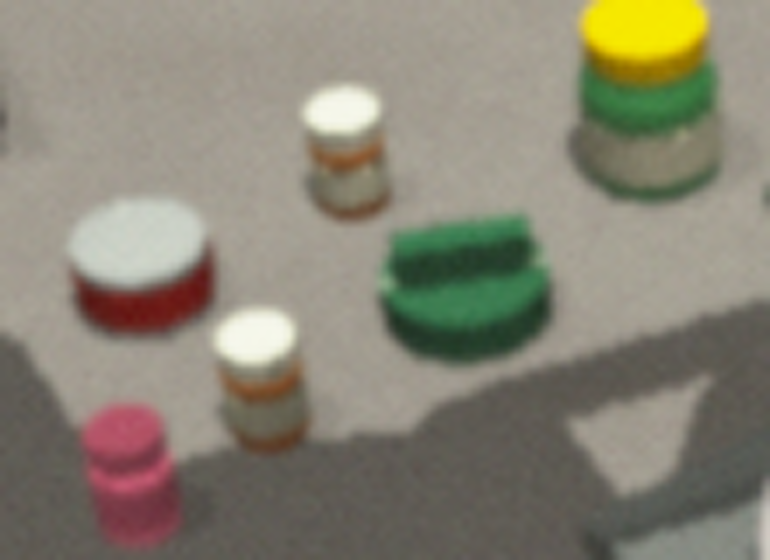

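Call:
jog_arm(moves=[[0.5,-4.2,0,0,0,0,60],[0.5,-4.2,0,0,0,0,60],[0.5,-4.2,0,0,0,0,60],[0.5,-4.2,0,0,0,0,60],[0.5,-4.2,0,0,0,0,60],[0.5,-4.2,0,0,0,0,60],[0.5,-4.2,0,0,0,0,60],[0,-4.2,0,0,0,0,60],[0,0,0,0,0,0,60],[0,0,0,0,0,0,60]])

```text
time: 9.85
eef_pos: [0.4425, 0.2877, 0.2546]
orientation: [0.0, 0.947, 0.321, 0.001]
wrist_force: [0.8, -0.5, 0.0]
width: 0.052
```

```bash
cat >> h.py <<'E'
import json
def wshot(name):
    st(); m=r.camera_model("wrist"); im=save("wrist",name)
    json.dump({k:(v.tolist() if hasattr(v,'tolist') else v) for k,v in m.items()},open(f"pics/{name}.json","w"))
    return m,im
def cam(name):
    m=json.load(open(f"pics/{name}.json")); m['eye']=np.array(m['eye']); m['attitude']=np.array(m['attitude']); return m
E
python3 - <<'E'
from h import *
m,im=wshot("w6")
for t,z in [("lid0_mid",.022),("bottle0_mid",.025)]:
    for b in r.boxes_of("wrist",t):
        e=b['extent']; print(t,round(b['confidence'],2),np.round(e,1),np.round(onz(m,e[0],e[1],z)*1000,1))
E
```

```text
t 9.85 tcp [442.5 287.7 254.6] tilt [ 0.001 -0.    -1.   ] yawY -52.56 F [ 0.8 -0.5  0. ] w 52.0mm q6 1.28
lid0_mid 0.66 [272.9 183.9  23.3  31.8] [441.3 297.3  22. ]
bottle0_mid 0.57 [258.7  42.3  28.8  40.8] [562.6 409.3  25. ]
```

View pics/w6.png

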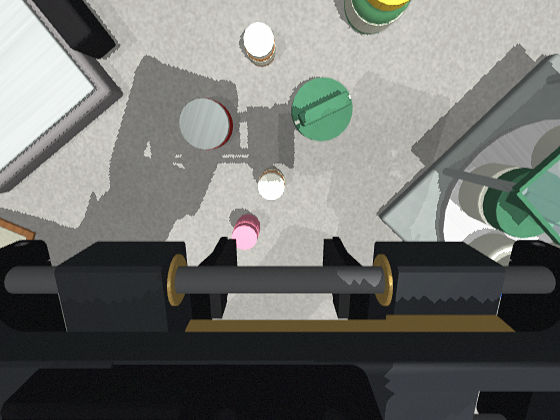

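```bash
cat >> h.py <<'E'
def blob(im,u,v,kind,rad=45):
    hsv=cv2.cvtColor(np.ascontiguousarray(im),cv2.COLOR_RGB2HSV).astype(int)
    if kind=="white": mk_=(im.min(2)>215)
    if kind=="green": mk_=(hsv[...,0]>60)&(hsv[...,0]<95)&(hsv[...,1]>90)
    mk_=mk_.astype(np.uint8)
    mk_=cv2.morphologyEx(mk_,cv2.MORPH_OPEN,np.ones((3,3),np.uint8))
    n,l,s,c=cv2.connectedComponentsWithStats(mk_)
    best=min((i for i in range(1,n) if s[i,4]>60),key=lambda i:np.hypot(c[i][0]-u,c[i][1]-v))
    cnt=cv2.findContours((l==best).astype(np.uint8),cv2.RETR_EXTERNAL,cv2.CHAIN_APPROX_NONE)[0][0]
    hull=cv2.convexHull(cnt)
    return s[best],c[best],cv2.fitEllipse(hull if len(hull)>=5 else cnt)
E
python3 - <<'E'
from h import *
im=cv2.imread("pics/w6.png")[:,:,::-1]; m=cam("w6")
for k,u,v,z in [("white",271,183,.05),("white",259,38,.05),("green",321,109,.015)]:
    s,c,e=blob(im,u,v,k); print(k,s,c,e,np.round(onz(m,*e[0],z)*1000,1))
E
```

```text
white [258 181  26  19 427] [270.69320843 189.14285714] ((270.9725036621094, 187.21539306640625), (24.46559715270996, 26.63814926147461), 75.25647735595703) [441.1 299.3  50. ]
white [244  22  30  35 828] [258.32971014  38.78864734] ((258.303466796875, 38.79581832885742), (30.068321228027344, 34.643619537353516), 175.40432739257812) [560.9 406.4  50. ]
green [ 292   78   60   63 2922] [321.821013   108.77344285] ((321.6391296386719, 108.92630004882812), (59.530479431152344, 63.07038497924805), 26.507509231567383) [552.1 305.4  15. ]
```

Run:
```python
from h import *
m=cam("w6"); print(onz(m,271,185.5,.05)); print(onz(m,246,218,.0))
im=cv2.imread("pics/w6.png"); cv2.imwrite("pics/c.png",cv2.resize(im[160:260,220:320],None,fx=6,fy=6))
plan([.442,.300,.06])
```

```text
[0.44279973 0.30051484 0.05      ]
[0.37537284 0.29596796 0.        ]
t 10.00 tcp [443.8 286.2 254.6] tilt [ 0.001 -0.    -1.   ] yawY -52.74 F [-0.2  0.8 -0.5] w 52.6mm q6 1.28
shift cm tool: [ 0.68 -1.22 19.46]
tilt fix deg: [ 0.04 -0.04  0.  ]
```

View pics/c.png

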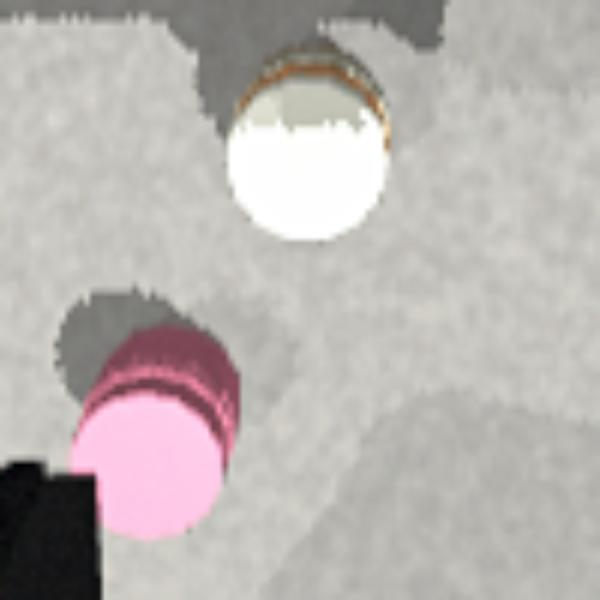

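Call:
jog_arm(moves=[[0.6,-1.2,3.5,0,0,0,60],[0,0,4,0,0,0,60],[0,0,4,0,0,0,60],[0,0,4,0,0,0,60],[0,0,2.5,0,0,0,60],[0,0,1.4,0,0,0,60],[0,0,0,0,0,0,30],[0,0,0,0,0,0,30],[0,0,0,0,0,0,30],[0,0,0,0,0,0,30]], squeeze=15)

```text
time: 11.0
eef_pos: [0.441, 0.3003, 0.0617]
orientation: [-0.0, 0.947, 0.32, 0.001]
wrist_force: [0.1, 0.6, -0.1]
width: 0.0339
```

Call:
jog_arm(moves=[[0,0,0,0,0,0,20],[0,0,0,0,0,0,20],[0,0,0,0,0,0,20]])

```text
time: 11.3
eef_pos: [0.4409, 0.3004, 0.0615]
orientation: [0.0, 0.947, 0.321, 0.001]
wrist_force: [0.8, -1.4, 7.0]
width: 0.0332
```

Call:
jog_arm(moves=[[0,0,-2,0,0,0,20],[0,0,-4,0,0,0,20],[0,0,-5,0,0,0,20],[0,0,-5,0,0,0,20],[0,0,-1,0,0,0,20]])

```text
time: 11.8
eef_pos: [0.4428, 0.3017, 0.2362]
orientation: [-0.001, 0.947, 0.321, 0.006]
wrist_force: [0.6, 0.9, 0.1]
width: 0.0335
```

Run:
```python
from h import *
plan([.475,-.04,.235])
im=save("top","t7")
cv2.imwrite("pics/t7b.png",cv2.resize(np.ascontiguousarray(im[115:245,220:350,::-1]),None,fx=4.5,fy=4.5,interpolation=cv2.INTER_CUBIC))
m=r.camera_model("top")
for p in [(.618,.0,.17),(.538,.007,.094)]: print(proj(m,p), (proj(m,p)-[220,115])*4.5)
```

```text
t 11.80 tcp [442.8 301.7 236.2] tilt [ 0.011  0.005 -1.   ] yawY -52.59 F [0.6 0.9 0.1] w 33.5mm q6 1.31
shift cm tool: [-1.82e+01  2.91e+01 -1.00e-02]
tilt fix deg: [ 0.15 -0.65  0.  ]
[283.93482536 172.30493476] [287.70671411 257.8722064 ]
[282.06578689 206.84342191] [279.29604101 413.29539858]
```

View pics/t7b.png

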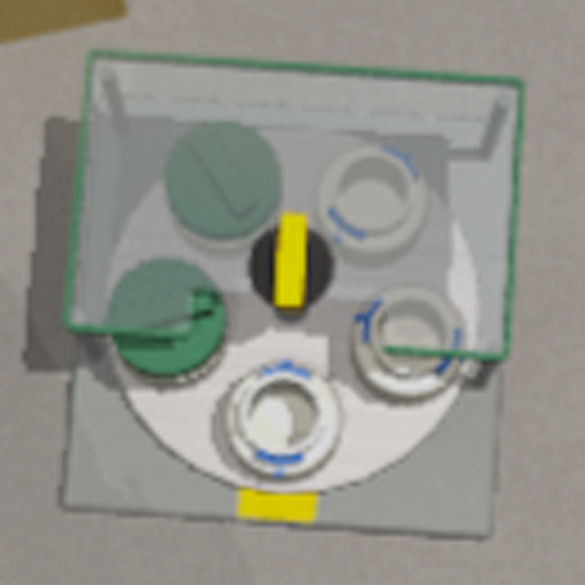

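Call:
jog_arm(moves=[[-2.6,4.2,0,0,-0.6,0,20],[-2.6,4.2,0,0,0,0,20],[-2.6,4.2,0,0,0,0,20],[-2.6,4.2,0,0,0,0,20],[-2.6,4.2,0,0,0,0,20],[-2.6,4.2,0,0,0,0,20],[-2.6,3.9,0,0,0,0,20],[0,0,0,0,0,0,20],[0,0,0,0,0,0,20],[0,0,0,0,0,0,20]])

```text
time: 12.85
eef_pos: [0.4709, -0.0403, 0.2309]
orientation: [0.0, 0.947, 0.321, -0.006]
wrist_force: [0.3, 0.7, -1.5]
width: 0.0334
```

Run:
```python
from h import *
m,im=wshot("w8"); st()
cv2.imwrite("pics/w8b.png",cv2.resize(np.ascontiguousarray(im[0:260,120:440,::-1]),None,fx=2.4,fy=2.4,interpolation=cv2.INTER_CUBIC))
p=proj(m,[.5379,.0065,.094]); print(p,(p-[120,0])*2.4)
```

```text
t 12.85 tcp [470.9 -40.3 230.9] tilt [-0.012 -0.005 -1.   ] yawY -52.58 F [ 0.3  0.7 -1.5] w 33.4mm q6 0.61
t 12.90 tcp [471.1 -39.9 231.2] tilt [-0.011 -0.005 -1.   ] yawY -52.52 F [ 0.4  0.2 -0.6] w 33.5mm q6 0.61
[283.89413915 117.79233758] [393.34593397 282.7016102 ]
```

View pics/w8b.png

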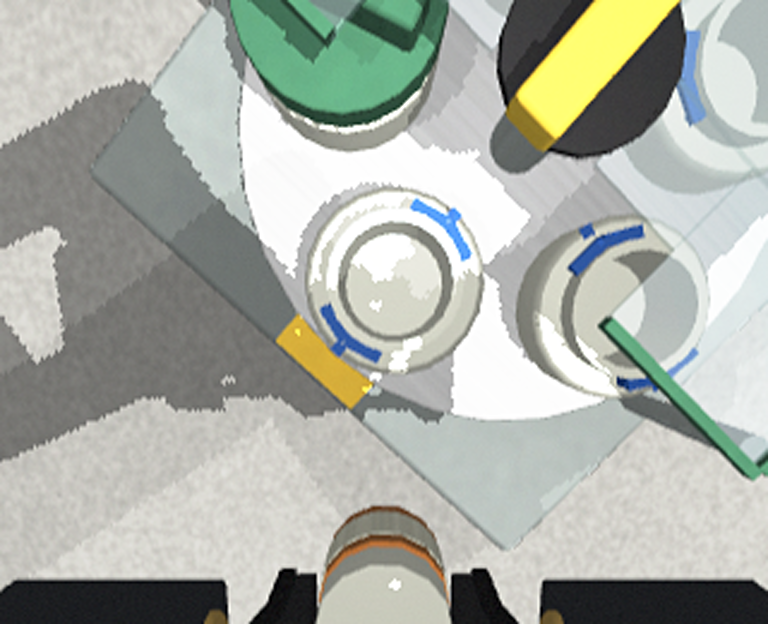

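Run:
```python
from h import *
plan([.5379,.0065,.230])
```

```text
t 12.90 tcp [471.1 -39.9 231.2] tilt [-0.011 -0.005 -1.   ] yawY -52.52 F [ 0.4  0.2 -0.6] w 33.5mm q6 0.61
shift cm tool: [8.13 0.38 0.03]
tilt fix deg: [-0.15  0.68  0.  ]
```

Call:
jog_arm(moves=[[2.7,0.1,0,0,0.7,0,20],[2.7,0.2,0,0,0,0,20],[2.7,0.1,0,0,0,0,20],[0,0,3,0,0,0,20],[0,0,3,0,0,0,20],[0,0,0,0,0,0,20],[0,0,0,0,0,0,20]])

```text
time: 13.6
eef_pos: [0.5384, 0.006, 0.1718]
orientation: [-0.001, 0.947, 0.322, 0.0]
wrist_force: [0.2, -0.3, -0.2]
width: 0.0328
```

Run:
```python
from h import *
plan([.5379,.0065,.118]);save("wrist","w9"); save("side","s9");plan([.5379,.0065,.118])
```

```text
t 13.60 tcp [538.4   6.  171.8] tilt [-0.     0.002 -1.   ] yawY -52.49 F [ 0.2 -0.3 -0.2] w 32.8mm q6 0.72
shift cm tool: [-0.02 -0.06  5.38]
tilt fix deg: [-0.09 -0.03  0.  ]
t 13.70 tcp [539.8   5.1 173.3] tilt [ 0.004  0.001 -1.   ] yawY -52.55 F [0.2 0.5 0.5] w 33.4mm q6 0.72
shift cm tool: [-0.09 -0.24  5.53]
tilt fix deg: [ 0.1  -0.19  0.  ]
```

View pics/w9.png

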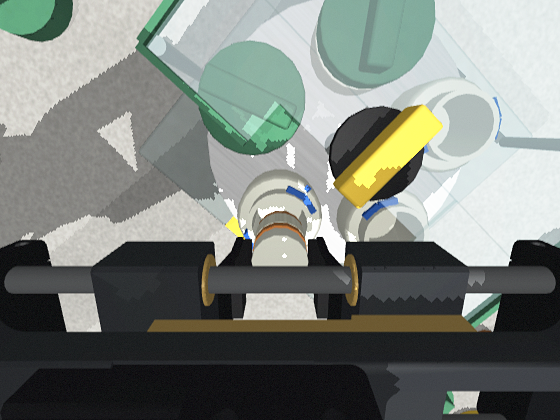

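Call:
jog_arm(moves=[[0,-0.1,2,0,0,0,20],[0,0,2,0,0,0,20],[0,0,1,0,0,0,20],[0,0,0.4,0,0,0,20],[0,0,0,0,0,0,20]])

```text
time: 14.2
eef_pos: [0.5389, 0.0053, 0.1186]
orientation: [-0.0, 0.947, 0.32, 0.001]
wrist_force: [0.1, -0.0, -0.9]
width: 0.0335
```

Run:
```python
from h import *
plan([.5379,.0065,.118])
```

```text
t 14.20 tcp [538.9   5.3 118.6] tilt [ 0.002  0.001 -1.   ] yawY -52.62 F [ 0.1 -0.  -0.9] w 33.5mm q6 0.72
shift cm tool: [-0.01 -0.16  0.06]
tilt fix deg: [ 0.04 -0.14  0.  ]
```

Call:
jog_arm(moves=[[0,0,0,0,0,0,60],[0,0,0,0,0,0,60],[0,0,0,0,0,0,60],[0,0,-2,0,0,0,60],[0,0,-4,0,0,0,60],[-2,0,-5,0,0,0,60],[-3,0,-1,0,0,0,60],[-3,0,0,0,0,0,60],[0,0,0,0,0,0,60],[0,0,0,0,0,0,60]])

```text
time: 15.2
eef_pos: [0.476, -0.0427, 0.2347]
orientation: [-0.0, 0.947, 0.32, 0.001]
wrist_force: [1.0, -0.2, 0.9]
width: 0.0523
```

Run:
```python
from h import *
m,im=wshot("w10"); st()
cv2.imwrite("pics/w10b.png",cv2.resize(np.ascontiguousarray(im[0:260,120:440,::-1]),None,fx=2.4,fy=2.4,interpolation=cv2.INTER_CUBIC))
for q in [.074,.094]:
  p=proj(m,[.5379,.0065,q]); print(p,(p-[120,0])*2.4)
plan([.49,.25,.25])
```

```text
t 15.20 tcp [476.  -42.7 234.7] tilt [ 0.003  0.001 -1.   ] yawY -52.70 F [ 1.  -0.2  0.9] w 52.3mm q6 0.59
t 15.25 tcp [476.5 -42.5 234.6] tilt [ 0.003  0.001 -1.   ] yawY -52.65 F [-0.4  0.4  0.1] w 52.3mm q6 0.59
[277.74523682 123.67329477] [378.58856837 296.81590744]
[277.62998149 123.20248329] [378.31195558 295.68595988]
t 15.25 tcp [476.5 -42.5 234.6] tilt [ 0.003  0.001 -1.   ] yawY -52.65 F [-0.4  0.4  0.1] w 52.3mm q6 0.59
shift cm tool: [ 18.82 -22.43  -1.51]
tilt fix deg: [ 0.05 -0.16  0.  ]
```

View pics/w10b.png

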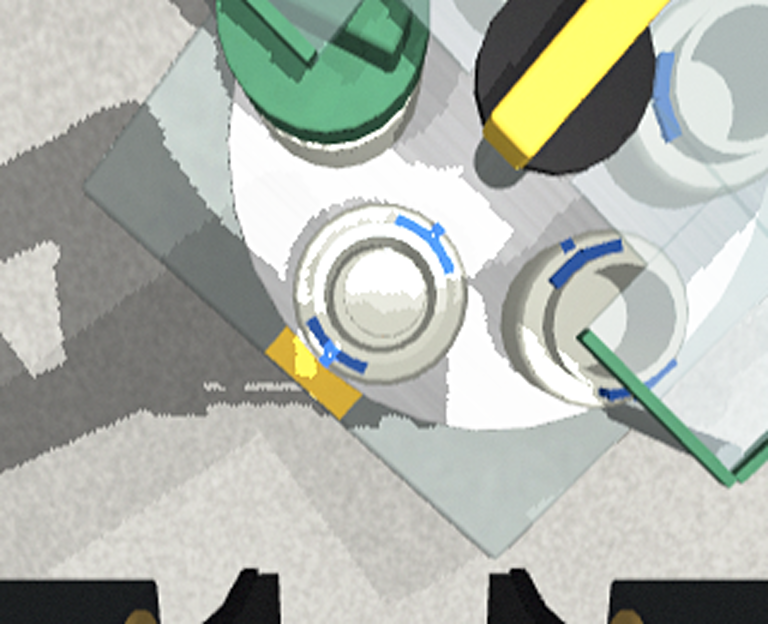

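Call:
jog_arm(moves=[[3.1,-3.7,-0.3,0,0,0,60],[3.1,-3.7,-0.3,0,0,0,60],[3.1,-3.7,-0.3,0,0,0,60],[3.1,-3.7,-0.3,0,0,0,60],[3.2,-3.8,-0.3,0,0,0,60],[3.2,-3.8,0,0,0,0,60],[0,0,0,0,0,0,60],[0,0,0,0,0,0,60],[0,0,0,0,0,0,60]])

```text
time: 16.15
eef_pos: [0.4891, 0.2493, 0.249]
orientation: [-0.0, 0.947, 0.321, 0.0]
wrist_force: [-0.1, -0.2, 0.5]
width: 0.0525
```

Run:
```python
from h import *
m,im=wshot("w11"); st()
cv2.imwrite("pics/w11b.png",cv2.resize(np.ascontiguousarray(im[0:240,130:430,::-1]),None,fx=2.5,fy=2.5,interpolation=cv2.INTER_CUBIC))
s,c,e=blob(im,280,150,"green"); print(s,c,e,onz(m,*e[0],.015))
```

```text
t 16.15 tcp [489.1 249.3 249. ] tilt [ 0.  0. -1.] yawY -52.60 F [-0.1 -0.2  0.5] w 52.5mm q6 1.19
t 16.20 tcp [489.2 248.8 249.2] tilt [ 0.  0. -1.] yawY -52.67 F [-0.3  0.2 -0.8] w 52.4mm q6 1.19
[ 244   90   60   62 2890] [273.53044983 120.27750865] ((273.5805969238281, 120.27515411376953), (59.96205520629883, 61.970943450927734), 176.81077575683594) [0.55148588 0.30621606 0.015     ]
```

View pics/w11b.png

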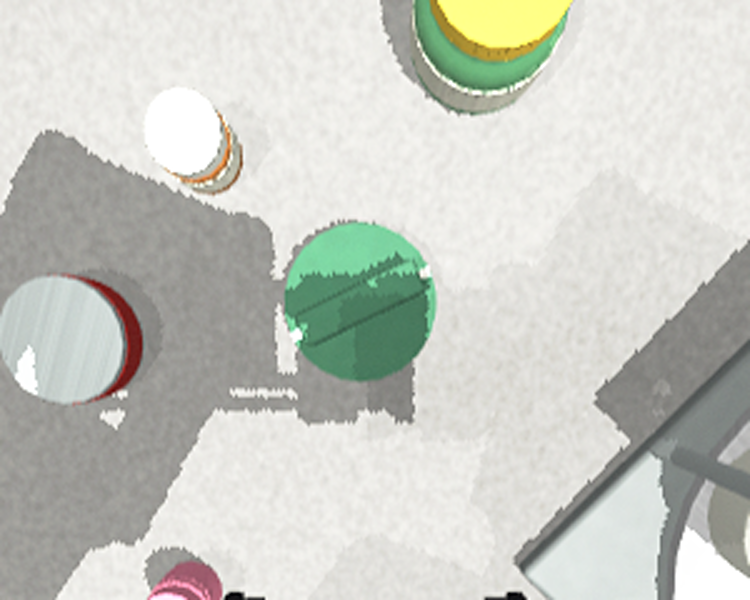

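Run:
```python
from h import *
m=cam("w11"); c=lambda u,v:(u/2.5+130,v/2.5)
def g(a,b,z):
    A,B=onz(m,*c(*a),z),onz(m,*c(*b),z); d=B-A; print(np.degrees(np.arctan2(d[1],d[0])),np.linalg.norm(d),(A+B)/2)
g((297,317),(413,262),.044);g((312,347),(428,289),.044);g((296,333),(424,271),.022)
# mean outline of silhouettes
s,R,y=st()
for z in (0.,.022): 
  p=[]
  for a in np.linspace(0,2*np.pi,73): p.append(proj(m,[.5515+.037*np.cos(a),.3062+.037*np.sin(a),z]))
  p=np.array(p); print(z,p.min(0),p.max(0))
```

```text
-28.344630385654703 0.057924962572886915 [0.55370087 0.30972527 0.044     ]
-26.90913577109273 0.0590453654099729 [0.54791139 0.29677239 0.044     ]
-27.77154405251715 0.06853828231785404 [0.55090227 0.30538202 0.022     ]
t 16.20 tcp [489.2 248.8 249.2] tilt [ 0.  0. -1.] yawY -52.67 F [-0.3  0.2 -0.8] w 52.4mm q6 1.19
0.0 [245.01054322  89.75017637] [302.64072113 149.94281737]
0.022 [242.92159155  87.28333584] [304.02953121 151.13925545]
```

Call:
jog_arm(moves=[[0,0,0,0,0,8.5,60],[0,0,0,0,0,8.5,60],[0,0,0,0,0,8.5,60],[0,0,0,0,0,8.5,60],[0,0,0,0,0,8.5,60],[0,0,0,0,0,8.5,60],[0,0,0,0,0,8.5,60],[0,0,0,0,0,5.5,60],[0,0,0,0,0,0,60]])

```text
time: 17.1
eef_pos: [0.4896, 0.248, 0.2496]
orientation: [-0.001, 0.971, -0.24, 0.0]
wrist_force: [0.2, 0.7, -1.0]
width: 0.0527
```

Run:
```python
from h import *
plan([.5503,.3048,.045],-117.7)
```

```text
t 17.10 tcp [489.6 248.  249.6] tilt [ 0.001  0.001 -1.   ] yawY -117.77 F [ 0.2  0.7 -1. ] w 52.7mm q6 2.32
shift cm tool: [ 2.71 -7.83 20.47]
turn rz deg: -0.1 (alt 179.9 )
tilt fix deg: [-0.07 -0.03  0.  ]
```

Call:
jog_arm(moves=[[1.3,-3.9,4,0,0,0,60],[1.4,-3.9,4,0,0,0,60],[0,0,4,0,0,0,60],[0,0,0,0,0,0,60],[0,0,0,0,0,0,60]])

```text
time: 17.6
eef_pos: [0.5411, 0.2979, 0.1397]
orientation: [0.0, 0.971, -0.239, -0.001]
wrist_force: [0.5, 0.1, -0.5]
width: 0.0525
```

Run:
```python
from h import *
m,im=wshot("w12"); plan([.5503,.3048,.045],-117.7)
for p in [(.5503,.3048,.044),(.5503+.03*np.cos(np.radians(-27.7)),.3048+.03*np.sin(np.radians(-27.7)),.044),(.5503-.03*np.cos(np.radians(-27.7)),.3048-.03*np.sin(np.radians(-27.7)),.044)]: print(proj(m,p))
```

```text
t 17.60 tcp [541.1 297.9 139.7] tilt [-0.001  0.    -1.   ] yawY -117.61 F [ 0.5  0.1 -0.5] w 52.5mm q6 2.37
t 17.65 tcp [542.1 298.4 141.3] tilt [ 0.002  0.001 -1.   ] yawY -117.62 F [ 0.1 -0.4  0.9] w 52.3mm q6 2.38
shift cm tool: [ 0.41 -0.93  9.63]
turn rz deg: 0.1 (alt -179.9 )
tilt fix deg: [-0.12 -0.08  0.  ]
[268.11950677 212.12456699]
[267.79786626 176.93490636]
[268.42094288 245.10372973]
```

View pics/w12.png

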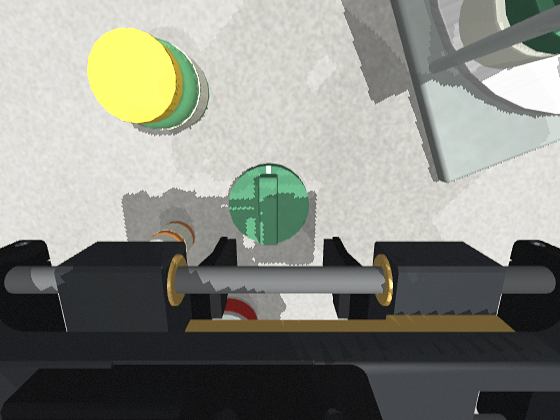

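Call:
jog_arm(moves=[[0.4,-0.9,3,0,0,0,60],[0,0,4,0,0,0,60],[0,0,1.8,0,0,0,60],[0,0,0.8,0,0,0,60],[0,0,0,0,0,0,60],[0,0,0,0,0,0,60]])

```text
time: 18.25
eef_pos: [0.5511, 0.3056, 0.0465]
orientation: [-0.002, 0.971, -0.239, 0.002]
wrist_force: [-0.0, -0.8, -0.2]
width: 0.052
```

Run:
```python
from h import *
plan([.5503,.3048,.045],-117.7)
```

```text
t 18.25 tcp [551.1 305.6  46.5] tilt [ 0.005  0.002 -1.   ] yawY -117.62 F [-0.  -0.8 -0.2] w 52.0mm q6 2.38
shift cm tool: [-0.03  0.11  0.15]
turn rz deg: 0.1 (alt -179.9 )
tilt fix deg: [-0.27 -0.21  0.  ]
```

Call:
jog_arm(moves=[[0,0.1,0.1,0,0,0,30],[0,0,0,0,0,0,0],[0,0,0,0,0,0,0],[0,0,0,0,0,0,0],[0,0,0,0,0,0,0],[0,0,0,0,0,0,0],[0,0,0,0,0,0,0]], squeeze=40)

```text
time: 18.95
eef_pos: [0.5496, 0.3045, 0.0445]
orientation: [-0.001, 0.971, -0.239, 0.001]
wrist_force: [-0.3, -0.4, 6.1]
width: 0.0158
```

Run:
```python
from h import *
plan([.5503,.3048,.045],-117.7)
```

```text
t 18.95 tcp [549.6 304.5  44.5] tilt [ 0.003  0.001 -1.   ] yawY -117.61 F [-0.3 -0.4  6.1] w 15.8mm q6 2.38
shift cm tool: [ 0.05 -0.06 -0.05]
turn rz deg: 0.1 (alt -179.9 )
tilt fix deg: [-0.14 -0.11  0.  ]
```

Call:
jog_arm(moves=[[0,0,-2,0,0,0,0],[0,0,-5,0,0,0,0],[0,0,-5,0,0,0,0],[1.8,3.4,-4,0,0,0,0],[1.8,3.9,0,0,0,0,0],[1.8,3.9,0,0,0,0,0],[1.8,3.9,0,0,0,0,0],[1.8,3.9,0,0,0,0,0],[1.8,3.9,0,0,0,0,0],[1.8,3.9,0,0,0,0,0]])

```text
time: 19.95
eef_pos: [0.5358, 0.0106, 0.199]
orientation: [-0.001, 0.971, -0.239, 0.001]
wrist_force: [0.2, -0.0, -0.2]
width: 0.0158
```

Call:
jog_arm(moves=[[0,0,0,0,0,-8.5,0],[0,0,0,0,0,-8.5,0],[0,0,0,0,0,-8.5,0],[0,0,0,0,0,-8.5,0],[0,0,0,0,0,-8.5,0],[0,0,0,0,0,-8.5,0],[0,0,0,0,0,-8.5,0],[0,0,0,0,0,-8.5,0],[0,0,0,0,0,-8.5,0],[0,0,0,0,0,-8.5,0]])

```text
time: 20.95
eef_pos: [0.5361, 0.0123, 0.1988]
orientation: [-0.0, 0.876, 0.483, 0.001]
wrist_force: [1.3, -0.0, -0.7]
width: 0.0158
```

Run:
```python
from h import *
plan([.5384,.006,.150],-30.2)
```

```text
t 20.95 tcp [536.1  12.3 198.8] tilt [ 0.001  0.001 -1.   ] yawY -32.26 F [ 1.3 -0.  -0.7] w 15.8mm q6 0.38
shift cm tool: [-0.42  0.53  4.88]
turn rz deg: -2.1 (alt 177.9 )
tilt fix deg: [ 0.03 -0.1   0.  ]
```

Call:
jog_arm(moves=[[-0.4,0.5,2,0,0,-2,0],[0,0,2.4,0,0,0,0],[0,0,0,0,0,0,0],[0,0,0,0,0,0,0],[0,0,0,0,0,0,0]])

```text
time: 21.45
eef_pos: [0.539, 0.0061, 0.1558]
orientation: [0.0, 0.869, 0.495, 0.002]
wrist_force: [0.0, -0.3, -1.1]
width: 0.0156
```

Run:
```python
from h import *
plan([.5384,.006,.150],-30.2)
m,im=wshot("w13")
i=save("side","s13")
cv2.imwrite("pics/s13a.png",cv2.resize(i[150:260,240:390,::-1],None,fx=5,fy=5,interpolation=cv2.INTER_CUBIC))
ms=r.camera_model("side"); 
for p in [(.5384,.006,.094),(.5384,.006,.150)]: print((proj(ms,p)-[240,150])*5)
st();st()
```

```text
t 21.45 tcp [539.    6.1 155.8] tilt [ 0.003  0.001 -1.   ] yawY -30.61 F [ 0.  -0.3 -1.1] w 15.6mm q6 0.34
shift cm tool: [-0.05 -0.05  0.58]
turn rz deg: -0.4 (alt 179.6 )
tilt fix deg: [ 0.13 -0.13  0.  ]
t 21.45 tcp [539.    6.1 155.8] tilt [ 0.003  0.001 -1.   ] yawY -30.61 F [ 0.  -0.3 -1.1] w 15.6mm q6 0.34
[245.05170627 307.64557513]
[244.45410636 226.10664627]
t 21.55 tcp [539.1   6.1 156. ] tilt [ 0.004  0.001 -1.   ] yawY -30.60 F [ 0.   0.5 -0.4] w 15.6mm q6 0.34
t 21.55 tcp [539.1   6.1 156. ] tilt [ 0.004  0.001 -1.   ] yawY -30.60 F [ 0.   0.5 -0.4] w 15.6mm q6 0.34
```

View pics/s13a.png

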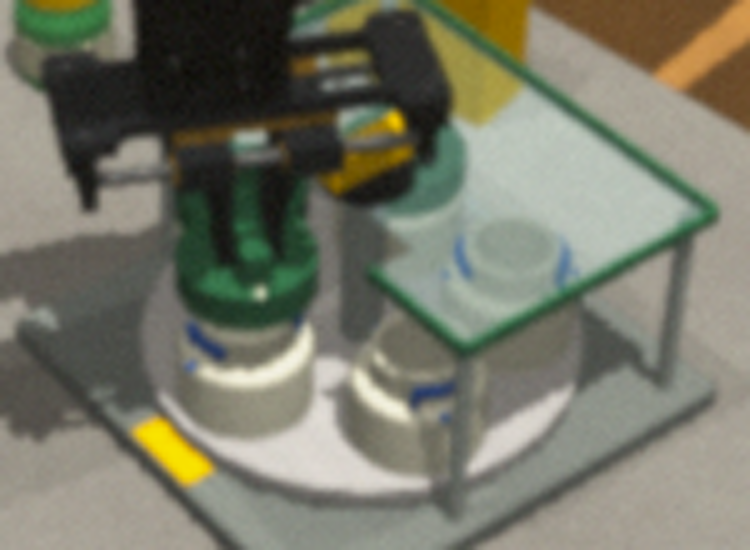

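View pics/w13.png

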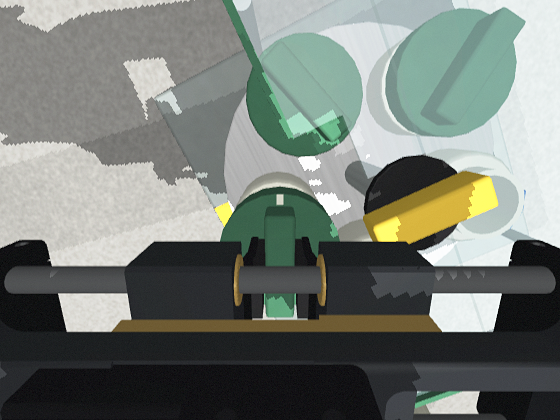

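Run:
```python
from h import *
m=cam("w13"); s,R,y=st()
off=m['eye']-R@np.array([0.07183627,0.00062632,-0.1409814])
for d in (-.004,-.002,0,.002,.004): print(d,proj(m,off+R@np.array([.03+d,0,.0005])), "disc edge",proj(m,off+R@np.array([.037+d,0,.0225])))
im=cv2.imread("pics/w13.png"); cv2.imwrite("pics/c.png",cv2.resize(im[160:270,210:350],None,fx=5,fy=5))
```

```text
t 21.55 tcp [539.1   6.1 156. ] tilt [ 0.004  0.001 -1.   ] yawY -30.60 F [ 0.   0.5 -0.4] w 15.6mm q6 0.34
-0.004 [278.43218968 222.40376686] disc edge [278.5783671  199.11829021]
-0.002 [278.42859492 218.6642138 ] disc edge [278.57564978 195.73786042]
0 [278.42497439 214.8978606 ] disc edge [278.57291524 192.33601594]
0.002 [278.42132783 211.10441809] disc edge [278.57016333 188.91255263]
0.004 [278.41765494 207.28359298] disc edge [278.56739388 185.46726376]
```

View pics/c.png

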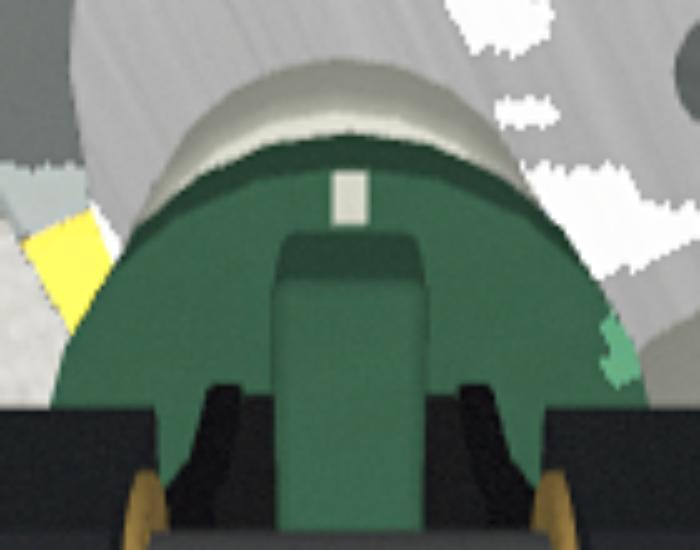

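Call:
jog_arm(moves=[[0,0,1,0,0,-0.4,0],[0,0,1,0,0,0,0],[0,0,0.4,0,0,0,0],[0,0,0.3,0,0,0,0],[0,0,0,0,0,0,0]])

```text
time: 22.05
eef_pos: [0.5376, 0.0063, 0.1273]
orientation: [-0.001, 0.867, 0.498, -0.0]
wrist_force: [-2.0, 0.1, 2.5]
width: 0.0155
```

Run:
```python
from h import *
plan([.5384,.006,.122],-30.2)
```

```text
t 22.05 tcp [537.6   6.3 127.3] tilt [-0.001  0.001 -1.   ] yawY -30.21 F [-2.   0.1  2.5] w 15.5mm q6 0.33
shift cm tool: [0.01 0.09 0.53]
turn rz deg: -0.0 (alt 180.0 )
tilt fix deg: [-0.09 -0.05  0.  ]
```

Call:
jog_arm(moves=[[0,0,0.3,0,0,0,0],[0,0,0.25,0,0,0,0],[0,0,0,0,0,0,0]])

```text
time: 22.35
eef_pos: [0.5381, 0.0062, 0.1225]
orientation: [-0.0, 0.867, 0.498, 0.001]
wrist_force: [-2.8, -0.3, 6.5]
width: 0.0159
```

Run:
```python
from h import *
plan([.5384,.006,.122],-30.2)
```

```text
t 22.35 tcp [538.1   6.2 122.5] tilt [ 0.001  0.001 -1.   ] yawY -30.21 F [-2.8 -0.3  6.5] w 15.9mm q6 0.33
shift cm tool: [-0.    0.04  0.05]
turn rz deg: -0.0 (alt 180.0 )
tilt fix deg: [ 0.   -0.08  0.  ]
```

Call:
jog_arm(moves=[[0,0,0.05,0,0,7,0],[0,0,0,0,0,7,0],[0,0,0,0,0,7,0],[0,0,0,0,0,7,0],[0,0,0,0,0,7,0],[0,0,0,0,0,7,0],[0,0,0,0,0,7,0],[0,0,0,0,0,7,0]])

```text
time: 23.15
eef_pos: [0.5384, 0.0063, 0.1224]
orientation: [-0.0, 1.0, 0.031, 0.001]
wrist_force: [-1.9, 0.6, 5.9]
width: 0.0156
```

Run:
```python
from h import *
plan([.5384,.006,.122],-95.2); print(r.read_state()['wrist_torque'])
```

```text
t 23.15 tcp [538.4   6.3 122.4] tilt [ 0.002  0.001 -1.   ] yawY -86.47 F [-1.9  0.6  5.9] w 15.6mm q6 1.31
shift cm tool: [-0.    0.03  0.04]
turn rz deg: 8.7 (alt -171.3 )
tilt fix deg: [-0.05 -0.1   0.  ]
[0.06769654 0.49367626 0.00760935]
```

Call:
jog_arm(moves=[[0,0,0.05,0,0,4,0],[0,0,0,0,0,4,0],[0,0,0,0,0,3,0],[0,0,0,0,0,0,0]])

```text
time: 23.55
eef_pos: [0.5387, 0.0062, 0.122]
orientation: [-0.0, 0.998, -0.063, 0.001]
wrist_force: [-2.6, -0.9, 6.3]
width: 0.0155
```

Run:
```python
from h import *
plan([.5384,.006,.122],-95.2); print(r.read_state()['wrist_torque'])
```

```text
t 23.55 tcp [538.7   6.2 122. ] tilt [ 0.002  0.001 -1.   ] yawY -97.23 F [-2.6 -0.9  6.3] w 15.5mm q6 1.50
shift cm tool: [-0.02  0.03  0.  ]
turn rz deg: -2.0 (alt 178.0 )
tilt fix deg: [-0.06 -0.12  0.  ]
[-0.02871029  0.5969153   0.03044243]
```

Call:
jog_arm(moves=[[0,0,0,0,0,2,0],[0,0,0,0,0,2,0],[0,0,0,0,0,0,0]])

```text
time: 23.85
eef_pos: [0.5381, 0.0065, 0.1219]
orientation: [-0.001, 0.995, -0.098, 0.0]
wrist_force: [-2.5, 1.4, 7.0]
width: 0.0155
```

Run:
```python
from h import *
plan([.5384,.006,.122],-95.2); print(r.read_state()['wrist_torque'])
wshot("w14")
```

```text
t 23.85 tcp [538.1   6.5 121.9] tilt [ 0.001  0.001 -1.   ] yawY -101.20 F [-2.5  1.4  7. ] w 15.5mm q6 1.57
shift cm tool: [ 0.04  0.04 -0.01]
turn rz deg: -6.0 (alt 174.0 )
tilt fix deg: [-0.08 -0.04  0.  ]
[0.09178358 0.66018699 0.13164569]
t 23.85 tcp [538.1   6.5 121.9] tilt [ 0.001  0.001 -1.   ] yawY -101.20 F [-2.5  1.4  7. ] w 15.5mm q6 1.57
```

View pics/w14.png

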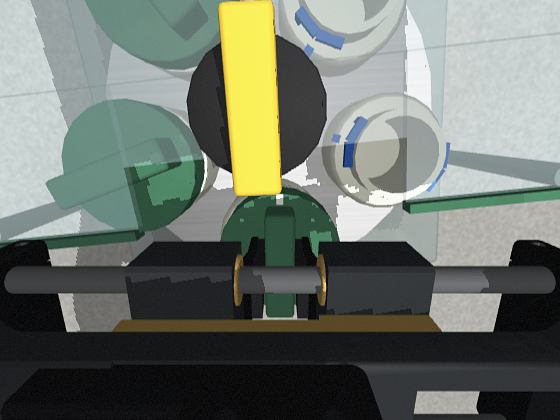

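Run:
```python
from h import *
m=cam("w14")
im=cv2.imread("pics/w14.png"); h=cv2.cvtColor(im,cv2.COLOR_BGR2HSV)
k=((abs(h[...,0].astype(int)-28)<6)&(h[...,1]>150)&(h[...,2]>235)).astype(np.uint8); k[:, :200]=0;k[:,300:]=0;k[200:]=0
for y in (20,60,100,140,170):
    x=np.where(k[y])[0]; print(y,x.min(),x.max())
def g(a,b,z):
    A,B=onz(m,*a,z),onz(m,*b,z); d=B-A; print(np.degrees(np.arctan2(d[1],d[0])))
y1,y2=20,170
for f in (np.min,np.max):
    g((f(np.where(k[y2])[0]),y2),(f(np.where(k[y1])[0]),y1),.17)
```

```text
20 221 272
60 225 274
100 228 276
140 232 278
170 234 279
-8.595824361840426
-8.54725353200163
```

Call:
jog_arm(moves=[[0,0,0,0,0,3,0],[0,0,0,0,0,0,0]])

```text
time: 24.1
eef_pos: [0.5378, 0.0068, 0.1219]
orientation: [-0.001, 0.992, -0.124, 0.0]
wrist_force: [-3.6, 1.0, 5.7]
width: 0.0159
```

```bash
cat >> h.py <<'E'
def knobang(name):
    m=cam(name); im=cv2.imread(f"pics/{name}.png"); h=cv2.cvtColor(im,cv2.COLOR_BGR2HSV)
    k=((abs(h[...,0].astype(int)-28)<6)&(h[...,1]>150)&(h[...,2]>235)).astype(np.uint8); k[:, :180]=0;k[:,340:]=0;k[200:]=0
    out=[]
    for f in (np.min,np.max):
        a,b=[onz(m,f(np.where(k[y])[0]),y,.17) for y in (150,30)]; d=b-a; out.append(np.degrees(np.arctan2(d[1],d[0])))
    print("knob ang",out)
E
python3 - <<'E'
from h import *
st(); print(r.read_state()['wrist_torque'])
wshot("w15"); knobang("w15")
E
```

```text
t 24.10 tcp [537.8   6.8 121.9] tilt [ 0.     0.002 -1.   ] yawY -104.20 F [-3.6  1.   5.7] w 15.9mm q6 1.62
[0.2497279  0.78924186 0.21045229]
t 24.10 tcp [537.8   6.8 121.9] tilt [ 0.     0.002 -1.   ] yawY -104.20 F [-3.6  1.   5.7] w 15.9mm q6 1.62
knob ang [np.float64(-8.942961966472016), np.float64(-8.97492151690904)]
```

Call:
jog_arm(moves=[[0,0,-0.15,0,0,0,0],[0,0,-0.15,0,0,0,0],[0,0,0,0,0,0,0],[0,0,0,0,0,0,40],[0,0,0,0,0,0,60],[0,0,0,0,0,0,60],[0,0,0,0,0,0,60],[0,0,-4,0,0,0,60],[0,0,-4,0,0,0,60],[0,0,0,0,0,0,60]])

```text
time: 25.15
eef_pos: [0.5423, 0.0054, 0.2094]
orientation: [-0.0, 0.992, -0.124, 0.007]
wrist_force: [1.4, -0.9, 0.0]
width: 0.0513
```

Run:
```python
from h import *
st()
m,im=wshot("w16");
i=save("side","s16")
cv2.imwrite("pics/s16a.png",cv2.resize(i[150:260,240:390,::-1],None,fx=5,fy=5,interpolation=cv2.INTER_CUBIC))
```

```text
t 25.15 tcp [542.3   5.4 209.4] tilt [ 0.013 -0.001 -1.   ] yawY -104.21 F [ 1.4 -0.9  0. ] w 51.3mm q6 1.62
t 25.15 tcp [542.3   5.4 209.4] tilt [ 0.013 -0.001 -1.   ] yawY -104.21 F [ 1.4 -0.9  0. ] w 51.3mm q6 1.62
```

View pics/w16.png

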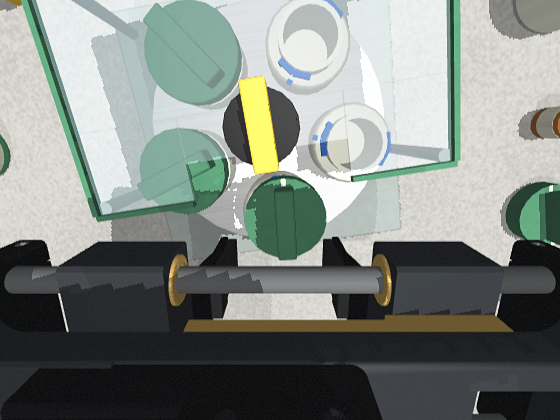

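View pics/s16a.png

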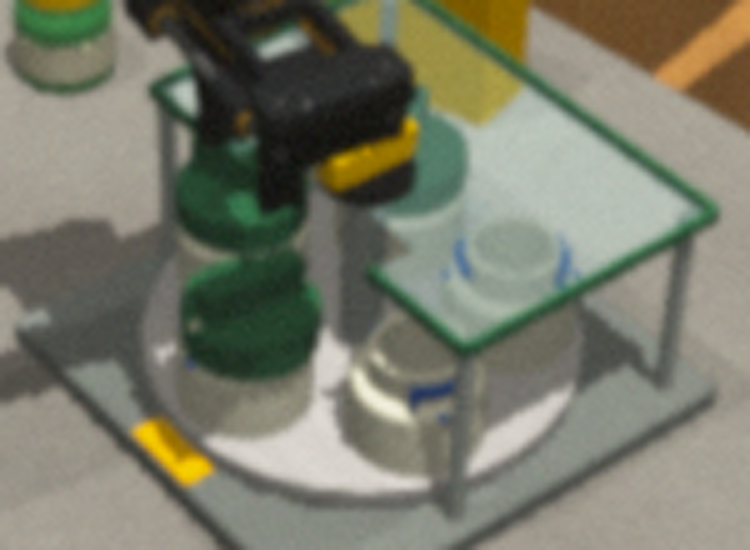

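Run:
```python
from h import *
im=cv2.imread("pics/w16.png"); cv2.imwrite("pics/c.png",cv2.resize(im[60:270,200:340],None,fx=3.5,fy=3.5,interpolation=cv2.INTER_CUBIC))
knobang("w16")
```

```text
Traceback (most recent call last):
  File "h.py", line 56, in knobang
    a,b=[onz(m,f(np.where(k[y])[0]),y,.17) for y in (150,30)]; d=b-a; out.append(np.degrees(np.arctan2(d[1],d[0])))
               ~^^^^^^^^^^^^^^^^^^^
ValueError: zero-size array to reduction operation minimum which has no identity
```

View pics/c.png

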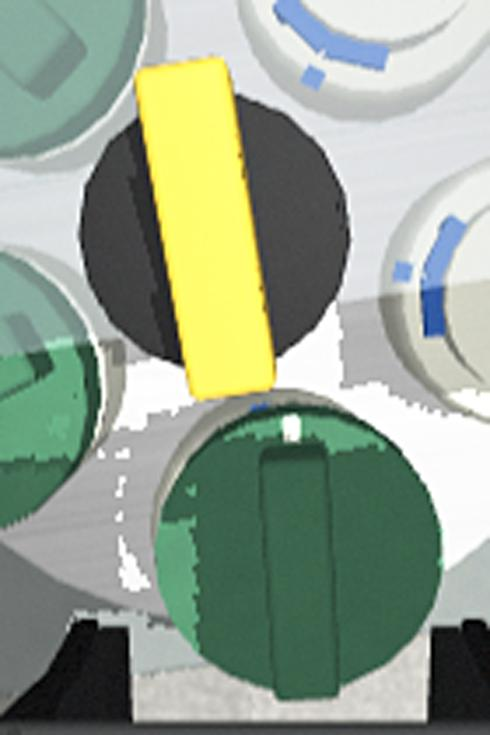

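Run:
```python
from h import *
m=cam("w16"); c=lambda u,v:(u/3.5+200,v/3.5+60)
def g(a,b,z):
    A,B=onz(m,*c(*a),z),onz(m,*c(*b),z); d=A-B; print(np.round(np.degrees(np.arctan2(d[1],d[0])),2),np.linalg.norm(d),(A+B)/2)
print("lid");g((262,460),(275,698),.1245);g((327,450),(338,690),.1245)
print("knob");g((138,80),(193,398),.17);g((232,90),(273,385),.17)
print("mark",onz(m,*c(260,407),.074))
```

```text
lid
-11.36 0.05847562876878251 [0.54040503 0.00898547 0.1245    ]
-10.93 0.05870622604594833 [ 0.53887667 -0.00603707  0.1245    ]
knob
-5.58 0.05331388033736617 [0.61797661 0.00674337 0.17      ]
-6.35 0.04930590153519555 [ 0.61469258 -0.0078094   0.17      ]
mark [0.57410726 0.00343603 0.074     ]
```

Call:
jog_arm(moves=[[-3,0,-2,0,0,0,60],[-3,0,-2,0,0,0,60],[0,0,0,0,0,0,60],[0,0,0,0,0,0,60]])

```text
time: 25.65
eef_pos: [0.4797, 0.0209, 0.2437]
orientation: [-0.001, 0.992, -0.124, 0.0]
wrist_force: [-0.2, -0.4, 0.2]
width: 0.0522
```

Run:
```python
from h import *
m,im=wshot("w17"); st()
cv2.imwrite("pics/w17b.png",cv2.resize(np.ascontiguousarray(im[40:240,180:400,::-1]),None,fx=3,fy=3,interpolation=cv2.INTER_CUBIC))
```

```text
t 25.65 tcp [479.7  20.9 243.7] tilt [ 0.001  0.001 -1.   ] yawY -104.21 F [-0.2 -0.4  0.2] w 52.2mm q6 1.63
t 25.70 tcp [480.3  20.6 243.5] tilt [ 0.001  0.001 -1.   ] yawY -104.22 F [-0.  -0.5  0.1] w 52.3mm q6 1.63
```

View pics/w17b.png

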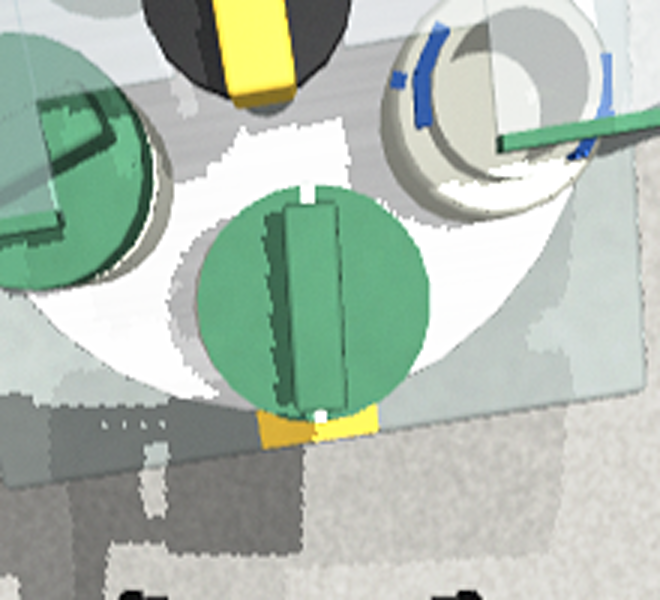

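Run:
```python
from h import *
m=cam("w17"); c=lambda u,v:(u/3+180,v/3+40)
def P(u,v,z): return np.round(onz(m,*c(u,v),z)*1000,1)
for z in (.1245,.128,.122): 
  q=[P(*a,z) for a in [(286,205),(335,205),(347,410),(297,410)]]; print(z,np.mean(q,0),np.linalg.norm((q[0]+q[1]-q[2]-q[3])/2), np.degrees(np.arctan2(*((q[0]+q[1]-q[2]-q[3])[[1,0]]))))
print("disc centre",P(313,303,.1), P(313,303,.1025))
a,b=P(5,488,.018),P(640,389,.018); d=b-a; print("plate",np.degrees(np.arctan2(d[1],d[0]))+90, np.linalg.norm(d))
print("expected front px", (proj(m,[.5383,.0063,.1])-[180,40])*3)
```

```text
0.1245 [537.725   1.65  124.5  ] 58.33963061247482 -10.568374451071541
0.128 [537.9    1.65 128.  ] 57.5840255626507 -10.60743087277477
0.122 [537.625   1.625 122.   ] 58.956975838317824 -10.604730613946968
disc centre [539.1   2.  100. ] [539.2   2.  102.5]
plate -5.169827887557858 274.11510356052986
expected front px [300.41273125 308.91736726]
```

Call:
jog_arm(moves=[[0,0,0,0,0,0,60],[0,0,0,0,0,0,60],[0,0,0,0,0,0,60],[0,0,0,0,0,0,60],[0,0,0,0,0,0,60],[0,0,0,0,0,0,60],[0,0,0,0,0,0,60],[0,0,0,0,0,0,60],[0,0,0,0,0,0,60],[0,0,0,0,0,0,60]])

```text
time: 26.7
eef_pos: [0.4801, 0.0208, 0.2443]
orientation: [-0.001, 0.992, -0.124, 0.001]
wrist_force: [0.6, -0.4, 0.0]
width: 0.0523
```

Run:
```python
from h import *
m,im=wshot("w18"); st()
cv2.imwrite("pics/w18b.png",cv2.resize(np.ascontiguousarray(im[0:240,180:400,::-1]),None,fx=3,fy=2.5,interpolation=cv2.INTER_CUBIC))
a=cv2.imread("pics/w17.png").astype(int); b=cv2.imread("pics/w18.png").astype(int); print(np.abs(a-b)[:230].mean())
cv2.imwrite("pics/w18c.png",cv2.resize(np.ascontiguousarray(im[0:235,180:400,::-1]),None,fx=2.5,fy=2.5,interpolation=cv2.INTER_CUBIC))
```

```text
t 26.70 tcp [480.1  20.8 244.3] tilt [ 0.001  0.001 -1.   ] yawY -104.21 F [ 0.6 -0.4  0. ] w 52.3mm q6 1.63
t 26.75 tcp [480.1  20.8 244.3] tilt [ 0.001  0.001 -1.   ] yawY -104.21 F [-0.3  0.3  0.3] w 52.2mm q6 1.63
3.5771325051759835
```

View pics/w18c.png

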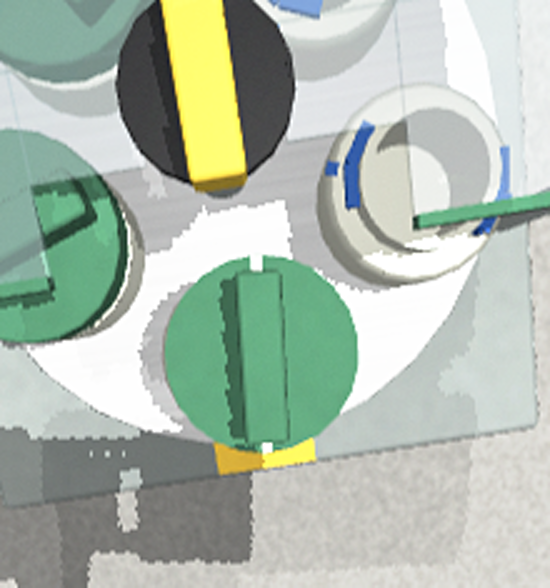

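Run:
```python
from h import *
m=cam("w18"); c=lambda u,v:(u/2.5+180,v/2.5)
def P(u,v,z): return np.round(onz(m,*c(u,v),z)*1000,1)
print("knob disc",P(206,92,.15),"ellipse L/R",P(118,85,.15),P(295,85,.15))
a=P(163,5,.17)+P(219,5,.17); b=P(193,180,.17)+P(245,180,.17); print("knob top ends mid",b/2, "dir",np.degrees(np.arctan2(*((a-b)[[1,0]]))))
print("lid",P(264,357,.1245),"disc L/R",P(164,350,.1025),P(357,350,.1025))
print("yellow mark x ends",P(216,448,.018),P(315,440,.018))
print("neigh mouth", P(365,170,.094))
```

```text
knob disc [ 6.166e+02 -2.000e-01  1.500e+02] ellipse L/R [624.6  23.9 150. ] [612.  -25.6 150. ]
knob top ends mid [589.45   2.2  170.  ] dir -4.928284282133643
lid [538.7   1.3 124.5] disc L/R [549.5  37.2 102.5] [531.6 -33.7 102.5]
yellow mark x ends [495.9  35.1  18. ] [487.5 -14.8  18. ]
neigh mouth [593.3 -51.   94. ]
```

Run:
```python
from h import *
i=save("side","s19")
cv2.imwrite("pics/s19a.png",cv2.resize(i[170:250,255:345,::-1],None,fx=8,fy=7.4,interpolation=cv2.INTER_LANCZOS4))
t=save("top","t19")
cv2.imwrite("pics/t19a.png",cv2.resize(t[130:240,230:340,::-1],None,fx=5,fy=5,interpolation=cv2.INTER_LANCZOS4))
```

```text
(no output)
```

View pics/s19a.png

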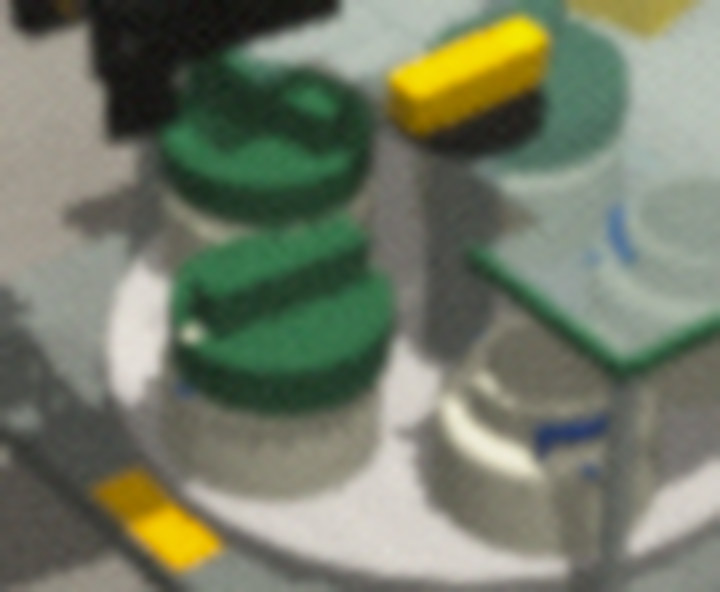

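View pics/t19a.png

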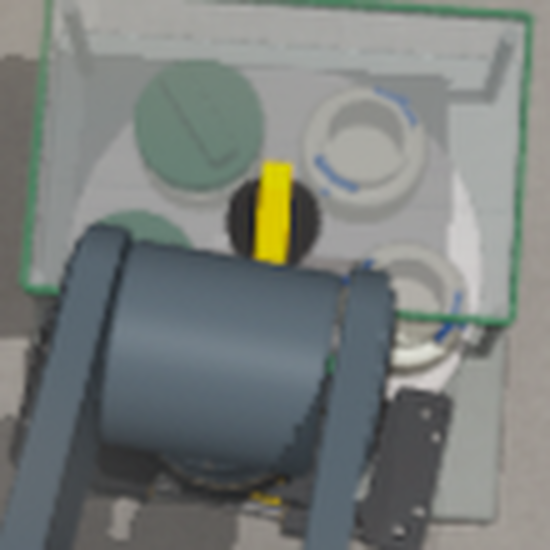

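Run:
```python
from h import *
plan([.5388,.0018,.150],-100.6)
```

```text
t 26.85 tcp [480.1  20.8 244.3] tilt [ 0.001  0.001 -1.   ] yawY -104.21 F [ 0.  -0.   0.1] w 52.0mm q6 1.63
shift cm tool: [6.15 0.41 9.44]
turn rz deg: -3.6 (alt 176.4 )
tilt fix deg: [-0.08 -0.07  0.  ]
```

Call:
jog_arm(moves=[[3.1,0.2,0,0,0,0,60],[3.1,0.2,2,0,0,-3.6,50],[0,0,4,0,0,0,40],[0,0,3.4,0,0,0,40],[0,0,1.5,0,0,0,40],[0,0,0.4,0,0,0,40],[0,0,0,0,0,0,40],[0,0,0,0,0,0,40]], squeeze=25)

```text
time: 27.65
eef_pos: [0.5402, 0.0016, 0.1323]
orientation: [-0.0, 0.996, -0.092, 0.002]
wrist_force: [-0.2, 0.7, 1.1]
width: 0.0349
```

Run:
```python
from h import *
plan([.5388,.0018,.127],-100.6)
```

```text
t 27.65 tcp [540.2   1.6 132.3] tilt [ 0.004  0.001 -1.   ] yawY -100.61 F [-0.2  0.7  1.1] w 34.9mm q6 1.55
shift cm tool: [-0.14  0.01  0.53]
turn rz deg: -0.0 (alt 180.0 )
tilt fix deg: [-0.07 -0.19  0.  ]
```

Call:
jog_arm(moves=[[-0.1,0,0.3,0,0,0,40],[0,0,0.2,0,0,0,40],[0,0,0,0,0,0,40],[0,0,0,0,0,0,40]])

```text
time: 28.05
eef_pos: [0.5385, 0.002, 0.1266]
orientation: [-0.001, 0.996, -0.092, 0.001]
wrist_force: [1.4, -0.1, -0.3]
width: 0.0347
```

Run:
```python
from h import *
for _ in range(2): plan([.5388,.0018,.125],-100.6);r.snapshot("wrist")
```

```text
t 28.05 tcp [538.5   2.  126.6] tilt [ 0.002  0.001 -1.   ] yawY -100.61 F [ 1.4 -0.1 -0.3] w 34.7mm q6 1.55
shift cm tool: [0.03 0.01 0.16]
turn rz deg: -0.0 (alt 180.0 )
tilt fix deg: [-0.07 -0.09  0.  ]
t 28.10 tcp [538.5   2.  126.6] tilt [ 0.002  0.001 -1.   ] yawY -100.61 F [-0.3 -0.6 -0.6] w 34.9mm q6 1.55
shift cm tool: [0.03 0.01 0.16]
turn rz deg: -0.0 (alt 180.0 )
tilt fix deg: [-0.07 -0.09  0.  ]
```

Call:
jog_arm(moves=[[0,0,0.1,0,0,0,0],[0,0,0,0,0,0,0],[0,0,0,0,0,0,0],[0,0,0,0,0,0,0],[0,0,0,0,0,0,0],[0,0,0,0,0,0,0]], squeeze=25)

```text
time: 28.75
eef_pos: [0.5384, 0.0021, 0.1256]
orientation: [-0.001, 0.996, -0.092, 0.001]
wrist_force: [-0.6, 0.4, 3.2]
width: 0.0157
```

Run:
```python
from h import *
st();wshot("w20"); knobang("w20"); print(r.read_state()['wrist_torque'])
```

```text
t 28.75 tcp [538.4   2.1 125.6] tilt [ 0.002  0.001 -1.   ] yawY -100.61 F [-0.6  0.4  3.2] w 15.7mm q6 1.55
t 28.75 tcp [538.4   2.1 125.6] tilt [ 0.002  0.001 -1.   ] yawY -100.61 F [-0.6  0.4  3.2] w 15.7mm q6 1.55
knob ang [np.float64(-6.197986693048679), np.float64(-5.8095355028431594)]
[0.25189834 0.31447308 0.07298824]
```

Call:
jog_arm(moves=[[0,-0.2,0,0,0,-2.5,0],[0,-0.2,0,0,0,-2.5,0],[0,-0.1,0,0,0,0,0],[0,0,0,0,0,0,0]])

```text
time: 29.2
eef_pos: [0.5389, 0.0068, 0.1255]
orientation: [-0.0, 0.999, -0.049, 0.0]
wrist_force: [-2.6, -0.8, 4.2]
width: 0.0154
```

Run:
```python
from h import *
st();wshot("w21"); knobang("w21"); print(r.read_state()['wrist_torque'])
```

```text
t 29.20 tcp [538.9   6.8 125.5] tilt [ 0.001  0.001 -1.   ] yawY -95.66 F [-2.6 -0.8  4.2] w 15.4mm q6 1.47
t 29.20 tcp [538.9   6.8 125.5] tilt [ 0.001  0.001 -1.   ] yawY -95.66 F [-2.6 -0.8  4.2] w 15.4mm q6 1.47
knob ang [np.float64(-6.8813477807228045), np.float64(-7.0238831217389635)]
[-0.18908487  0.48525625 -0.0680296 ]
```

Call:
jog_arm(moves=[[0,-0.15,0,0,0,0,0],[0,0,0,0,0,0,0],[0,0,-0.05,0,0,0,30],[0,0,0,0,0,0,60],[0,0,0,0,0,0,60],[0,0,0,0,0,0,60],[0,0,-4,0,0,0,60],[-3,0,-4,0,0,0,60],[-3,0,-4,0,0,0,60],[0,0,0,0,0,0,60]])

```text
time: 30.25
eef_pos: [0.4783, 0.0147, 0.25]
orientation: [-0.0, 0.999, -0.049, 0.004]
wrist_force: [1.6, 0.4, -0.8]
width: 0.0518
```

Call:
jog_arm(moves=[[0,0,0,0,0,0,60],[0,0,0,0,0,0,60],[0,0,0,0,0,0,60]])

```text
time: 30.55
eef_pos: [0.4795, 0.0141, 0.2444]
orientation: [-0.001, 0.999, -0.049, -0.001]
wrist_force: [-0.0, -0.1, 0.2]
width: 0.0522
```

Run:
```python
from h import *
m,im=wshot("w22"); st()
cv2.imwrite("pics/w22c.png",cv2.resize(np.ascontiguousarray(im[0:235,170:390,::-1]),None,fx=2.5,fy=2.5,interpolation=cv2.INTER_CUBIC))
```

```text
t 30.55 tcp [479.5  14.1 244.4] tilt [-0.001  0.002 -1.   ] yawY -95.62 F [-0.  -0.1  0.2] w 52.2mm q6 1.46
t 30.60 tcp [479.5  14.1 244.3] tilt [-0.001  0.002 -1.   ] yawY -95.62 F [ 0.7  1.  -0.7] w 52.3mm q6 1.46
```

View pics/w22c.png

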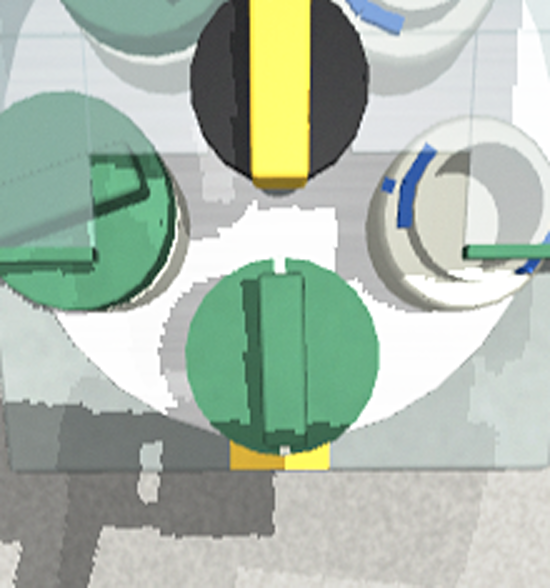

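Run:
```python
from h import *
plan([.6175,-.0006,.174],-95.2)
```

```text
t 30.60 tcp [479.5  14.1 244.3] tilt [-0.001  0.002 -1.   ] yawY -95.62 F [ 0.7  1.  -0.7] w 52.3mm q6 1.46
shift cm tool: [13.89  0.12  7.02]
turn rz deg: -0.4 (alt 179.6 )
tilt fix deg: [-0.09  0.07  0.  ]
```

Call:
jog_arm(moves=[[3.5,0,0,0,0,-0.4,60],[3.5,0,0,0,0,0,60],[3.5,0.1,0,0,0,0,60],[3.4,0,1,0,0,0,60],[0,0,3,0,0,0,60],[0,0,2,0,0,0,60],[0,0,1,0,0,0,60],[0,0,0,0,0,0,60]], squeeze=60)

```text
time: 31.4
eef_pos: [0.6168, 0.0001, 0.1734]
orientation: [-0.001, 0.999, -0.045, -0.002]
wrist_force: [0.0, 0.8, -0.6]
width: 0.0522
```

Run:
```python
from h import *
plan([.6175,-.0006,.174],-95.2);wshot("w23")
```

```text
t 31.40 tcp [6.168e+02 1.000e-01 1.734e+02] tilt [-0.003  0.001 -1.   ] yawY -95.21 F [ 0.   0.8 -0.6] w 52.2mm q6 1.48
shift cm tool: [ 0.08  0.06 -0.06]
turn rz deg: -0.0 (alt 180.0 )
tilt fix deg: [-0.05  0.2   0.  ]
t 31.40 tcp [6.168e+02 1.000e-01 1.734e+02] tilt [-0.003  0.001 -1.   ] yawY -95.21 F [ 0.   0.8 -0.6] w 52.2mm q6 1.48
```

View pics/w23.png

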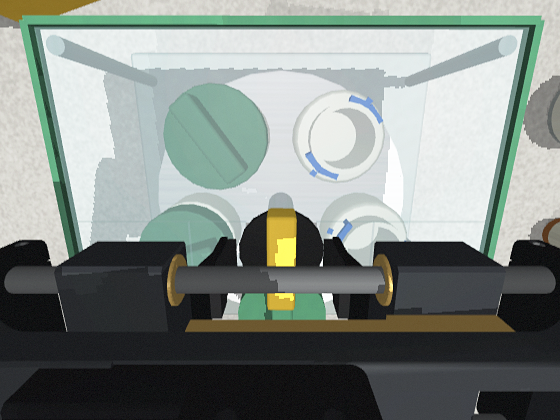

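Bar sits at col 282, centred between the fingers. Close and turn one click.

Call:
jog_arm(moves=[[0,0,0,0,0,0,0],[0,0,0,0,0,0,0],[0,0,0,0,0,0,0],[0,0,0,0,0,0,0],[0,0,0,0,0,0,0],[0,0,0,0,0,0,0],[0,0,0,0,0,0,0],[0,0,0,0,0,7,0],[0,0,0,0,0,7,0]], squeeze=60)

```text
time: 32.35
eef_pos: [0.6178, -0.0008, 0.1764]
orientation: [0.001, 0.986, -0.168, 0.001]
wrist_force: [-1.6, -3.2, 2.4]
width: 0.0158
```

Run:
```python
from h import *
st(); print(r.read_state()['wrist_torque'])
```

```text
t 32.35 tcp [617.8  -0.8 176.4] tilt [ 0.001 -0.001 -1.   ] yawY -109.37 F [-1.6 -3.2  2.4] w 15.8mm q6 1.73
[-0.7159183   0.40047257  0.49834624]
```

Call:
jog_arm(moves=[[0,0,0,0,0,7,0],[0,0,0,0,0,7,0],[0,0,0,0,0,7,0],[0,0,0,0,0,0,0]])

```text
time: 32.75
eef_pos: [0.6177, -0.0009, 0.1763]
orientation: [0.0, 0.939, -0.345, 0.001]
wrist_force: [-1.5, -4.9, 2.1]
width: 0.0154
```

Run:
```python
from h import *
st(); print(r.read_state()['wrist_torque']); wshot("w24")
```

```text
t 32.75 tcp [617.7  -0.9 176.3] tilt [ 0.001 -0.001 -1.   ] yawY -130.34 F [-1.5 -4.9  2.1] w 15.4mm q6 2.09
[-0.74107338  0.41575645  0.29774855]
t 32.75 tcp [617.7  -0.9 176.3] tilt [ 0.001 -0.001 -1.   ] yawY -130.34 F [-1.5 -4.9  2.1] w 15.4mm q6 2.09
```

View pics/w24.png

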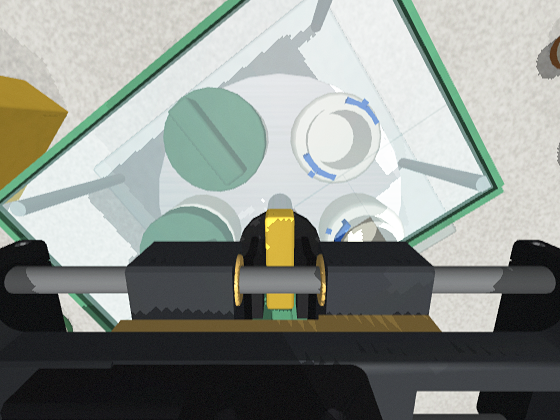

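Call:
jog_arm(moves=[[0,0,0,0,0,7,0],[0,0,0,0,0,7,0],[0,0,0,0,0,7,0],[0,0,0,0,0,7,0],[0,0,0,0,0,7,0],[0,0,0,0,0,2,0],[0,0,0,0,0,0,0]])

```text
time: 33.5
eef_pos: [0.6175, -0.001, 0.1764]
orientation: [0.0, 0.781, -0.624, 0.001]
wrist_force: [-2.2, -5.2, 3.6]
width: 0.0154
```

Run:
```python
from h import *
st(); print(r.read_state()['wrist_torque'])
```

```text
t 33.50 tcp [617.5  -1.  176.4] tilt [ 0.001 -0.001 -1.   ] yawY -167.22 F [-2.2 -5.2  3.6] w 15.4mm q6 2.74
[-0.93609778  0.56370895  0.01011206]
```

Call:
jog_arm(moves=[[0,0,0,0,0,0,60],[0,0,0,0,0,0,60],[0,0,0,0,0,0,60],[0,0,-2,0,0,0,60],[0,0,-4,0,0,0,60],[0,0,-2,0,0,-8.5,60],[0,0,0,0,0,-8.5,60],[0,0,0,0,0,-8.5,60],[0,0,0,0,0,-8.5,60],[0,0,0,0,0,-8.5,60]])

```text
time: 34.5
eef_pos: [0.6176, 0.0009, 0.2558]
orientation: [-0.001, 0.955, -0.295, 0.0]
wrist_force: [0.1, -0.1, 0.1]
width: 0.0523
```

Call:
jog_arm(moves=[[0,0,0,0,0,-8.5,60],[0,0,0,0,0,-8.5,60],[0,0,0,0,0,-8.5,60],[0,0,0,0,0,-8.5,60],[0,0,0,0,0,-8.5,60],[0,0,0,0,0,-8.5,60],[0,0,0,0,0,-8.5,60],[0,0,0,0,0,-8.5,60],[0,0,0,0,0,-4,60]])

```text
time: 35.4
eef_pos: [0.6176, 0.0009, 0.2557]
orientation: [-0.001, 0.947, 0.322, 0.001]
wrist_force: [-0.7, -0.2, -0.7]
width: 0.0521
```

Run:
```python
from h import *
m,im=wshot("w25")
plan([.49,.34,.25])
```

```text
t 35.40 tcp [617.6   0.9 255.7] tilt [ 0.001  0.002 -1.   ] yawY -52.45 F [-0.7 -0.2 -0.7] w 52.1mm q6 0.73
t 35.45 tcp [617.6   0.9 255.7] tilt [ 0.001  0.002 -1.   ] yawY -52.40 F [ 0.6 -1.2 -1. ] w 52.4mm q6 0.73
shift cm tool: [ 10.57 -34.65   0.62]
tilt fix deg: [-0.05 -0.12  0.  ]
```

View pics/w25.png

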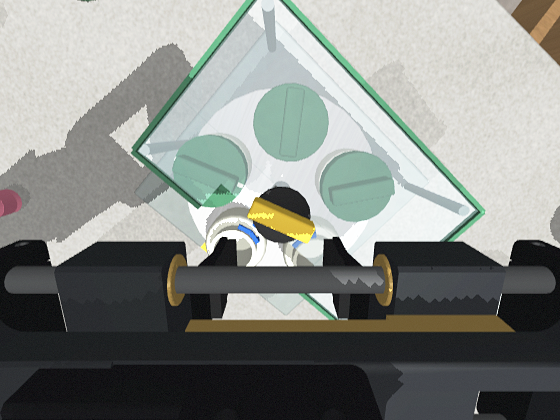

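Call:
jog_arm(moves=[[1.3,-4.3,0,0,0,0,60],[1.3,-4.3,0,0,0,0,60],[1.3,-4.3,0,0,0,0,60],[1.3,-4.3,0,0,0,0,60],[1.3,-4.3,0,0,0,0,60],[1.3,-4.3,0,0,0,0,60],[1.3,-4.3,0,0,0,0,60],[1.3,-4.3,0,0,0,0,60],[0,0,0,0,0,0,60],[0,0,0,0,0,0,60]])

```text
time: 36.45
eef_pos: [0.4912, 0.3382, 0.2559]
orientation: [-0.0, 0.947, 0.321, 0.001]
wrist_force: [0.9, -1.1, 0.6]
width: 0.0518
```

Run:
```python
from h import *
m,im=wshot("w26"); p=proj(m,[.561,.4065,.05]); print(p)
s,c,e=blob(im,*p,"white"); print(s,c,e,onz(m,*e[0],.05)); q=onz(m,*e[0],.05)
plan([q[0],q[1],.06])
```

```text
t 36.45 tcp [491.2 338.2 255.9] tilt [ 0.001  0.001 -1.   ] yawY -52.59 F [ 0.9 -1.1  0.6] w 51.8mm q6 1.33
[268.95936841 107.81578674]
[255  93  28  21 451] [268.77161863 103.74722838] ((268.4780578613281, 105.71804809570312), (24.90839385986328, 27.639949798583984), 74.65753173828125) [0.56246214 0.40827552 0.05      ]
t 36.50 tcp [491.8 337.1 255.9] tilt [ 0.001  0.001 -1.   ] yawY -52.69 F [ 0.5 -0.4  0.8] w 52.0mm q6 1.33
shift cm tool: [ 9.91 -1.39 19.61]
tilt fix deg: [ 0.01 -0.08  0.  ]
```

View pics/w26.png

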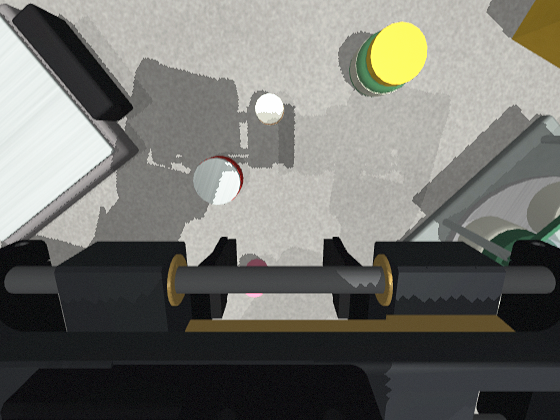

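Call:
jog_arm(moves=[[3.3,-0.5,3,0,0,0,60],[3.3,-0.5,3,0,0,0,60],[3.1,-0.3,3,0,0,0,60],[0,0,4,0,0,0,60],[0,0,3.5,0,0,0,60],[0,0,2,0,0,0,60],[0,0,0,0,0,0,60],[0,0,0,0,0,0,60]], squeeze=15)

```text
time: 37.3
eef_pos: [0.5626, 0.405, 0.0714]
orientation: [-0.0, 0.948, 0.319, 0.001]
wrist_force: [0.1, 0.1, 1.0]
width: 0.0524
```

Run:
```python
from h import *
plan([.561,.4065,.06])
```

```text
t 37.30 tcp [562.6 405.   71.4] tilt [ 0.001  0.001 -1.   ] yawY -52.85 F [0.1 0.1 1. ] w 52.4mm q6 1.39
shift cm tool: [-0.04 -0.22  1.14]
tilt fix deg: [ 0.   -0.09  0.  ]
```

Call:
jog_arm(moves=[[0,-0.2,1.1,0,0,0,60],[0,0,0,0,0,0,60],[0,0,0,0,0,0,20],[0,0,0,0,0,0,20],[0,0,0,0,0,0,20],[0,0,0,0,0,0,20],[0,0,0,0,0,0,20],[0,0,0,0,0,0,20]], squeeze=15)

```text
time: 38.1
eef_pos: [0.5607, 0.4081, 0.0609]
orientation: [-0.0, 0.948, 0.32, 0.001]
wrist_force: [0.5, -1.3, 2.1]
width: 0.0332
```

Call:
jog_arm(moves=[[0,0,-2,0,0,0,20],[0,0,-4,0,0,0,20],[0,0,-4.5,0,0,0,20],[0,0,-4.5,0,0,0,20],[0,0,-2.5,0,0,0,20],[0,0,0,0,0,0,20]])

```text
time: 38.7
eef_pos: [0.5624, 0.4091, 0.2407]
orientation: [-0.001, 0.947, 0.32, 0.006]
wrist_force: [1.0, 0.9, 0.0]
width: 0.0334
```

Run:
```python
from h import *
plan([.5380,.0065,.235]); plan([.455,.15,.235])
```

```text
t 38.70 tcp [562.4 409.1 240.7] tilt [ 0.01   0.006 -1.   ] yawY -52.70 F [1.  0.9 0. ] w 33.4mm q6 1.39
shift cm tool: [-26.34  30.54   0.31]
tilt fix deg: [ 0.1  -0.68  0.  ]
t 38.70 tcp [562.4 409.1 240.7] tilt [ 0.01   0.006 -1.   ] yawY -52.70 F [1.  0.9 0. ] w 33.4mm q6 1.39
shift cm tool: [-24.25  14.1    0.3 ]
tilt fix deg: [ 0.1  -0.68  0.  ]
```

Call:
jog_arm(moves=[[-2.9,3.4,0,0,0,0,20],[-2.9,3.4,0,0,0,0,20],[-2.9,3.4,0,0,0,0,20],[-2.9,3.4,0,0,0,0,20],[-2.9,3.4,0,0,0,0,20],[-2.9,3.4,0,0,0,0,20],[-2.9,3.4,0,0,0,0,20],[-2.9,3.4,0,0,0,0,20],[-2.9,3.3,0,0,0,0,20],[0,0,0,0,0,0,20]])

```text
time: 39.7
eef_pos: [0.5363, 0.0021, 0.2332]
orientation: [-0.0, 0.949, 0.317, -0.001]
wrist_force: [1.2, -0.4, -0.6]
width: 0.0336
```

Run:
```python
from h import *
r.snapshot("side")
plan([.5380,.0065,.118])
```

```text
t 39.75 tcp [536.3   4.5 233.3] tilt [-0.002  0.002 -1.   ] yawY -53.00 F [-0.7  0.1 -0.7] w 33.4mm q6 0.72
shift cm tool: [ 0.26 -0.02 11.53]
tilt fix deg: [-0.14  0.03  0.  ]
```

Call:
jog_arm(moves=[[0.2,0,3,0,0,0,20],[0,0,3,0,0,0,20],[0,0,0,0,0,0,20],[0,0,0,0,0,0,20]])

```text
time: 40.15
eef_pos: [0.5382, 0.0094, 0.1741]
orientation: [-0.001, 0.947, 0.32, -0.0]
wrist_force: [0.5, 0.3, 0.4]
width: 0.0334
```

Run:
```python
from h import *
plan([.5380,.0065,.118]); m,im=wshot("w27")
i=save("side","s27")
cv2.imwrite("pics/s27a.png",cv2.resize(i[140:260,240:390,::-1],None,fx=5,fy=5,interpolation=cv2.INTER_CUBIC))
plan([.5380,.0065,.118])
```

```text
t 40.15 tcp [538.2   9.4 174.1] tilt [-0.001  0.002 -1.   ] yawY -52.64 F [0.5 0.3 0.4] w 33.4mm q6 0.73
shift cm tool: [-0.19  0.23  5.61]
tilt fix deg: [-0.13 -0.    0.  ]
t 40.15 tcp [538.2   9.4 174.1] tilt [-0.001  0.002 -1.   ] yawY -52.64 F [0.5 0.3 0.4] w 33.4mm q6 0.73
t 40.25 tcp [539.7   8.8 175.8] tilt [ 0.003  0.001 -1.   ] yawY -52.65 F [ 0.4 -0.2  0.3] w 33.4mm q6 0.73
shift cm tool: [-0.3   0.07  5.78]
tilt fix deg: [ 0.07 -0.17  0.  ]
```

View pics/s27a.png

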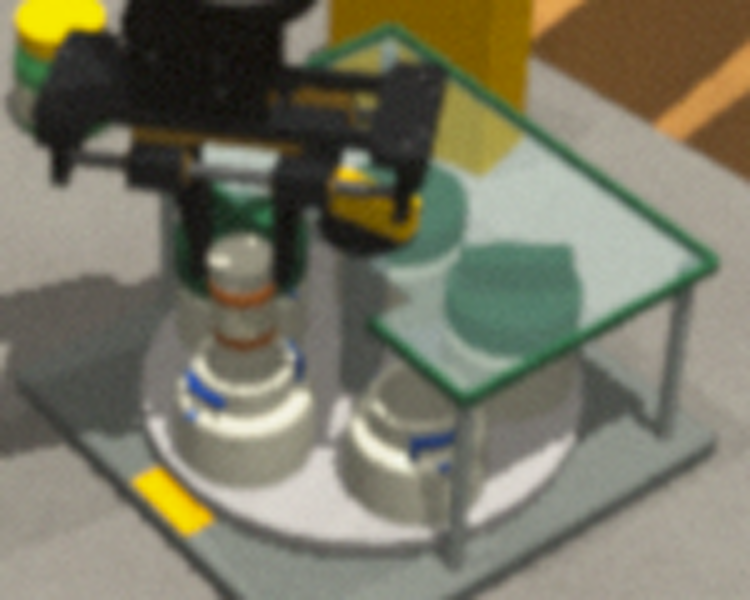

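Call:
jog_arm(moves=[[-0.25,0.15,2,0,0,0,20],[0,0,2,0,0,0,20],[0,0,1.3,0,0,0,20],[0,0,0.4,0,0,0,20],[0,0,0,0,0,0,20]])

```text
time: 40.75
eef_pos: [0.5382, 0.0057, 0.118]
orientation: [-0.0, 0.947, 0.32, 0.001]
wrist_force: [-0.1, 0.2, -1.0]
width: 0.0335
```

Run:
```python
from h import *
plan([.5380,.0065,.118])
```

```text
t 40.75 tcp [538.2   5.7 118. ] tilt [ 0.002  0.001 -1.   ] yawY -52.70 F [-0.1  0.2 -1. ] w 33.5mm q6 0.72
shift cm tool: [ 0.04 -0.08  0.  ]
tilt fix deg: [ 0.01 -0.11  0.  ]
```

Call:
jog_arm(moves=[[0,0,0,0,0,0,60],[0,0,0,0,0,0,60],[0,0,0,0,0,0,60],[0,0,-2,0,0,0,60],[0,0,-4,0,0,0,60],[-2,0,-5,0,0,0,60],[-3,0,-1,0,0,0,60],[-3,0,0,0,0,0,60],[0,0,0,0,0,0,60],[0,0,0,0,0,0,60]])

```text
time: 41.75
eef_pos: [0.4754, -0.0425, 0.2347]
orientation: [0.0, 0.948, 0.319, 0.002]
wrist_force: [0.3, 0.3, 0.0]
width: 0.0519
```

Run:
```python
from h import *
m,im=wshot("w28"); 
cv2.imwrite("pics/w28b.png",cv2.resize(np.ascontiguousarray(im[0:260,120:440,::-1]),None,fx=2.4,fy=2.4,interpolation=cv2.INTER_CUBIC))
p=proj(m,[.538,.0065,.094]); print((p-[120,0])*2.4)
plan([.39,-.345,.25])
```

```text
t 41.75 tcp [475.4 -42.5 234.7] tilt [ 0.003  0.001 -1.   ] yawY -52.80 F [0.3 0.3 0. ] w 51.9mm q6 0.60
[379.4877638  294.60483155]
t 41.80 tcp [475.9 -42.3 234.5] tilt [ 0.003  0.001 -1.   ] yawY -52.75 F [ 0.5  0.  -0.5] w 52.0mm q6 0.60
shift cm tool: [-25.16  18.9   -1.6 ]
tilt fix deg: [ 0.06 -0.16  0.  ]
```

View pics/w28b.png

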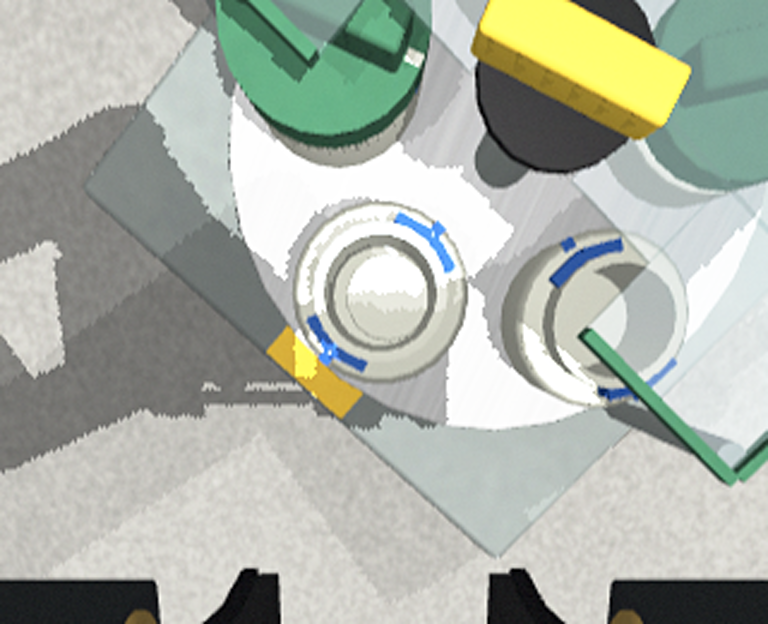

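Call:
jog_arm(moves=[[-3.6,2.7,-0.3,0,0,0,60],[-3.6,2.7,-0.3,0,0,0,60],[-3.6,2.7,-0.3,0,0,0,60],[-3.6,2.7,-0.3,0,0,0,60],[-3.6,2.7,-0.3,0,0,0,60],[-3.6,2.7,0,0,0,0,60],[-3.6,2.7,0,0,0,0,60],[0,0,0,0,0,0,60],[0,0,0,0,0,0,60]])

```text
time: 42.7
eef_pos: [0.3896, -0.3459, 0.2481]
orientation: [-0.001, 0.948, 0.319, 0.001]
wrist_force: [0.3, 0.9, -0.9]
width: 0.0522
```

Run:
```python
from h import *
m,im=wshot("w29"); 
p=proj(m,[.436,-.306,.02]); print(p)
s,c,e=blob(im,*p,"green"); print(s,c,e,onz(m,*e[0],.015))
cv2.imwrite("pics/w29b.png",cv2.resize(np.ascontiguousarray(im[0:240,130:430,::-1]),None,fx=2.5,fy=2.5,interpolation=cv2.INTER_CUBIC))
```

```text
t 42.70 tcp [ 389.6 -345.9  248.1] tilt [ 0.001  0.002 -1.   ] yawY -52.80 F [ 0.3  0.9 -0.9] w 52.2mm q6 -0.02
[276.62905972 139.98080517]
[ 245   99   60   62 2823] [274.19659936 129.57775416] ((274.2200622558594, 129.5148468017578), (59.51988983154297, 61.073909759521484), 174.10403442382812) [ 0.44412788 -0.29604657  0.015     ]
```

View pics/w29b.png

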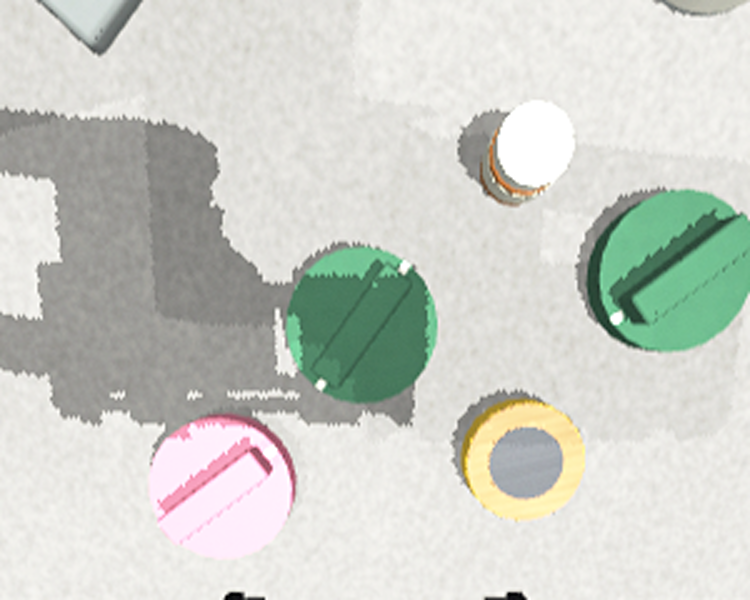

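Run:
```python
from h import *
m=cam("w29"); c=lambda u,v:(u/2.5+130,v/2.5)
def g(a,b,z):
    A,B=onz(m,*c(*a),z),onz(m,*c(*b),z); d=B-A; print(np.degrees(np.arctan2(d[1],d[0])),np.linalg.norm(d),(A+B)/2)
g((316,380),(379,261),.044);g((340,388),(410,285),.044);g((320,384),(405,267),.022)
best=None
for x in np.arange(.440,.449,.0005):
  for y in np.arange(-.302,-.292,.0005):
    p=np.array([proj(m,[x+.037*np.cos(a),y+.037*np.sin(a),z]) for a in np.linspace(0,2*np.pi,37) for z in (0,.022)])
    lo,hi=p.min(0),p.max(0); e=abs(lo[0]-245)+abs(hi[0]-305)+abs(lo[1]-99)+abs(hi[1]-161)
    if best is None or e<best[0]: best=(e,x,y)
print(best)
im=cv2.imread("pics/w29.png"); cv2.imwrite("pics/c.png",cv2.resize(im[90:170,235:315],None,fx=7,fy=7,interpolation=cv2.INTER_CUBIC))
```

```text
7.99735752141859 0.060144158657538575 [ 0.4413413  -0.29097474  0.044     ]
2.1710670795396343 0.05610769390917444 [ 0.44341401 -0.3052254   0.044     ]
0.08282076236392123 0.06909538336431172 [ 0.44342097 -0.29740299  0.022     ]
(np.float64(1.3430657316695687), np.float64(0.4435), np.float64(-0.298))
```

View pics/c.png

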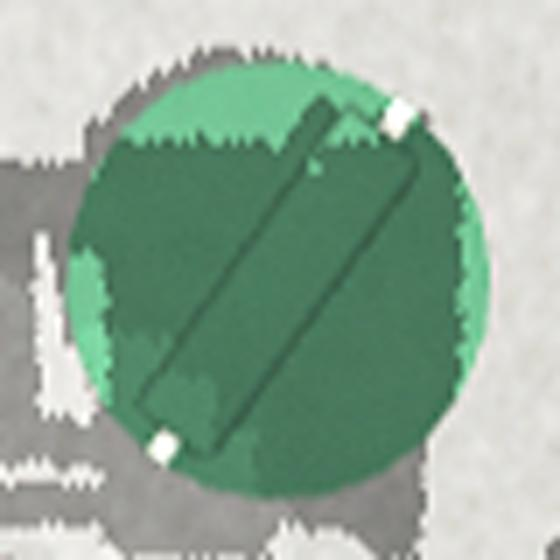

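Call:
jog_arm(moves=[[0,0,0,0,0,8.5,60],[0,0,0,0,0,8.5,60],[0,0,0,0,0,8.5,60],[0,0,0,0,0,8.5,60],[0,0,0,0,0,2.5,60],[0,0,0,0,0,0,60]])

```text
time: 43.35
eef_pos: [0.3901, -0.3432, 0.2486]
orientation: [-0.001, 1.0, 0.008, 0.001]
wrist_force: [0.4, -0.1, -1.1]
width: 0.0525
```

Run:
```python
from h import *
plan([.4434,-.2977,.14],-89.2)
```

```text
t 43.35 tcp [ 390.1 -343.2  248.6] tilt [ 0.001  0.002 -1.   ] yawY -89.03 F [ 0.4 -0.1 -1.1] w 52.5mm q6 0.61
shift cm tool: [ 5.4  -4.44 10.88]
turn rz deg: 0.2 (alt -179.8 )
tilt fix deg: [-0.12 -0.06  0.  ]
```

Call:
jog_arm(moves=[[1.8,-1.5,3.6,0,0,0.2,60],[1.8,-1.5,3.6,0,0,0,60],[1.8,-1.4,3.6,0,0,0,60],[0,0,0,0,0,0,60],[0,0,0,0,0,0,60]])

```text
time: 43.85
eef_pos: [0.4431, -0.2991, 0.1403]
orientation: [-0.001, 1.0, 0.007, -0.0]
wrist_force: [0.1, -0.5, -0.2]
width: 0.0521
```

Run:
```python
from h import *
m,im=wshot("w30"); plan([.4434,-.2977,.046],-89.2)
for d in (0,.03): 
  a=np.radians(.8); print(proj(m,[.4434+d*np.cos(a),-.2977+d*np.sin(a),.044]))
cv2.imwrite("pics/w30b.png",cv2.resize(np.ascontiguousarray(im[130:280,200:360,::-1]),None,fx=4,fy=4,interpolation=cv2.INTER_CUBIC))
```

```text
t 43.85 tcp [ 443.1 -299.1  140.3] tilt [-0.     0.002 -1.   ] yawY -89.21 F [ 0.1 -0.5 -0.2] w 52.1mm q6 0.75
t 43.90 tcp [ 443.5 -300.4  141.5] tilt [ 0.002  0.    -1.   ] yawY -89.28 F [-0.4 -0.5  0. ] w 52.3mm q6 0.75
shift cm tool: [-0.02 -0.27  9.55]
turn rz deg: -0.1 (alt 179.9 )
tilt fix deg: [-0.01 -0.11  0.  ]
[278.62191202 217.69531074]
[278.590315   182.96833478]
```

View pics/w30b.png

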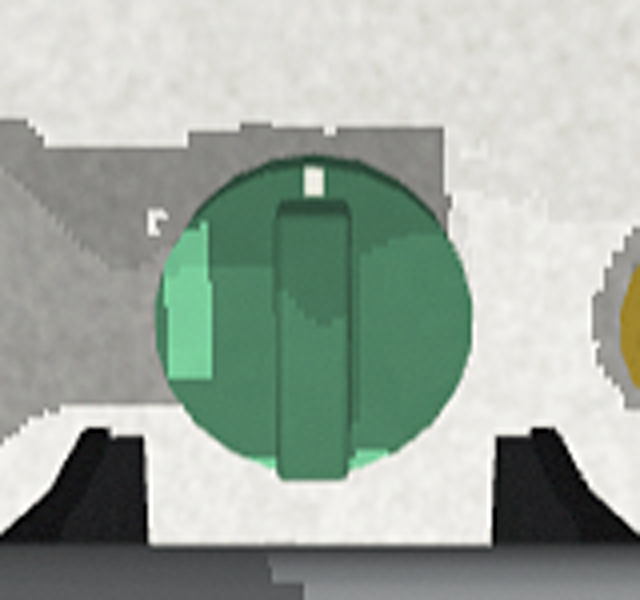

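Call:
jog_arm(moves=[[0,-0.2,3.5,0,0,0,60],[0,0,3.5,0,0,0,60],[0,0,1.6,0,0,0,60],[0,0,0.8,0,0,0,60],[0,0,0,0,0,0,60],[0,0,0,0,0,0,60]])

```text
time: 44.5
eef_pos: [0.4437, -0.2996, 0.0483]
orientation: [0.001, 1.0, 0.005, 0.002]
wrist_force: [-0.2, -0.6, -0.0]
width: 0.0525
```

Run:
```python
from h import *
plan([.4434,-.2977,.045],-89.2)
```

```text
t 44.50 tcp [ 443.7 -299.6   48.3] tilt [ 0.004 -0.001 -1.   ] yawY -89.44 F [-0.2 -0.6 -0. ] w 52.5mm q6 0.75
shift cm tool: [-0.03 -0.19  0.33]
turn rz deg: -0.2 (alt 179.8 )
tilt fix deg: [ 0.07 -0.2   0.  ]
```

Call:
jog_arm(moves=[[0,-0.1,0.3,0,0,0,40],[0,0,0,0,0,0,20],[0,0,0,0,0,0,0],[0,0,0,0,0,0,0],[0,0,0,0,0,0,0],[0,0,0,0,0,0,0],[0,0,0,0,0,0,0],[0,0,0,0,0,0,0]], squeeze=40)

```text
time: 45.3
eef_pos: [0.4434, -0.2977, 0.0444]
orientation: [-0.0, 1.0, 0.005, 0.001]
wrist_force: [-0.0, 0.1, 5.8]
width: 0.0159
```

Run:
```python
from h import *
plan([.538,.0062,.21],-30.2)
```

```text
t 45.30 tcp [ 443.4 -297.7   44.4] tilt [ 0.002  0.    -1.   ] yawY -89.42 F [-0.   0.1  5.8] w 15.9mm q6 0.76
shift cm tool: [  9.81 -30.3  -16.53]
turn rz deg: -59.2 (alt 120.8 )
tilt fix deg: [-0.01 -0.14  0.  ]
```

Call:
jog_arm(moves=[[0,0,-2,0,0,0,0],[0,0,-4.5,0,0,0,0],[0,0,-5,0,0,0,0],[1.4,-3,-4,0,0,0,0],[1.4,-4.3,-1,0,0,0,0],[1.4,-4.6,0,0,0,0,0],[1.4,-4.6,0,0,0,0,0],[1.4,-4.6,0,0,0,0,0],[1.4,-4.6,0,0,0,0,0],[1.4,-4.6,0,0,0,0,0]])

```text
time: 46.3
eef_pos: [0.5368, 0.0074, 0.2074]
orientation: [-0.001, 1.0, 0.005, 0.0]
wrist_force: [1.2, -0.6, -0.2]
width: 0.0155
```

Call:
jog_arm(moves=[[0,0,0,0,0,-8.5,0],[0,0,0,0,0,-8.5,0],[0,0,0,0,0,-8.5,0],[0,0,0,0,0,-8.5,0],[0,0,0,0,0,-8.5,0],[0,0,0,0,0,-8.5,0],[0,0,0,0,0,-8.2,0],[0,0,0,0,0,0,0]])

```text
time: 47.1
eef_pos: [0.5365, 0.0055, 0.2072]
orientation: [-0.001, 0.867, 0.498, 0.0]
wrist_force: [-0.4, 0.9, -1.6]
width: 0.0158
```

Run:
```python
from h import *
plan([.538,.0062,.156],-30.2)
```

```text
t 47.10 tcp [536.5   5.5 207.2] tilt [-0.     0.001 -1.   ] yawY -30.22 F [-0.4  0.9 -1.6] w 15.8mm q6 0.33
shift cm tool: [0.13 0.1  5.12]
turn rz deg: -0.0 (alt 180.0 )
tilt fix deg: [-0.06 -0.06  0.  ]
```

Call:
jog_arm(moves=[[0.1,0.1,2.5,0,0,0,0],[0,0,2.5,0,0,0,0],[0,0,0,0,0,0,0],[0,0,0,0,0,0,0],[0,0,0,0,0,0,0]])

```text
time: 47.6
eef_pos: [0.5393, 0.0056, 0.1587]
orientation: [0.0, 0.867, 0.498, 0.002]
wrist_force: [-0.0, 0.8, 0.1]
width: 0.0159
```

Run:
```python
from h import *
plan([.538,.0062,.128],-30.2)
m,im=wshot("w31")
cv2.imwrite("pics/c.png",cv2.resize(np.ascontiguousarray(im[160:270,210:350,::-1]),None,fx=5,fy=5))
```

```text
t 47.60 tcp [539.3   5.6 158.7] tilt [ 0.003  0.001 -1.   ] yawY -30.27 F [-0.   0.8  0.1] w 15.9mm q6 0.33
shift cm tool: [-0.02 -0.15  3.07]
turn rz deg: -0.1 (alt 179.9 )
tilt fix deg: [ 0.14 -0.13  0.  ]
t 47.60 tcp [539.3   5.6 158.7] tilt [ 0.003  0.001 -1.   ] yawY -30.27 F [-0.   0.8  0.1] w 15.9mm q6 0.33
```

View pics/c.png

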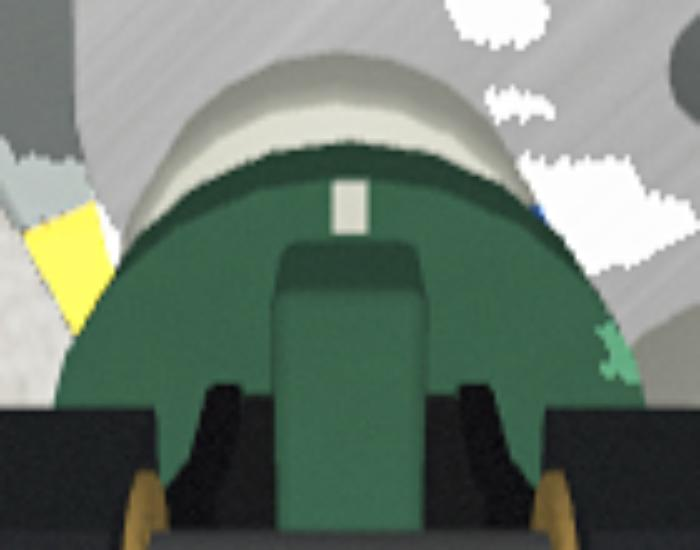

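Call:
jog_arm(moves=[[0.1,-0.1,1,0,0,0,0],[0,0,1,0,0,0,0],[0,0,0.6,0,0,0,0],[0,0,0.4,0,0,0,0],[0,0,0,0,0,0,0]])

```text
time: 48.15
eef_pos: [0.5376, 0.0072, 0.1272]
orientation: [-0.001, 0.867, 0.498, 0.0]
wrist_force: [-0.4, 0.6, 2.5]
width: 0.0155
```

Run:
```python
from h import *
plan([.538,.0065,.1225],-30.2)
```

```text
t 48.15 tcp [537.6   7.2 127.2] tilt [-0.001  0.001 -1.   ] yawY -30.21 F [-0.4  0.6  2.5] w 15.5mm q6 0.33
shift cm tool: [-0.04  0.07  0.47]
turn rz deg: -0.0 (alt 180.0 )
tilt fix deg: [-0.08 -0.05  0.  ]
```

Call:
jog_arm(moves=[[0,0,0.3,0,0,0,0],[0,0,0.3,0,0,0,0],[0,0,0,0,0,0,0],[0,0,0,0,0,7,0],[0,0,0,0,0,7,0],[0,0,0,0,0,7,0],[0,0,0,0,0,7,0],[0,0,0,0,0,7,0],[0,0,0,0,0,7,0],[0,0,0,0,0,7,0]])

```text
time: 49.15
eef_pos: [0.5396, 0.0069, 0.1227]
orientation: [0.0, 0.996, 0.092, 0.002]
wrist_force: [-1.0, -0.3, 5.5]
width: 0.0158
```

Run:
```python
from h import *
plan([.538,.0065,.122],-95.2);print(r.read_state()['wrist_torque'])
```

```text
t 49.15 tcp [539.6   6.9 122.7] tilt [ 0.005  0.    -1.   ] yawY -79.48 F [-1.  -0.3  5.5] w 15.8mm q6 1.19
shift cm tool: [-0.16  0.01  0.07]
turn rz deg: 15.7 (alt -164.3 )
tilt fix deg: [ 0.03 -0.27  0.  ]
[-0.06156917  0.24358548  0.0233215 ]
```

Call:
jog_arm(moves=[[-0.05,0,0.1,0,0,5,0],[0,0,0,0,0,5,0],[0,0,0,0,0,5,0],[0,0,0,0,0,0,0]])

```text
time: 49.55
eef_pos: [0.5396, 0.0066, 0.1219]
orientation: [-0.0, 0.999, -0.037, 0.003]
wrist_force: [0.3, -1.4, 5.3]
width: 0.0157
```

```bash
cat >> h.py <<'E'
def disc(name,p):
    """deck angle via cross-ratio unavailable: print expected knob px"""
E
python3 - <<'E'
from h import *
plan([.538,.0065,.122],-95.2);print(r.read_state()['wrist_torque'])
wshot("w32")
E
```

```text
t 49.55 tcp [539.6   6.6 121.9] tilt [ 0.006 -0.    -1.   ] yawY -94.29 F [ 0.3 -1.4  5.3] w 15.7mm q6 1.45
shift cm tool: [-0.16  0.02 -0.01]
turn rz deg: 0.9 (alt -179.1 )
tilt fix deg: [-0.02 -0.33  0.  ]
[-0.2395515   0.34101043 -0.04163647]
t 49.55 tcp [539.6   6.6 121.9] tilt [ 0.006 -0.    -1.   ] yawY -94.29 F [ 0.3 -1.4  5.3] w 15.7mm q6 1.45
```

View pics/w32.png

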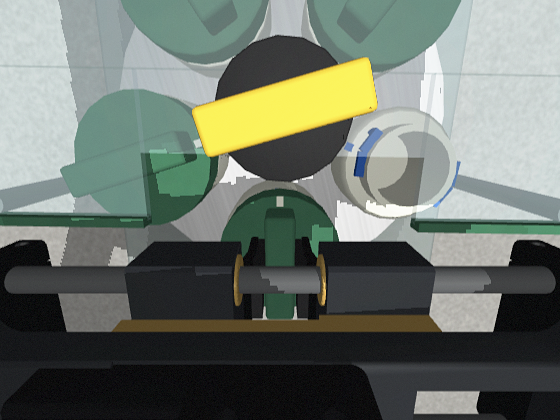

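Call:
jog_arm(moves=[[0,0,0.1,0,0,1.5,0],[0,0,0,0,0,1,0],[0,0,0,0,0,0,0]])

```text
time: 49.9
eef_pos: [0.5396, 0.0066, 0.1209]
orientation: [-0.0, 0.998, -0.059, 0.003]
wrist_force: [0.9, -0.1, 7.3]
width: 0.0156
```

Run:
```python
from h import *
m=cam("w32")
for a,b in [((207,157),(377,108)),((193,108),(370,58))]:
    d=onz(m,*b,.17)-onz(m,*a,.17); print(np.degrees(np.arctan2(d[1],d[0])))
plan([.538,.0065,.122],-95.2);print(r.read_state()['wrist_torque'])
wshot("w33")
im=cv2.imread("pics/w33.png"); cv2.imwrite("pics/c.png",cv2.resize(im[20:200,150:410],None,fx=3,fy=3,interpolation=cv2.INTER_CUBIC))
```

```text
-78.66369517289658
-79.60493029715573
t 49.90 tcp [539.6   6.6 120.9] tilt [ 0.006  0.    -1.   ] yawY -96.72 F [ 0.9 -0.1  7.3] w 15.6mm q6 1.49
shift cm tool: [-0.16  0.03 -0.11]
turn rz deg: -1.5 (alt 178.5 )
tilt fix deg: [-0.05 -0.34  0.  ]
[-0.03313633  0.24592992  0.05062526]
t 49.90 tcp [539.6   6.6 120.9] tilt [ 0.006  0.    -1.   ] yawY -96.72 F [ 0.9 -0.1  7.3] w 15.6mm q6 1.49
```

View pics/c.png

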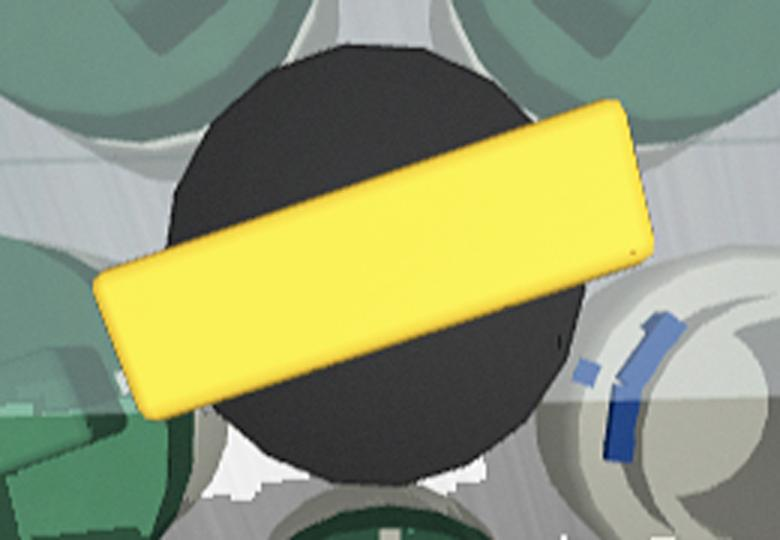

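```bash
cat >> h.py <<'E'
def knobrect(name,lo=60):
    m=cam(name); im=cv2.imread(f"pics/{name}.png"); h=cv2.cvtColor(im,cv2.COLOR_BGR2HSV)
    k=((abs(h[...,0].astype(int)-28)<6)&(h[...,1]>130)&(h[...,2]>225)).astype(np.uint8)
    k[240:]=0
    n,l,s,c=cv2.connectedComponentsWithStats(k); b=1+np.argmax(s[1:,4])
    cnt=cv2.findContours((l==b).astype(np.uint8),cv2.RETR_EXTERNAL,cv2.CHAIN_APPROX_NONE)[0][0][:,0,:]
    w=np.array([onz(m,u,v,.17)[:2]*1000 for u,v in cnt],np.float32)
    (cx,cy),(a,bb),ang=cv2.minAreaRect(w)
    if a<bb: ang+=90
    print("knob rect centre",round(cx,1),round(cy,1),"size",round(a,1),round(bb,1),"ang",round((ang+90)%180-90,2))
E
python3 - <<'E'
from h import *
for n in ("w18","w28","w32","w33"): print(n);knobrect(n)
E
```

```text
w18
knob rect centre 612.0 0.4 size 15.3 43.0 ang -5.41
w28
knob rect centre 617.9 -0.2 size 15.4 55.2 ang -77.22
w32
knob rect centre 618.2 -0.3 size 15.1 54.9 ang -79.0
w33
knob rect centre 618.1 -0.3 size 15.1 55.0 ang -79.16
```

Call:
jog_arm(moves=[[0,0,0,0,0,1,0],[0,0,-0.15,0,0,0,0],[0,0,-0.15,0,0,0,0],[0,0,-0.1,0,0,0,0],[0,0,0,0,0,0,40],[0,0,0,0,0,0,60],[0,0,0,0,0,0,60],[0,0,0,0,0,0,60]])

```text
time: 50.75
eef_pos: [0.5384, 0.0072, 0.124]
orientation: [-0.001, 0.998, -0.067, 0.001]
wrist_force: [1.1, 3.0, 5.2]
width: 0.0398
```

Call:
jog_arm(moves=[[0,0,-3,0,0,0,60],[-3,0,-4,0,0,0,60],[-3,0,-4,0,0,0,60],[0,0,0,0,0,0,60],[0,0,0,0,0,0,60],[0,0,0,0,0,0,60]])

```text
time: 51.35
eef_pos: [0.478, 0.0149, 0.2325]
orientation: [-0.001, 0.998, -0.067, -0.0]
wrist_force: [-0.3, 0.2, -0.3]
width: 0.052
```

```bash
cat >> h.py <<'E'
def lidrect(name,u,v,z):
    """green disc silhouette; returns box-fit of centre for lid with disc top at z (skirt 22mm below)"""
    m=cam(name); im=cv2.imread(f"pics/{name}.png")[:,:,::-1]
    s,c,e=blob(im,u,v,"green"); print("blob",s,np.round(e[0],1)); 
    from scipy.optimize import minimize
    q0=onz(m,*e[0],z-.005)[:2]
    A=np.linspace(0,2*np.pi,49)
    def cost(q):
        p=np.array([proj(m,[q[0]+.037*np.cos(a),q[1]+.037*np.sin(a),zz]) for a in A for zz in (z-.022,z)])
        lo,hi=p.min(0),p.max(0)
        return (lo[0]-s[0])**2+(hi[0]-s[0]-s[2]+1)**2+(lo[1]-s[1])**2+(hi[1]-s[1]-s[3]+1)**2
    o=minimize(cost,q0,method="Nelder-Mead",options=dict(xatol=1e-4,fatol=1e-3,initial_simplex=[q0,q0+[.003,0],q0+[0,.003]])); print("lid centre",np.round(o.x*1000,1),"res",round(o.fun,2)); return o.x
E
python3 - <<'E'
from h import *
m,im=wshot("w34"); knobrect("w34")
lidrect("w34",285,145,.1025)
cv2.imwrite("pics/w34c.png",cv2.resize(np.ascontiguousarray(im[0:235,170:390,::-1]),None,fx=2.5,fy=2.5,interpolation=cv2.INTER_CUBIC))
E
```

```text
t 51.35 tcp [478.   14.9 232.5] tilt [-0.     0.001 -1.   ] yawY -97.72 F [-0.3  0.2 -0.3] w 52.0mm q6 1.50
knob rect centre 618.1 -0.2 size 15.6 55.1 ang -76.97
blob [ 243  100   80   81 5098] [282.8 139.9]
lid centre [539.2   4.7] res 9.49
```

View pics/w34c.png

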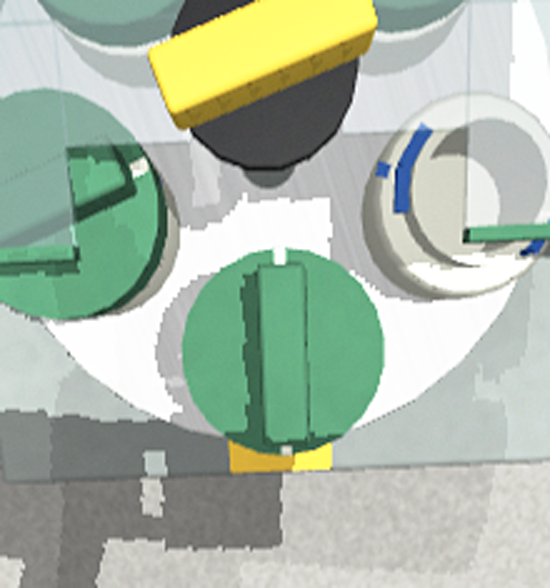

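Run:
```python
from h import *
plan([.539,.005,.1265],-95.8)
lidrect("w22",285,145,.1025);knobrect("w22")
```

```text
t 51.40 tcp [478.1  14.9 232.2] tilt [-0.001  0.002 -1.   ] yawY -97.73 F [-0.  -0.3  0.2] w 52.0mm q6 1.50
shift cm tool: [ 6.18  0.18 10.57]
turn rz deg: -1.9 (alt 178.1 )
tilt fix deg: [-0.08  0.08  0.  ]
blob [ 245  104   76   77 4648] [282.5 141.9]
lid centre [538.8   6.2] res 11.41
knob rect centre 611.1 0.5 size 15.4 41.1 ang -5.64
```

Call:
jog_arm(moves=[[3.1,0.1,0,0,0,-1.9,40],[3.1,0.1,2,0,0,0,40],[0,0,4,0,0,0,40],[0,0,3.1,0,0,0,40],[0,0,1,0,0,0,40],[0,0,0.4,0,0,0,40],[0,0,0,0,0,0,40],[0,0,0,0,0,0,40]])

```text
time: 52.2
eef_pos: [0.5407, 0.0056, 0.1299]
orientation: [-0.0, 0.999, -0.051, 0.002]
wrist_force: [0.7, -0.4, 0.5]
width: 0.0351
```

Run:
```python
from h import *
for _ in range(3): plan([.539,.005,.1265],-95.8);r.snapshot("wrist")
```

```text
t 52.20 tcp [540.7   5.6 129.9] tilt [ 0.004  0.001 -1.   ] yawY -95.81 F [ 0.7 -0.4  0.5] w 35.1mm q6 1.47
shift cm tool: [-0.16  0.08  0.34]
turn rz deg: -0.0 (alt 180.0 )
tilt fix deg: [-0.06 -0.21  0.  ]
t 52.25 tcp [540.7   5.6 130.1] tilt [ 0.004  0.    -1.   ] yawY -95.81 F [ 0.1 -0.8 -0.3] w 35.4mm q6 1.47
shift cm tool: [-0.17  0.08  0.36]
turn rz deg: -0.0 (alt 180.0 )
tilt fix deg: [-0.05 -0.24  0.  ]
t 52.30 tcp [540.6   5.6 130.2] tilt [ 0.004  0.    -1.   ] yawY -95.81 F [-0.  -0.1  0.2] w 34.7mm q6 1.47
shift cm tool: [-0.16  0.08  0.37]
turn rz deg: -0.0 (alt 180.0 )
tilt fix deg: [-0.05 -0.25  0.  ]
```

Call:
jog_arm(moves=[[-0.1,0,0.2,0,0,0,40],[0,0,0.15,0,0,0,40],[0,0,0,0,0,0,40],[0,0,0,0,0,0,40]])

```text
time: 52.75
eef_pos: [0.5386, 0.0059, 0.1253]
orientation: [-0.001, 0.999, -0.051, 0.001]
wrist_force: [0.6, -1.0, -0.2]
width: 0.0348
```

Call:
jog_arm(moves=[[0,0,0.1,0,0,0,40],[0,0,0,0,0,0,40],[0,0,0,0,0,0,40]])

```text
time: 53.05
eef_pos: [0.5388, 0.0058, 0.1246]
orientation: [-0.001, 0.999, -0.051, 0.001]
wrist_force: [-0.3, 0.1, 4.3]
width: 0.0346
```

Call:
jog_arm(moves=[[0,0,0.1,0,0,0,40],[0,0,0,0,0,0,40],[0,0,0,0,0,0,40]])

```text
time: 53.35
eef_pos: [0.5388, 0.0058, 0.1235]
orientation: [-0.001, 0.999, -0.051, 0.001]
wrist_force: [-0.4, 0.6, 4.9]
width: 0.0348
```

Call:
jog_arm(moves=[[0,0,-3,0,0,0,60],[0,0,-4,0,0,0,60],[3,0,-3,0,0,0,60],[4.9,0,0,0,0,0,60],[0,0.7,0,0,0,-8.5,60],[0,0,0,0,0,-8.5,60],[0,0,0,0,0,-8.5,60],[0,0,0,0,0,-8.5,60],[0,0,0,0,0,-8.5,60],[0,0,0,0,0,-8.5,60]], squeeze=60)

```text
time: 54.35
eef_pos: [0.6162, -0.0091, 0.2224]
orientation: [-0.001, 0.922, 0.387, 0.0]
wrist_force: [1.2, -0.4, 0.1]
width: 0.0521
```

Call:
jog_arm(moves=[[0,0,0,0,0,-8.5,60],[0,0,0,0,0,-8.5,60],[0,0,0,0,0,-8.5,60],[0,0,0,0,0,-8.5,60],[0,0,0,0,0,-8.5,60],[0,0,0,0,0,-8.5,60],[0,0,0,0,0,-6.6,60],[0,0,0,0,0,0,60]])

```text
time: 55.15
eef_pos: [0.6161, -0.0091, 0.2226]
orientation: [-0.0, 0.624, 0.781, 0.001]
wrist_force: [0.3, 0.5, 0.5]
width: 0.0522
```

Run:
```python
from h import *
m,im=wshot("w35");plan([.6177,-.0006,.174],12.8)
```

```text
t 55.15 tcp [616.1  -9.1 222.6] tilt [ 0.     0.001 -1.   ] yawY 12.77 F [0.3 0.5 0.5] w 52.2mm q6 -0.42
t 55.20 tcp [616.2  -9.1 222.7] tilt [ 0.     0.001 -1.   ] yawY 12.65 F [-0.   0.8 -0.4] w 52.4mm q6 -0.42
shift cm tool: [0.79 0.33 4.87]
turn rz deg: -0.2 (alt 179.8 )
tilt fix deg: [ 0.04 -0.07  0.  ]
```

View pics/w35.png

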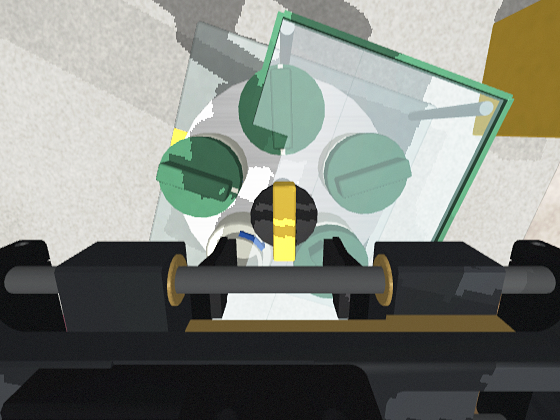

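Call:
jog_arm(moves=[[0.8,0.3,1.8,0,0,0,60],[0,0,1.8,0,0,0,60],[0,0,1.2,0,0,0,60],[0,0,0,0,0,0,40],[0,0,0,0,0,0,0],[0,0,0,0,0,0,0],[0,0,0,0,0,0,0],[0,0,0,0,0,0,0],[0,0,0,0,0,0,0],[0,0,0,0,0,0,0]], squeeze=60)

```text
time: 56.2
eef_pos: [0.6175, -0.0008, 0.1759]
orientation: [0.0, 0.624, 0.781, 0.001]
wrist_force: [-1.3, -0.3, 3.8]
width: 0.0155
```

Call:
jog_arm(moves=[[0,0,0,0,0,4,0],[0,0,0,0,0,7,0],[0,0,0,0,0,7,0],[0,0,0,0,0,7,0],[0,0,0,0,0,7,0]])

```text
time: 56.7
eef_pos: [0.6174, -0.0008, 0.1759]
orientation: [0.0, 0.816, 0.578, 0.001]
wrist_force: [-1.8, -0.3, 3.0]
width: 0.0154
```

Run:
```python
from h import *
plan([.6177,-.0006,.174],-59.2); print(r.read_state()['wrist_torque'])
```

```text
t 56.70 tcp [617.4  -0.8 175.9] tilt [ 0.001  0.    -1.   ] yawY -19.39 F [-1.8 -0.3  3. ] w 15.4mm q6 0.16
shift cm tool: [0.03 0.02 0.19]
turn rz deg: 39.8 (alt -140.2 )
tilt fix deg: [ 0.06 -0.03  0.  ]
[-0.18390416  0.3693114   0.28763496]
```

Call:
jog_arm(moves=[[0,0,0,0,0,7,0],[0,0,0,0,0,7,0],[0,0,0,0,0,7,0],[0,0,0,0,0,7,0],[0,0,0,0,0,7,0],[0,0,0,0,0,4.8,0],[0,0,0,0,0,0,0]])

```text
time: 57.4
eef_pos: [0.6173, -0.0008, 0.1759]
orientation: [-0.0, 0.964, 0.267, 0.001]
wrist_force: [-2.0, 0.1, 4.2]
width: 0.0153
```

Call:
jog_arm(moves=[[0,0,0,0,0,0,60],[0,0,0,0,0,0,60],[0,0,0,0,0,0,60],[0,0,-2,0,0,0,60],[0,0,-4,0,0,0,60],[0,0,-2,0,0,0,60],[0,0,0,0,0,0,60]])

```text
time: 58.1
eef_pos: [0.6199, -0.001, 0.2589]
orientation: [0.001, 0.964, 0.267, 0.005]
wrist_force: [0.4, 0.8, -0.3]
width: 0.0516
```

Run:
```python
from h import *
m,im=wshot("w36"); plan([.50,-.37,.25])
```

```text
t 58.10 tcp [619.9  -1.  258.9] tilt [ 0.009 -0.    -1.   ] yawY -58.98 F [ 0.4  0.8 -0.3] w 51.6mm q6 0.85
t 58.15 tcp [618.5  -0.8 256.7] tilt [ 0.005  0.001 -1.   ] yawY -58.99 F [-0.5 -0.2 -0.1] w 51.9mm q6 0.85
shift cm tool: [-29.18  25.54   0.59]
tilt fix deg: [ 0.12 -0.26  0.  ]
```

View pics/w36.png

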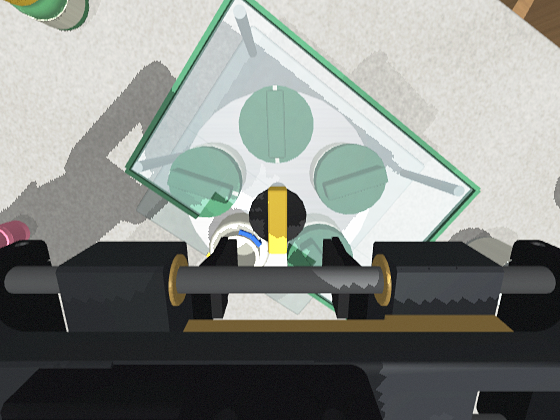

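Run:
```python
from h import *
m=cam("w29"); C=onz(m,130+537/2.5,145/2.5,.05); E=onz(m,130+672/2.5,270/2.5,.015); print(C,E)
plan(C+np.array([-.075,-.045,.20]))
```

```text
[ 0.54809944 -0.31226733  0.05      ] [ 0.5561123  -0.40175368  0.015     ]
t 58.15 tcp [618.5  -0.8 256.7] tilt [ 0.005  0.001 -1.   ] yawY -58.99 F [-0.5 -0.2 -0.1] w 51.9mm q6 0.85
shift cm tool: [-30.83  23.06   0.58]
tilt fix deg: [ 0.12 -0.26  0.  ]
```

Call:
jog_arm(moves=[[-3.4,2.6,0,0,0,0,60],[-3.4,2.6,0,0,0,0,60],[-3.4,2.6,0,0,0,0,60],[-3.4,2.6,0,0,0,0,60],[-3.4,2.6,0,0,0,0,60],[-3.4,2.6,0,0,0,0,60],[-3.4,2.6,0,0,0,0,60],[-3.4,2.5,0,0,0,0,60],[-3.4,2.5,0,0,0,0,60],[0,0,0,0,0,0,60]])

```text
time: 59.15
eef_pos: [0.4722, -0.3619, 0.2528]
orientation: [-0.0, 0.964, 0.264, -0.0]
wrist_force: [-0.5, -0.5, 0.2]
width: 0.0523
```

Run:
```python
from h import *
m,im=wshot("w37"); p=proj(m,[.548,-.312,.05]); print(p)
s,c,e=blob(im,*p,"white"); print(s,c,e,onz(m,*e[0],.05)); q=onz(m,*e[0],.05)
plan([q[0],q[1],.06])
```

```text
t 59.15 tcp [ 472.2 -361.9  252.8] tilt [-0.001  0.    -1.   ] yawY -59.33 F [-0.5 -0.5  0.2] w 52.3mm q6 0.19
[275.9380939  113.21281856]
[290 142  16  15  99] [297.31313131 148.56565657] ((297.5542297363281, 148.42041015625), (9.632622718811035, 19.949045181274414), 136.3065948486328) [ 0.52732891 -0.35326249  0.05      ]
t 59.20 tcp [ 472.9 -359.1  252.7] tilt [-0.001  0.003 -1.   ] yawY -59.26 F [ 0.2  0.4 -0.6] w 51.9mm q6 0.20
shift cm tool: [ 4.95  2.35 19.27]
tilt fix deg: [-0.18 -0.06  0.  ]
```

View pics/w37.png

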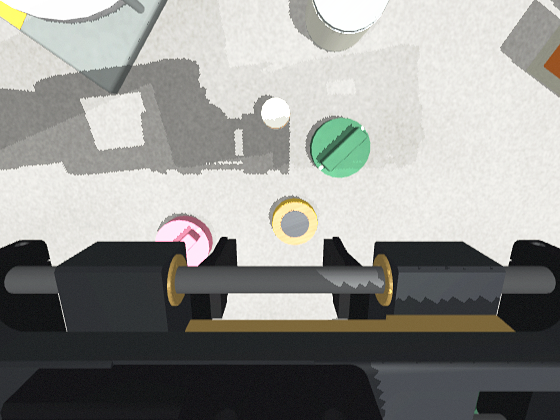

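Run:
```python
from h import *
m=cam("w37"); q=onz(m,275.5,112.8,.05); print(q); plan([q[0],q[1],.06])
```

```text
[ 0.54812905 -0.31135254  0.05      ]
t 59.20 tcp [ 472.9 -359.1  252.7] tilt [-0.001  0.003 -1.   ] yawY -59.26 F [ 0.2  0.4 -0.6] w 51.9mm q6 0.20
shift cm tool: [ 8.88 -0.19 19.28]
tilt fix deg: [-0.18 -0.06  0.  ]
```

Call:
jog_arm(moves=[[3,-0.1,3,0,0,0,60],[3,-0.1,3,0,0,0,60],[2.9,0,3,0,0,0,60],[0,0,4,0,0,0,60],[0,0,3.5,0,0,0,60],[0,0,1.5,0,0,0,60],[0,0,0,0,0,0,60],[0,0,0,0,0,0,60]], squeeze=15)

```text
time: 60.0
eef_pos: [0.5507, -0.3093, 0.0755]
orientation: [-0.0, 0.964, 0.267, 0.001]
wrist_force: [0.1, 0.2, 0.2]
width: 0.0523
```

Run:
```python
from h import *
plan([.548,-.3116,.06])
```

```text
t 60.00 tcp [ 550.7 -309.3   75.5] tilt [ 0.002  0.001 -1.   ] yawY -58.99 F [0.1 0.2 0.2] w 52.3mm q6 0.34
shift cm tool: [-0.35  0.05  1.55]
tilt fix deg: [ 0.03 -0.12  0.  ]
```

Call:
jog_arm(moves=[[-0.3,0,1.5,0,0,0,60],[0,0,0,0,0,0,60],[0,0,0,0,0,0,20],[0,0,0,0,0,0,20],[0,0,0,0,0,0,20],[0,0,0,0,0,0,20],[0,0,0,0,0,0,20],[0,0,0,0,0,0,20]], squeeze=15)

```text
time: 60.8
eef_pos: [0.5481, -0.3113, 0.061]
orientation: [0.0, 0.964, 0.267, 0.001]
wrist_force: [0.3, 0.7, 5.5]
width: 0.0335
```

Call:
jog_arm(moves=[[0,0,-2,0,0,0,20],[0,0,-4,0,0,0,20],[0,0,-4.5,0,0,0,20],[0,0,-4.5,0,0,0,20],[0,0,-2.5,0,0,0,20],[0,0,0,0,0,0,20]])

```text
time: 61.4
eef_pos: [0.5494, -0.3127, 0.2396]
orientation: [0.004, 0.964, 0.267, 0.004]
wrist_force: [0.7, 0.2, -0.7]
width: 0.0334
```

Run:
```python
from h import *
plan([.5380,.0065,.235])
```

```text
t 61.40 tcp [ 549.4 -312.7  239.6] tilt [ 0.009 -0.005 -1.   ] yawY -59.01 F [ 0.7  0.2 -0.7] w 33.4mm q6 0.33
shift cm tool: [ 15.46 -27.96   0.29]
tilt fix deg: [ 0.51 -0.28  0.  ]
```

Call:
jog_arm(moves=[[1.9,-3.5,0,0,0,0,20],[1.9,-3.5,0,0,0,0,20],[1.9,-3.5,0,0,0,0,20],[1.9,-3.5,0,0,0,0,20],[1.9,-3.5,0,0,0,0,20],[1.9,-3.5,0,0,0,0,20],[1.9,-3.5,0,0,0,0,20],[1.9,-3.5,0,0,0,0,20],[0,0,0,0,0,0,20],[0,0,0,0,0,0,20]])

```text
time: 62.4
eef_pos: [0.5326, 0.008, 0.2339]
orientation: [-0.001, 0.963, 0.268, -0.001]
wrist_force: [-0.4, 0.2, -0.3]
width: 0.0335
```

Run:
```python
from h import *
plan([.5380,.0065,.118])
```

```text
t 62.40 tcp [532.6   8.  233.9] tilt [-0.001  0.001 -1.   ] yawY -58.87 F [-0.4  0.2 -0.3] w 33.5mm q6 0.83
shift cm tool: [ 0.39  0.42 11.59]
tilt fix deg: [-0.09  0.04  0.  ]
```

Call:
jog_arm(moves=[[0.4,0.4,3,0,0,0,20],[0,0,3,0,0,0,20],[0,0,0,0,0,0,20],[0,0,0,0,0,0,20]])

```text
time: 62.8
eef_pos: [0.5388, 0.0047, 0.1747]
orientation: [-0.001, 0.964, 0.266, -0.0]
wrist_force: [-0.8, -0.5, 0.1]
width: 0.0333
```

Run:
```python
from h import *
plan([.5380,.0065,.118]); 
i=save("side","s38")
cv2.imwrite("pics/s38a.png",cv2.resize(i[140:260,240:390,::-1],None,fx=5,fy=5,interpolation=cv2.INTER_CUBIC))
plan([.5380,.0065,.118])
```

```text
t 62.80 tcp [538.8   4.7 174.7] tilt [-0.001  0.001 -1.   ] yawY -59.11 F [-0.8 -0.5  0.1] w 33.3mm q6 0.83
shift cm tool: [ 0.02 -0.19  5.67]
tilt fix deg: [-0.08 -0.    0.  ]
t 62.85 tcp [539.6   4.7 175.7] tilt [ 0.002  0.001 -1.   ] yawY -59.09 F [-0.4 -0.1 -1.2] w 33.7mm q6 0.83
shift cm tool: [-0.06 -0.24  5.77]
tilt fix deg: [ 0.02 -0.11  0.  ]
```

View pics/s38a.png

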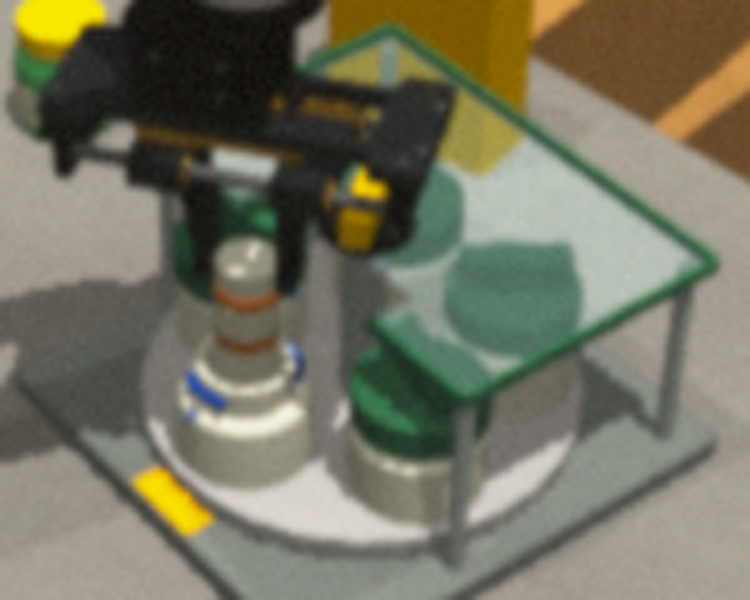

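Call:
jog_arm(moves=[[0,-0.2,2,0,0,0,20],[0,0,2,0,0,0,20],[0,0,1.3,0,0,0,20],[0,0,0.4,0,0,0,20],[0,0,0,0,0,0,20]])

```text
time: 63.35
eef_pos: [0.5385, 0.0073, 0.1187]
orientation: [-0.0, 0.964, 0.267, 0.001]
wrist_force: [-0.1, 0.8, 0.1]
width: 0.0331
```

Run:
```python
from h import *
plan([.5380,.0065,.118])
```

```text
t 63.35 tcp [538.5   7.3 118.7] tilt [ 0.002  0.001 -1.   ] yawY -59.02 F [-0.1  0.8  0.1] w 33.1mm q6 0.83
shift cm tool: [-0.09  0.05  0.07]
tilt fix deg: [ 0.01 -0.12  0.  ]
```

Call:
jog_arm(moves=[[0,0,0,0,0,0,60],[0,0,0,0,0,0,60],[0,0,0,0,0,0,60],[0,0,-2,0,0,0,60],[0,0,-4,0,0,0,60],[-2,0,-5,0,0,0,60],[-3,0,-1,0,0,0,60],[-3,0,0,0,0,0,60],[0,0,0,0,0,0,60],[0,0,0,0,0,0,60]])

```text
time: 64.35
eef_pos: [0.4707, -0.0332, 0.2351]
orientation: [-0.0, 0.964, 0.267, 0.002]
wrist_force: [-0.5, 1.3, -0.6]
width: 0.0521
```

Run:
```python
from h import *
m,im=wshot("w39"); 
cv2.imwrite("pics/w39b.png",cv2.resize(np.ascontiguousarray(im[0:260,120:440,::-1]),None,fx=2.4,fy=2.4,interpolation=cv2.INTER_CUBIC))
plan([.485,-.443,.25])
```

```text
t 64.35 tcp [470.7 -33.2 235.1] tilt [ 0.003  0.001 -1.   ] yawY -59.08 F [-0.5  1.3 -0.6] w 52.1mm q6 0.72
t 64.40 tcp [471.3 -33.1 234.9] tilt [ 0.003  0.001 -1.   ] yawY -59.04 F [ 0.7 -1.  -0.1] w 52.0mm q6 0.72
shift cm tool: [-19.91  35.86  -1.54]
tilt fix deg: [ 0.05 -0.17  0.  ]
```

View pics/w39b.png

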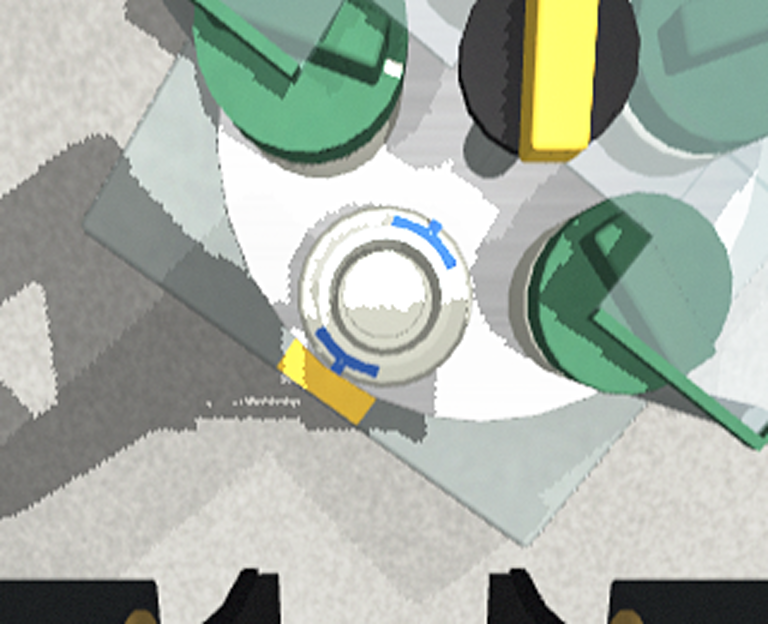

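Call:
jog_arm(moves=[[-2.2,4,-0.2,0,0,0,60],[-2.2,4,-0.2,0,0,0,60],[-2.2,4,-0.2,0,0,0,60],[-2.2,4,-0.2,0,0,0,60],[-2.2,4,-0.2,0,0,0,60],[-2.2,4,-0.2,0,0,0,60],[-2.2,4,-0.2,0,0,0,60],[-2.2,4,0,0,0,0,60],[-2.2,4,0,0,0,0,60],[0,0,0,0,0,0,60]])

```text
time: 65.4
eef_pos: [0.4871, -0.4505, 0.2472]
orientation: [0.002, 0.964, 0.265, 0.001]
wrist_force: [0.4, 0.8, 0.6]
width: 0.0525
```

Call:
jog_arm(moves=[[0,0,0,0,0,0,60],[0,0,0,0,0,0,60]])

```text
time: 65.6
eef_pos: [0.4866, -0.4422, 0.2473]
orientation: [-0.001, 0.964, 0.268, 0.001]
wrist_force: [0.0, 0.6, 0.6]
width: 0.0524
```

Run:
```python
from h import *
m,im=wshot("w40"); 
p=proj(m,[.556,-.402,.02]); print(p)
lidrect("w40",*p,.022)
cv2.imwrite("pics/w40b.png",cv2.resize(np.ascontiguousarray(im[0:240,180:380,::-1]),None,fx=3,fy=2.5,interpolation=cv2.INTER_CUBIC))
cv2.imwrite("pics/w40c.png",cv2.resize(np.ascontiguousarray(im[int(p[1])-45:int(p[1])+45,int(p[0])-45:int(p[0])+45,::-1]),None,fx=6,fy=6,interpolation=cv2.INTER_CUBIC)); print(int(p[0])-45,int(p[1])-45)
```

```text
t 65.60 tcp [ 486.6 -442.2  247.3] tilt [ 0.     0.003 -1.   ] yawY -58.95 F [0.  0.6 0.6] w 52.4mm q6 0.12
[281.10453126 123.79394293]
blob [ 250   93   61   62 2880] [280.  123.8]
lid centre [ 554.6 -401.3] res 4.25
236 78
```

View pics/w40.png

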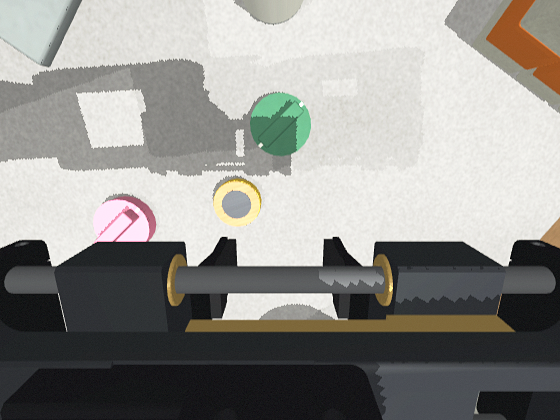

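View pics/w40c.png

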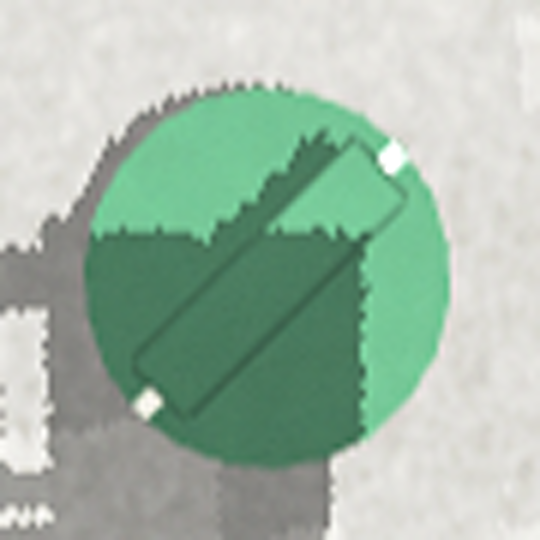

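Run:
```python
from h import *
m=cam("w40"); c=lambda u,v:(u/6+236,v/6+78)
P=lambda a,z: onz(m,*c(*a),z)
q=[P(a,.044) for a in [(353,140),(405,198),(190,415),(137,360)]]
d=q[0]+q[1]-q[2]-q[3]; print(np.mean(q,0),np.linalg.norm(d)/2,np.degrees(np.arctan2(d[1],d[0])))
a,b=P((392,157),.022),P((148,404),.022); d=a-b; print((a+b)/2,np.degrees(np.arctan2(d[1],d[0])))
```

```text
[ 0.55463055 -0.40253447  0.044     ] 0.05700678865087775 -14.667132108511066
[ 0.55434815 -0.40232498  0.022     ] -14.708808527807415
```

Call:
jog_arm(moves=[[0,0,0,0,0,8.5,60],[0,0,0,0,0,8.5,60],[0,0,0,0,0,8.5,60],[0,0,0,0,0,8.5,60],[0,0,0,0,0,8.5,60],[0,0,0,0,0,3.2,60],[0,0,0,0,0,0,60]])

```text
time: 66.35
eef_pos: [0.4867, -0.4419, 0.2485]
orientation: [-0.001, 0.992, -0.127, 0.001]
wrist_force: [0.2, -0.1, 0.3]
width: 0.052
```

Run:
```python
from h import *
plan([.5546,-.402,.14],-104.7)
```

```text
t 66.35 tcp [ 486.7 -441.9  248.5] tilt [ 0.001  0.001 -1.   ] yawY -104.59 F [ 0.2 -0.1  0.3] w 52.0mm q6 0.92
shift cm tool: [ 5.55 -5.55 10.86]
turn rz deg: 0.1 (alt -179.9 )
tilt fix deg: [-0.09 -0.06  0.  ]
```

Call:
jog_arm(moves=[[1.9,-1.9,3.6,0,0,0,60],[1.9,-1.9,3.6,0,0,0,60],[1.8,-1.8,3.6,0,0,0,60],[0,0,0,0,0,0,60],[0,0,0,0,0,0,60]])

```text
time: 66.85
eef_pos: [0.5549, -0.4021, 0.1396]
orientation: [-0.001, 0.992, -0.126, -0.0]
wrist_force: [0.8, -0.0, 0.5]
width: 0.0521
```

Run:
```python
from h import *
m,im=wshot("w41"); plan([.5546,-.402,.0455],-104.7)
for d in (0,.03): 
  a=np.radians(-14.7); print(proj(m,[.5546+d*np.cos(a),-.402+d*np.sin(a),.044]))
cv2.imwrite("pics/w41b.png",cv2.resize(np.ascontiguousarray(im[130:280,200:360,::-1]),None,fx=4,fy=4,interpolation=cv2.INTER_CUBIC))
```

```text
t 66.85 tcp [ 554.9 -402.1  139.6] tilt [-0.     0.002 -1.   ] yawY -104.52 F [ 0.8 -0.   0.5] w 52.1mm q6 1.03
t 66.90 tcp [ 555.1 -403.6  141.2] tilt [ 0.002 -0.    -1.   ] yawY -104.61 F [-1.1 -1.   1.2] w 52.5mm q6 1.03
shift cm tool: [-0.11 -0.14  9.57]
turn rz deg: 0.1 (alt -179.9 )
tilt fix deg: [-0.02 -0.11  0.  ]
[280.47440014 218.35978688]
[280.62274237 183.56474506]
```

View pics/w41b.png

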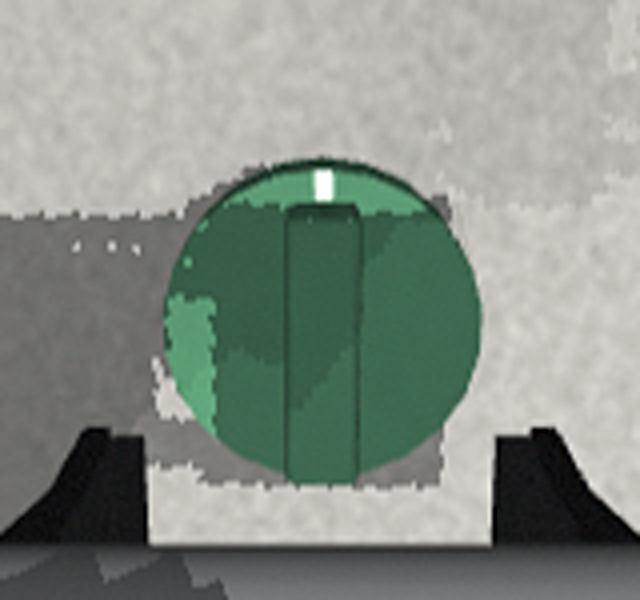

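Call:
jog_arm(moves=[[-0.2,-0.1,3.5,0,0,0,60],[0,0,3.5,0,0,0,60],[0,0,1.6,0,0,0,60],[0,0,0.8,0,0,0,60],[0,0,0,0,0,0,60],[0,0,0,0,0,0,60]])

```text
time: 67.5
eef_pos: [0.554, -0.4032, 0.0481]
orientation: [0.0, 0.992, -0.128, 0.002]
wrist_force: [0.3, -0.1, -0.0]
width: 0.0519
```

Run:
```python
from h import *
plan([.5536,-.402,.045],-104.7)
```

```text
t 67.50 tcp [ 554.  -403.2   48.1] tilt [ 0.004 -0.001 -1.   ] yawY -104.73 F [ 0.3 -0.1 -0. ] w 51.9mm q6 1.03
shift cm tool: [-0.07 -0.1   0.31]
turn rz deg: -0.0 (alt 180.0 )
tilt fix deg: [ 0.02 -0.23  0.  ]
```

Call:
jog_arm(moves=[[0,-0.1,0.3,0,0,0,40],[0,0,0,0,0,0,20],[0,0,0,0,0,0,0],[0,0,0,0,0,0,0],[0,0,0,0,0,0,0],[0,0,0,0,0,0,0],[0,0,0,0,0,0,0],[0,0,0,0,0,0,0]], squeeze=40)

```text
time: 68.3
eef_pos: [0.5541, -0.4018, 0.0445]
orientation: [0.0, 0.992, -0.128, 0.002]
wrist_force: [-0.2, -0.3, 5.7]
width: 0.0157
```

Run:
```python
from h import *
plan([.538,.0065,.21],-30.2)
```

```text
t 68.30 tcp [ 554.1 -401.8   44.5] tilt [ 0.003 -0.001 -1.   ] yawY -104.72 F [-0.2 -0.3  5.7] w 15.7mm q6 1.04
shift cm tool: [-11.88 -39.08 -16.59]
turn rz deg: -74.5 (alt 105.5 )
tilt fix deg: [ 0.   -0.19  0.  ]
```

Call:
jog_arm(moves=[[0,0,-2,0,0,0,0],[0,0,-4.5,0,0,0,0],[0,0,-5,0,0,0,0],[0,0,-5,0,0,0,0],[-1.2,-3.9,-0.2,0,0,0,0],[-1.2,-3.9,0,0,0,0,0],[-1.2,-3.9,0,0,0,0,0],[-1.2,-3.9,0,0,0,0,0],[-1.2,-3.9,0,0,0,0,0],[-1.2,-3.9,0,0,0,0,0]])

```text
time: 69.3
eef_pos: [0.5421, -0.1546, 0.21]
orientation: [-0.001, 0.992, -0.128, -0.0]
wrist_force: [0.2, -0.6, -1.1]
width: 0.0157
```

Call:
jog_arm(moves=[[-1.2,-3.9,0,0,0,0,0],[-1.2,-3.9,0,0,0,0,0],[-1.2,-3.9,0,0,0,0,0],[-1.2,-3.9,0,0,0,0,0],[0,0,0,0,0,-8.5,0],[0,0,0,0,0,-8.5,0],[0,0,0,0,0,-8.5,0],[0,0,0,0,0,-8.5,0]])

```text
time: 70.1
eef_pos: [0.5355, 0.0071, 0.2102]
orientation: [-0.001, 0.985, 0.171, 0.0]
wrist_force: [-0.7, 0.1, -0.3]
width: 0.0158
```

Call:
jog_arm(moves=[[0,0,0,0,0,-8.5,0],[0,0,0,0,0,-8.5,0],[0,0,0,0,0,-8.5,0],[0,0,0,0,0,-8.5,0],[0,0,0,0,0,-6.5,0],[0,0,0,0,0,0,0]])

```text
time: 70.7
eef_pos: [0.5356, 0.0068, 0.2102]
orientation: [-0.001, 0.867, 0.498, 0.0]
wrist_force: [0.0, 0.3, -0.6]
width: 0.0157
```

Run:
```python
from h import *
plan([.538,.0065,.157],-30.2)
```

```text
t 70.70 tcp [535.6   6.8 210.2] tilt [-0.     0.001 -1.   ] yawY -30.23 F [ 0.   0.3 -0.6] w 15.7mm q6 0.33
shift cm tool: [0.09 0.23 5.32]
turn rz deg: -0.0 (alt 180.0 )
tilt fix deg: [-0.05 -0.07  0.  ]
```

Call:
jog_arm(moves=[[0.1,0.2,2.5,0,0,0,0],[0,0,2.5,0,0,0,0],[0,0,0,0,0,0,0],[0,0,0,0,0,0,0],[0,0,0,0,0,0,0]])

```text
time: 71.2
eef_pos: [0.5393, 0.0064, 0.1617]
orientation: [0.0, 0.867, 0.498, 0.002]
wrist_force: [0.4, 0.5, -0.4]
width: 0.0158
```

Run:
```python
from h import *
plan([.538,.0065,.128],-30.2)
m,im=wshot("w42")
cv2.imwrite("pics/c.png",cv2.resize(np.ascontiguousarray(im[160:270,210:350,::-1]),None,fx=5,fy=5))
```

```text
t 71.20 tcp [539.3   6.4 161.7] tilt [ 0.003  0.001 -1.   ] yawY -30.26 F [ 0.4  0.5 -0.4] w 15.8mm q6 0.33
shift cm tool: [-0.06 -0.12  3.37]
turn rz deg: -0.1 (alt 179.9 )
tilt fix deg: [ 0.14 -0.13  0.  ]
t 71.20 tcp [539.3   6.4 161.7] tilt [ 0.003  0.001 -1.   ] yawY -30.26 F [ 0.4  0.5 -0.4] w 15.8mm q6 0.33
```

View pics/c.png

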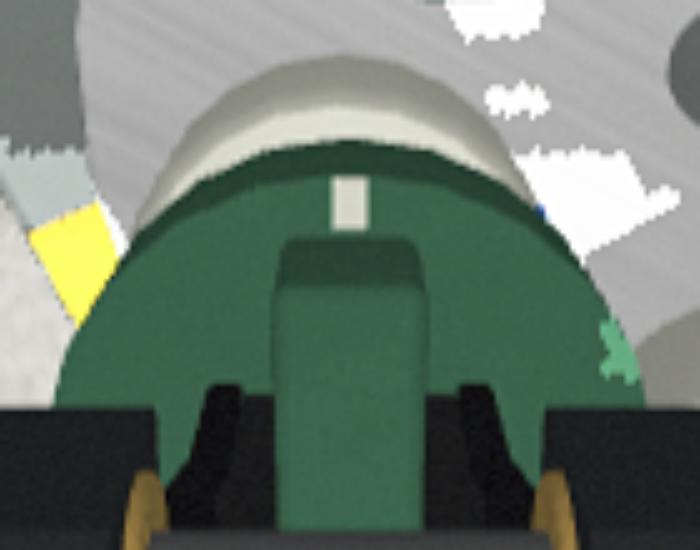

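Call:
jog_arm(moves=[[0.05,-0.1,1.2,0,0,0,0],[0,0,1.2,0,0,0,0],[0,0,0.6,0,0,0,0],[0,0,0.3,0,0,0,0],[0,0,0,0,0,0,0]])

```text
time: 71.75
eef_pos: [0.5371, 0.0076, 0.1272]
orientation: [-0.001, 0.867, 0.498, -0.0]
wrist_force: [-1.1, -0.1, 2.5]
width: 0.0157
```

Run:
```python
from h import *
plan([.538,.0065,.1222],-30.2)
```

```text
t 71.75 tcp [537.1   7.6 127.2] tilt [-0.001  0.002 -1.   ] yawY -30.22 F [-1.1 -0.1  2.5] w 15.7mm q6 0.33
shift cm tool: [-0.05  0.14  0.49]
turn rz deg: -0.0 (alt 180.0 )
tilt fix deg: [-0.1  -0.04  0.  ]
```

Call:
jog_arm(moves=[[0,0.05,0.3,0,0,0,0],[0,0,0.35,0,0,0,0],[0,0,0,0,0,0,0],[0,0,0,0,0,7,0],[0,0,0,0,0,7,0],[0,0,0,0,0,7,0],[0,0,0,0,0,7,0],[0,0,0,0,0,7,0],[0,0,0,0,0,7,0],[0,0,0,0,0,7,0]])

```text
time: 72.75
eef_pos: [0.5396, 0.0071, 0.1221]
orientation: [-0.0, 0.996, 0.092, 0.002]
wrist_force: [-1.8, -0.2, 5.9]
width: 0.0158
```

Run:
```python
from h import *
plan([.538,.0065,.1215],-95.2);print(r.read_state()['wrist_torque'])
```

```text
t 72.75 tcp [539.6   7.1 122.1] tilt [ 0.004  0.001 -1.   ] yawY -79.48 F [-1.8 -0.2  5.9] w 15.8mm q6 1.19
shift cm tool: [-0.16  0.03  0.06]
turn rz deg: 15.7 (alt -164.3 )
tilt fix deg: [ 0.02 -0.26  0.  ]
[0.09251066 0.31483384 0.05367328]
```

Call:
jog_arm(moves=[[-0.1,0,0.1,0,0,5,0],[0,0,0,0,0,5,0],[0,0,0,0,0,5,0],[0,0,0,0,0,2.5,0],[0,0,0,0,0,0,0]])

```text
time: 73.25
eef_pos: [0.5393, 0.0066, 0.1214]
orientation: [-0.0, 0.998, -0.059, 0.003]
wrist_force: [0.3, -1.0, 5.5]
width: 0.0153
```

Run:
```python
from h import *
plan([.538,.0065,.1215],-95.2);print(r.read_state()['wrist_torque'])
m,im=wshot("w43")
im=cv2.imread("pics/w43.png"); cv2.imwrite("pics/c.png",cv2.resize(im[0:240,150:410],None,fx=2.5,fy=2.5,interpolation=cv2.INTER_CUBIC))
```

```text
t 73.25 tcp [539.3   6.6 121.4] tilt [ 0.006 -0.    -1.   ] yawY -96.74 F [ 0.3 -1.   5.5] w 15.3mm q6 1.49
shift cm tool: [-0.13  0.02 -0.02]
turn rz deg: -1.5 (alt 178.5 )
tilt fix deg: [-0.04 -0.34  0.  ]
[-0.13988189  0.3662337  -0.00206882]
t 73.25 tcp [539.3   6.6 121.4] tilt [ 0.006 -0.    -1.   ] yawY -96.74 F [ 0.3 -1.   5.5] w 15.3mm q6 1.49
```

View pics/c.png

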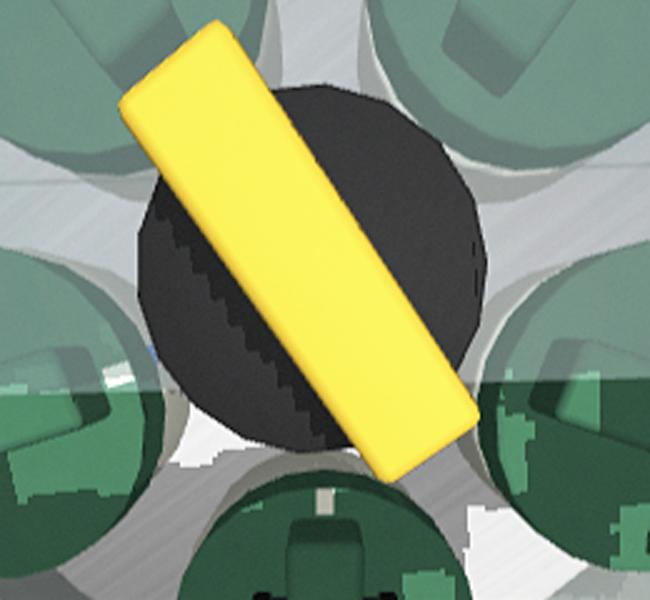

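Run:
```python
from h import *
knobrect("w43"); knobrect("w36"); knobrect("w39"); knobrect("w35")
```

```text
knob rect centre 618.2 -0.4 size 55.0 15.1 ang 28.89
knob rect centre 608.4 -6.5 size 5.4 14.3 ang -59.5
knob rect centre 609.2 -5.5 size 34.2 15.3 ang 30.98
knob rect centre 617.5 1.6 size 14.7 5.9 ang 12.76
```

Call:
jog_arm(moves=[[0,0,0.1,0,0,1,0],[0,0,0,0,0,0,0],[0,0,-0.15,0,0,0,0],[0,0,-0.15,0,0,0,0],[0,0,-0.1,0,0,0,0],[0,0,0,0,0,0,40],[0,0,0,0,0,0,60],[0,0,0,0,0,0,60],[0,0,0,0,0,0,60]])

```text
time: 74.2
eef_pos: [0.5383, 0.007, 0.1237]
orientation: [-0.001, 0.998, -0.067, 0.002]
wrist_force: [1.1, 1.5, 5.8]
width: 0.0399
```

Call:
jog_arm(moves=[[0,0,-3,0,0,0,60],[-3,0,-4,0,0,0,60],[-3,0,-4,0,0,0,60],[0,0,0,0,0,0,60],[0,0,0,0,0,0,60],[0,0,0,0,0,0,60]])

```text
time: 74.8
eef_pos: [0.4778, 0.0148, 0.2321]
orientation: [-0.001, 0.998, -0.067, -0.0]
wrist_force: [0.1, -0.2, -0.3]
width: 0.0519
```

Run:
```python
from h import *
m,im=wshot("w44"); knobrect("w44")
lidrect("w44",285,145,.1025)
cv2.imwrite("pics/w44c.png",cv2.resize(np.ascontiguousarray(im[0:235,170:390,::-1]),None,fx=2.5,fy=2.5,interpolation=cv2.INTER_CUBIC))
```

```text
t 74.80 tcp [477.8  14.8 232.1] tilt [ 0.     0.001 -1.   ] yawY -97.73 F [ 0.1 -0.2 -0.3] w 51.9mm q6 1.50
knob rect centre 612.9 -3.3 size 43.4 15.4 ang 31.03
blob [ 243  100   80   81 5115] [282.8 139.7]
lid centre [539.1   4.6] res 10.32
```

View pics/w44c.png

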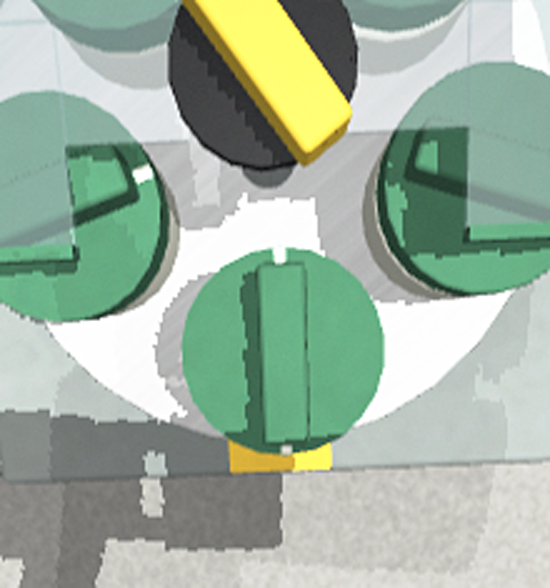

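Call:
jog_arm(moves=[[3.1,0.1,0,0,0,-1.9,40],[3.1,0.1,2,0,0,0,40],[0,0,4,0,0,0,40],[0,0,3.1,0,0,0,40],[0,0,1,0,0,0,40],[-0.1,0,0.6,0,0,0,40],[0,0,0.15,0,0,0,40],[0,0,0,0,0,0,40],[0,0,0,0,0,0,40]])

```text
time: 75.75
eef_pos: [0.5395, 0.0057, 0.126]
orientation: [-0.0, 0.999, -0.051, 0.003]
wrist_force: [0.6, 0.3, -0.4]
width: 0.0352
```

Call:
jog_arm(moves=[[0,0,0.1,0,0,0,40],[0,0,0,0,0,0,40],[0,0,0,0,0,0,40]])

```text
time: 76.05
eef_pos: [0.5395, 0.0057, 0.1248]
orientation: [-0.0, 0.999, -0.051, 0.002]
wrist_force: [1.2, 0.3, 5.1]
width: 0.0347
```

Call:
jog_arm(moves=[[0,0,-3,0,0,0,60],[0,0,-4,0,0,0,60],[3,0,-3,0,0,0,60],[4.9,0,0,0,0,0,60],[0,0,0,0,0,-8.5,60],[0,0,0,0,0,-8.5,60],[0,0,0,0,0,-8.5,60],[0,0,0,0,0,-8.5,60],[0,0,0,0,0,-2.6,60],[0,0,0,0,0,0,60]], squeeze=60)

```text
time: 77.05
eef_pos: [0.6163, -0.0022, 0.2234]
orientation: [-0.001, 0.964, 0.265, 0.0]
wrist_force: [-0.1, -0.6, -0.2]
width: 0.0521
```

Run:
```python
from h import *
m,im=wshot("w45");plan([.6177,-.0006,.174],-59.2)
```

```text
t 77.05 tcp [616.3  -2.2 223.4] tilt [ 0.     0.001 -1.   ] yawY -59.22 F [-0.1 -0.6 -0.2] w 52.1mm q6 0.85
t 77.10 tcp [616.3  -2.1 223.4] tilt [ 0.     0.001 -1.   ] yawY -59.27 F [-0.1  0.9  1. ] w 52.4mm q6 0.85
shift cm tool: [ 0.19 -0.06  4.95]
turn rz deg: -0.1 (alt 179.9 )
tilt fix deg: [-0.05 -0.06  0.  ]
```

View pics/w45.png

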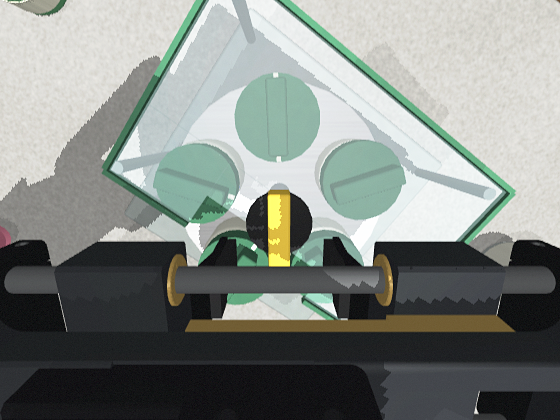

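Call:
jog_arm(moves=[[0.2,0,1.8,0,0,0,60],[0,0,1.8,0,0,0,60],[0,0,1.3,0,0,0,60],[0,0,0,0,0,0,40],[0,0,0,0,0,0,0],[0,0,0,0,0,0,0],[0,0,0,0,0,0,0],[0,0,0,0,0,0,0],[0,0,0,0,0,0,0],[0,0,0,0,0,0,0]], squeeze=60)

```text
time: 78.1
eef_pos: [0.6183, -0.0003, 0.1755]
orientation: [-0.001, 0.964, 0.265, 0.001]
wrist_force: [-1.8, 4.2, 4.2]
width: 0.015
```

Call:
jog_arm(moves=[[0,0,0,0,0,4,0],[0,0,0,0,0,7,0],[0,0,0,0,0,7,0],[0,0,0,0,0,7,0],[0,0,0,0,0,7,0],[0,0,0,0,0,7,0]])

```text
time: 78.7
eef_pos: [0.6183, -0.0008, 0.1754]
orientation: [-0.001, 0.997, -0.074, 0.001]
wrist_force: [-1.5, 2.1, 4.2]
width: 0.0154
```

Run:
```python
from h import *
plan([.6177,-.0006,.174],-131.2); print(r.read_state()['wrist_torque'])
```

```text
t 78.70 tcp [618.3  -0.8 175.4] tilt [ 0.001  0.001 -1.   ] yawY -98.43 F [-1.5  2.1  4.2] w 15.4mm q6 1.53
shift cm tool: [-0.07 -0.02  0.14]
turn rz deg: 32.8 (alt -147.2 )
tilt fix deg: [-0.07 -0.07  0.  ]
[0.25486677 0.38325556 0.08021952]
```

Call:
jog_arm(moves=[[0,0,0,0,0,7,0],[0,0,0,0,0,7,0],[0,0,0,0,0,7,0],[0,0,0,0,0,7,0],[0,0,0,0,0,4.8,0],[0,0,0,0,0,0,0]])

```text
time: 79.3
eef_pos: [0.6181, -0.0013, 0.1755]
orientation: [-0.0, 0.937, -0.35, 0.0]
wrist_force: [-2.3, 1.1, 6.6]
width: 0.0154
```

Call:
jog_arm(moves=[[0,0,0,0,0,0,60],[0,0,0,0,0,0,60],[0,0,0,0,0,0,60],[0,0,-2,0,0,0,60],[0,0,-4,0,0,0,60],[0,0,-4,0,0,0,60]])

```text
time: 79.9
eef_pos: [0.6179, -0.0014, 0.2747]
orientation: [-0.0, 0.937, -0.35, -0.001]
wrist_force: [1.0, -0.5, 0.8]
width: 0.0501
```

Run:
```python
from h import *
m,im=wshot("w46"); plan([.45,.25,.35])
```

```text
t 79.90 tcp [617.9  -1.4 274.7] tilt [-0.001  0.001 -1.   ] yawY -130.99 F [ 1.  -0.5  0.8] w 50.1mm q6 2.10
t 79.95 tcp [622.2  -2.  283.2] tilt [ 0.014 -0.002 -1.   ] yawY -130.96 F [ 1.4 -0.4  4.4] w 50.9mm q6 2.10
shift cm tool: [-29.44  -7.79  -6.97]
tilt fix deg: [-0.46 -0.67  0.  ]
```

View pics/w46.png

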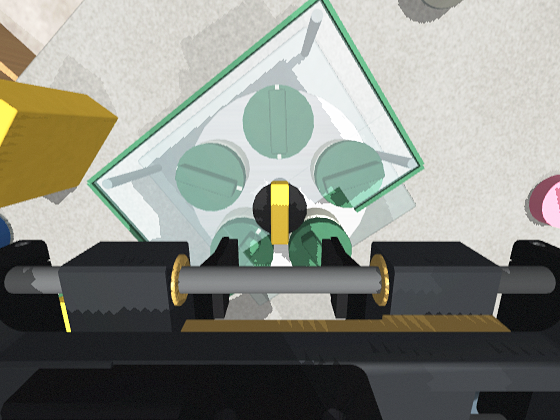

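Call:
jog_arm(moves=[[-3,0,-2,0,0,0,60],[-4,0,0,0,0,0,60],[-4,0,0,0,0,0,60],[-4,0,0,0,0,0,60],[0,0,0,0,0,0,60],[0,0,0,0,0,0,60],[0,0,0,0,0,0,60],[0,0,0,0,0,0,60],[0,0,0,0,0,0,60]])

```text
time: 80.85
eef_pos: [0.506, 0.0964, 0.2946]
orientation: [-0.001, 0.936, -0.351, 0.001]
wrist_force: [0.2, 0.8, -0.0]
width: 0.0523
```

Run:
```python
from h import *
m,im=wshot("w47"); knobrect("w47")
cv2.imwrite("pics/w47c.png",cv2.resize(np.ascontiguousarray(im[0:240,130:430,::-1]),None,fx=2.6,fy=2.4,interpolation=cv2.INTER_CUBIC))
save("side","s47")
```

```text
t 80.85 tcp [506.   96.4 294.6] tilt [ 0.002  0.001 -1.   ] yawY -131.08 F [ 0.2  0.8 -0. ] w 52.3mm q6 2.26
knob rect centre 649.1 260.9 size 41.2 40.3 ang 48.97
```

View pics/w47c.png

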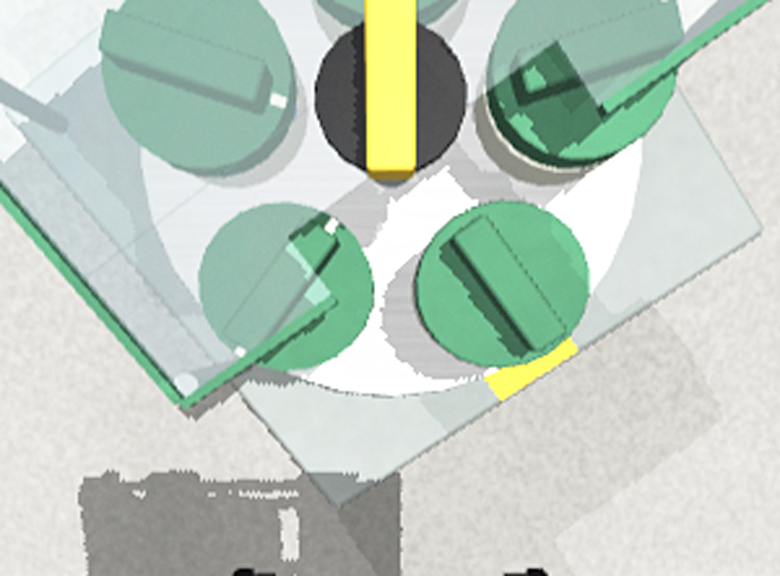

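View pics/s47.png

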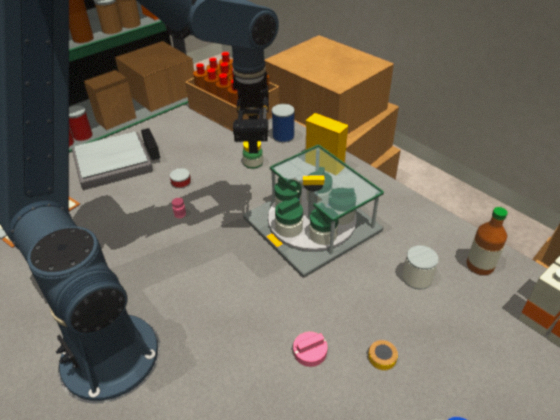

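```bash
python3 - <<'E'
from h import *
m=cam("w47"); c=lambda u,v:(u/2.6+130,v/2.4)
def ang(a,b,z):
    A,B=onz(m,*c(*a),z),onz(m,*c(*b),z); d=A-B; return np.round((np.degrees(np.arctan2(d[1],d[0]))+90)%180-90,1),np.round((A+B)/2*1000,1)
print("can2 ticks",ang((332,227),(240,352),.1025))
print("front bar",ang((485,218),(567,330),.1245),ang((455,240),(540,352),.1245))
print("can1 bar",ang((265,60),(110,12),.1245),ang((262,108),(103,48),.1245))
print("knob",ang((366,0),(368,172),.17),ang((415,0),(414,172),.17))
E
python3 -c "
import cv2
i=cv2.imread('pics/w47.png');cv2.imwrite('pics/c.png',cv2.resize(i[70:165,195:365],None,fx=4.5,fy=4.5,interpolation=cv2.INTER_CUBIC))"
```

```text
can2 ticks (np.float64(-77.8), array([596.8,  77. , 102.5]))
front bar (np.float64(-3.9), array([536.9,  -0.7, 124.5])) (np.float64(-3.5), array([537.2,  13.4, 124.5]))
can1 bar (np.float64(32.2), array([687.1,  36.3, 124.5])) (np.float64(28.4), array([677.9,  48. , 124.5]))
knob (np.float64(-40.8), array([620.7,   6.9, 170. ])) (np.float64(-40.9), array([610.9,  -4.3, 170. ]))
```

View pics/c.png

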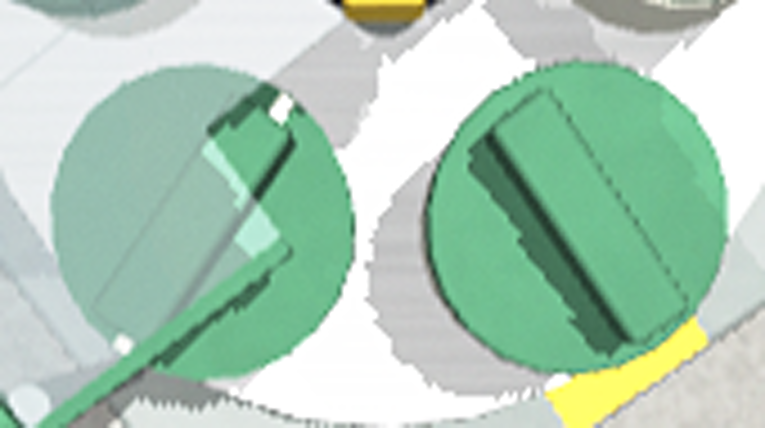

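Run:
```python
from h import *
st(); print(r.sign_off())
```

```text
t 80.95 tcp [505.7  96.6 294.5] tilt [ 0.001  0.001 -1.   ] yawY -131.06 F [-0.2  0.  -0.6] w 52.2mm q6 2.26
the job is handed in; nothing more can be done
None
```

All three amber bottles are packed, each in its own canister with a green lid pressed on and locked. I handed the job in at about 81 s, with the robot clear of everything.

**Order of work:** I clicked the table to each open canister with the knob. A last click then brought a factory-closed canister to the front, so the three packed ones sit under the guard.

**Locking:** With the lids at the front, probing lids 2 and 3 with the fingertips met their tops at about 103 mm, the locked height. Lid 1 was at or below 104.6 mm, under the 106 mm an unlocked lid would show.

**Bar alignment:** By camera, the bars of the second and third lids are about 0.5° from their canisters' axes after the final turn. The first lid's bar was about 1° off when last measured, at the front.

**Table:** The knob angle reads within 0.4° of the click.

**What went wrong:** I over-twisted the first lid, leaving it about 6° past the marks and 4 to 5 mm off centre. I gripped it again and set it straight. The other two sit up to 2 mm off centre on their canisters, and both are locked.

**Checks that failed or were skipped:** In the last picture my automatic knob measurement picked up the yellow jar lid by mistake, so I measured the knob by hand. I did not re-measure the first lid after the final turn.

**Rest of the bench:** The pink look-alikes were not touched, and the tins, the jar and the tape roll look undisturbed. No green lids are left over.

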